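Find the loaded parts tin and kit it

TASK

One of the four look-alike closed tins in the sloping rack holds the brass heat-sink core for this board, the other three only a foam blank: heft them to find the heavy one. Stand the heavy tin upright on the floor of the kit tray, in the half beside the white paste jar (not the half with the circuit board), setting it down gently, and leave each light tin standing seated in a bay of the rack. Do not disturb the board, the jar or the other things on the bench.

Things in the scene. Friction and masses are not known exactly. Their poses are not given: they have to be found in the camera images.
- tin_a_mid (a point): one of four identical-looking closed tins, aluminium, black lid, 44 mm diameter, 66 mm tall, standing in a bay of the rack along the z of bays. One (unknown which) holds a brass core, 0.35 to 0.49 kg in all; the others a foam blank, 0.07 to 0.11 kg. Point: the tin's centre, half-way up (33 mm above its underside); z runs from base to lid
- tin_b_mid (a point): one of four identical-looking closed tins, aluminium, black lid, 44 mm diameter, 66 mm tall, standing in a bay of the rack along the z of bays. One (unknown which) holds a brass core, 0.35 to 0.49 kg in all; the others a foam blank, 0.07 to 0.11 kg. Point: the tin's centre, half-way up (33 mm above its underside); z runs from base to lid
- tin_c_mid (a point): one of four identical-looking closed tins, aluminium, black lid, 44 mm diameter, 66 mm tall, standing in a bay of the rack along the z of bays. One (unknown which) holds a brass core, 0.35 to 0.49 kg in all; the others a foam blank, 0.07 to 0.11 kg. Point: the tin's centre, half-way up (33 mm above its underside); z runs from base to lid
- tin_d_mid (a point): one of four identical-looking closed tins, aluminium, black lid, 44 mm diameter, 66 mm tall, standing in a bay of the rack along the z of bays. One (unknown which) holds a brass core, 0.35 to 0.49 kg in all; the others a foam blank, 0.07 to 0.11 kg. Point: the tin's centre, half-way up (33 mm above its underside); z runs from base to lid
- bays: sloping trough of the grey rack, fixed. Origin: middle of its floor, 55 mm above the bench. z: normal to the floor, leaning 26 degrees from vertical to the rack's front (robot side); y: level, along the row; x: up the slope to the rear. Bay centres y = -124, -41, 41, 124 mm; inside x -32 to 32. Front lip 24 mm high, back wall 44, dividers 8 (4 thick), end walls 18 (y = -170, 170)
- spindle_mid (a point): middle of the rack's level spindle, 200 mm above the bench, along the row; four solder reels, 58 mm diameter, fixed on it along its whole length. It is 77 mm up x and 124 mm up z from the origin of bays: no room for a vertical hand over a tin, but a hand leaning like the tin passes in front of the reels. Upright plates 188 mm either side carry it, 224 mm tall
- tray: black open kit tray, fixed, 220 mm (x) by 160 mm (y), walls 22 mm high and 4 thick, floor 4 thick. Origin: centre of its underside; x points away from the robot, z up. A 14 mm high divider at x = 0 parts it: the front half (x -106 to -2 mm) is for the tin and holds the paste jar near +y; the rear half holds the board. A blue fume extractor, 220 mm tall, stands behind it
- board: green circuit board 75 x 120 mm on short feet, 17 mm high with its parts, loose in the tray's rear half; origin at the centre of its underside
- paste_jar: white jar with red lid, 42 mm diameter, 46 mm tall, standing loose in the tray's front half at its +y end; origin at the centre of its underside
- flux_bottle: amber bottle with red cap, 42 mm diameter, 135 mm tall, loose on the bench between rack and tray; origin at the centre of its underside
- solder_reel: white solder reel standing on end, 58 mm diameter, 50 mm tall, loose on the bench in front of the rack; origin at the centre of its underside
- wipe_cup: dark open cup, 68 mm diameter, 75 mm tall, loose on the bench; origin at the centre of its underside
- driver: screwdriver 160 mm long lying loose on the bench left of the rack; origin under its middle, x along it
Mind the look-alikes: they are no part of the job. What is shaped like the part that bears tin_a_mid but orange or purple is not meant. Leave any turquoise look-alike of the part that bears tin_b_mid alone.

How it is judged:
By the outcome, as a careful person would: the job done as asked, in the order asked, and still so for the second after the job is handed in, with the robot touching nothing.
It also fails if it takes over 70 s, if anything falls off the work surface, if the arm or the gripper's body presses on something with over 40 N, if the wrist force passes 120 N, or if a joint passes its speed limit or range.

ROBOT

A 6-joint arm with a two-finger parallel gripper is mounted at the origin on the work surface. World frame = base frame: x ahead of the robot, y to its left, z up, the work surface at z = 0. Lengths are in m, angles in rad, forces in N, time in s.
With the tool pointing down it reaches from about 0.35 to 0.95 m from the base axis. Payload 17.4 kg.
Tool frame: the origin (TCP) lies on the centre line of the jaws, within the pads' length; the fingertips stand 17 mm ahead of it and the grasp point (between the pads) lies 2 mm behind it; z points along the fingers, x is the direction in which the jaws open and shut, and the axes are right-handed (so a half turn about z gives the same grasp; the last joint's range is limited). The gripper opens to 93 mm and grips with 3 to 60 N. Pads are 15 mm wide; open, the fingers measure 128 mm over their backs; the gripper's body (75 mm by 188 mm) begins 65 mm behind the grasp point.
Start: joints at [-1.355, 0.116, 1.442, -0, 1.584, -0.038], TCP at [0.169, -0.653, 0.236] pointing down, gripper open.
Joint ranges: [-2.83, 2.83], [-0.83, 2.19], [0.07, 2.5], [-1.14, 4.28], [0.01, 3], [-2.97, 2.97]. Speed limits (rad/s): [1.89, 1.89, 2.22, 3.14, 3.14, 3.14].

INTERFACE

Orientations are given as a 3x3 rotation matrix whose columns are the frame's x, y, z axes.
In Python, from rig import manip gives the robot as it stands. The module is installed in compiled form; this text tells all that it offers.
- The arm moves only by the shell command python3 -m pendant 'ROWS' [FORCE]. ROWS is JSON, a list of rows, each an object with "gripper": the opening, from -1 (shut) to 1 (fully open); "dp": the shift along the tool's x, y, z in units of 25 mm (1.0 is 25 mm), a list of three; "yaw": the turn about the tool's z in units of 5 degrees (1.0 is 5 degrees). In form: [{"gripper": gripper, "dp": [dx, dy, dz], "yaw": yaw}, ...]. A call has 1 to 20 rows; each row is the pose to reach, as a shift and turn from the pose commanded when the call began, along the tool's axes at that moment; what a row does not reach only later rows make up. A row lasts 1/12 s, in which the tool goes at most 41.7 mm and 7.16 degrees, less where a joint would pass 70% of its speed; a pose out of reach is approached as far as the arm can. A call with a gripper value outside its range is refused whole. The fingers move at their own pace and stop on an object; FORCE is the grip in N (left out, the last holds). Time passes only in rows, so rows that repeat a pose let the fingers close. It gives the time, the measured TCP pose, the force and the opening at its end, in the units of the state.
- manip.sense(): the state, without advancing time (a new reading comes with each control period).
- manip.get_image(name): name is "side" or "top"; returns a dict with "image" (480x640x3 uint8, red, green, blue), "depth" (480x640 float32, m along the optical axis (not along the pixel's ray), 0 where there is no reading), "K" (3x3 intrinsics, pixels), "dist_coeffs" ([k1, k2, p1, p2, k3] as OpenCV has them; the pictures are not rectified), "R" (3x3) and "t" (3): a world point X has camera coordinates R X + t. Camera axes: x right, y down, z forward; pixel columns grow to the right and rows downward; lengths in m; the calibration is good to about 2 mm. A picture is of the moment at which its call begins.
- manip.sign_off(): hands the job in, once; it reports no verdict.
The state is a dict: "t": time; "joints": joint angles; "qvel": joint speeds; "joint_torque": joint torques, N m; "tool_pos": TCP position; "ee_rot": TCP orientation; "force": force on the tool from outside, world axes, zero at the start; "wrist_torque": the same for the moment, N m; "finger_gap": opening from 0.0 (shut) to 1.0 (fully open).
Only numpy, scipy, OpenCV 4.12 (cv2) and the standard library are available. Lean on these libraries where they do the work, as an engineer would, in place of code of your own. Each camera call takes 0.05 s, during which the arm holds its last target.

## Working session

There is one attempt and no reset: what is moved stays moved. The work goes in short steps, Python scripts to look and compute and a shell command to move; the robot and the scene stay as the last step left them, time stands still between calls to the robot, and variables do not carry over. Pictures are saved under pics/ and viewed, and the job is handed in when it is done.

```bash
mkdir -p pics
python3 - <<'E'
from rig import manip
import cv2,numpy as np
s=manip.sense()
for k in s: print(k,np.round(s[k],3).tolist())
for n in("side","top"):
    d=manip.get_image(n); cv2.imwrite(f"pics/{n}0.png",d["image"][:,:,::-1]); np.savez(f"{n}0.npz",**d)
    print(n,d["K"].tolist(),d["dist_coeffs"],np.round(d["R"],3).tolist(),d["t"], -d["R"].T@d["t"])
E
```

```text
t 0.0
joints [-1.355, 0.117, 1.442, -0.0, 1.584, -0.038]
qvel [-0.0, 0.0, 0.002, -0.001, 0.001, -0.001]
joint_torque [0.003, -72.127, -62.26, 0.078, 0.024, -0.0]
tool_pos [0.169, -0.653, 0.235]
ee_rot [[0.251, -0.968, -0.0], [-0.968, -0.251, 0.001], [-0.001, -0.0, -1.0]]
force [-0.064, 0.154, 0.206]
wrist_torque [-0.051, -0.005, 0.014]
finger_gap 1.001
side [[508.8203028462947, 0.0, 325.8402532739457], [0.0, 508.8203028462947, 229.52760667353184], [0.0, 0.0, 1.0]] [-0.03247819  0.          0.          0.          0.        ] [[0.964, -0.265, -0.009], [-0.2, -0.703, -0.682], [0.175, 0.659, -0.731]] [-0.51453376  0.21754017  1.10369794] [ 0.34699304 -0.71123035  0.95077078]
top [[588.3817365571489, 0.0, 318.753086813787], [0.0, 588.3817365571489, 246.4196917917223], [0.0, 0.0, 1.0]] [0.04023708 0.         0.         0.         0.        ] [[-0.002, -1.0, 0.026], [-0.981, -0.004, -0.195], [0.195, -0.026, -0.98]] [-0.0273631   0.52404976  1.40129764] [0.2403218  0.01068019 1.47686944]
```

View pics/side0.png

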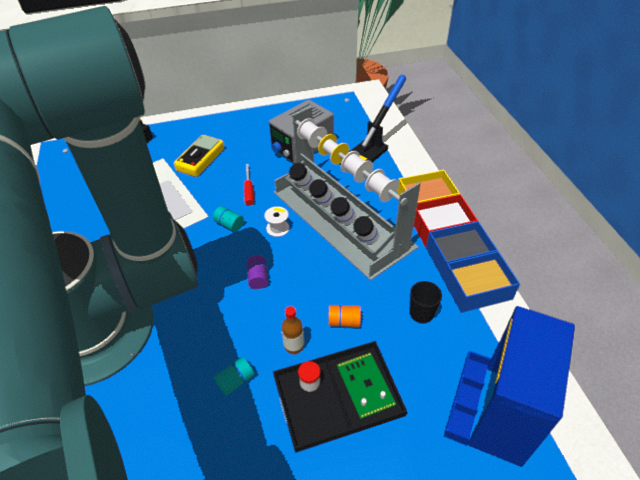

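View pics/top0.png

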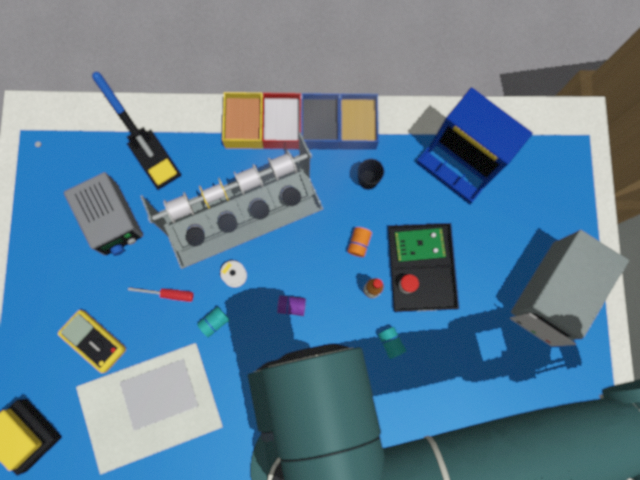

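```bash
cat > h.py <<'E'
import numpy as np,cv2
def load(n): return dict(np.load(n+".npz"))
def pt(d,u,v,r=1,z=None):
    xy=cv2.undistortPoints(np.array([[[u,v]]],float),d["K"],d["dist_coeffs"])[0,0]
    ray=np.array([xy[0],xy[1],1.0])
    if z is None:
        p=d["depth"][int(v)-r:int(v)+r+1,int(u)-r:int(u)+r+1]; p=p[p>0]
        return d["R"].T@(ray*np.median(p)-d["t"])
    c=-d["R"].T@d["t"]; w=d["R"].T@ray
    return c+w*(z-c[2])/w[2]
def proj(d,X):
    rv=cv2.Rodrigues(d["R"])[0]
    return cv2.projectPoints(np.atleast_2d(np.array(X,float)),rv,d["t"],d["K"],d["dist_coeffs"])[0][:,0]
E
python3 - <<'E'
import sys; sys.path.insert(0,'.')
from h import *
s=load("side0");t=load("top0")
for n,d,box in(("side",s,(260,110,430,290)),("top",t,(130,130,340,280)),("side_tray",s,(220,290,420,460)),("top_tray",t,(340,150,480,330))):
    x0,y0,x1,y1=box; k=min(800/(x1-x0),600/(y1-y0)); k=4 if k>4 else k
    k=int(k*2)/2
    cv2.imwrite(f"pics/crop_{n}.png",cv2.resize(d["image"][y0:y1,x0:x1,::-1],None,fx=k,fy=k,interpolation=cv2.INTER_CUBIC)); print(n,k,box)
E
```

```text
side 3.0 (260, 110, 430, 290)
top 3.5 (130, 130, 340, 280)
side_tray 3.5 (220, 290, 420, 460)
top_tray 3.0 (340, 150, 480, 330)
```

View pics/crop_side.png

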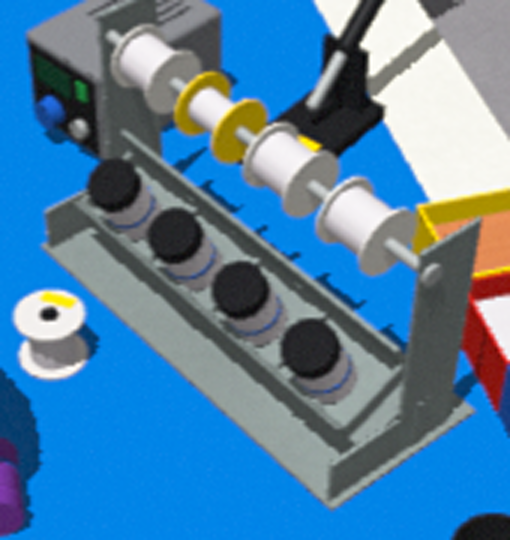

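View pics/crop_top.png

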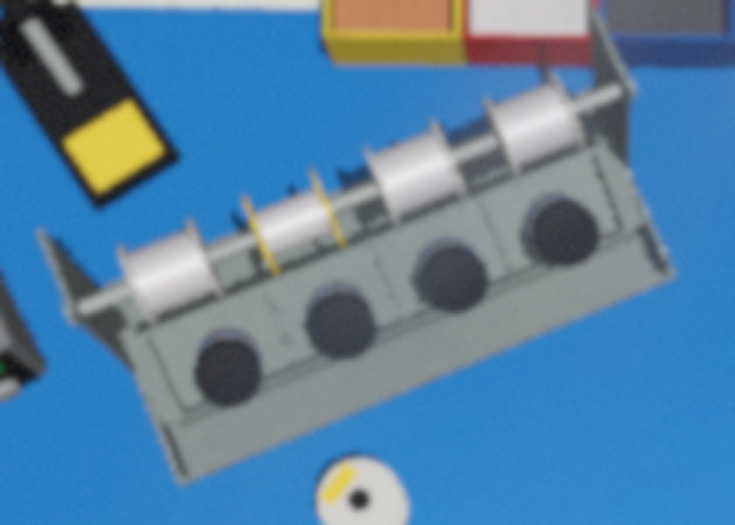

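View pics/crop_side_tray.png

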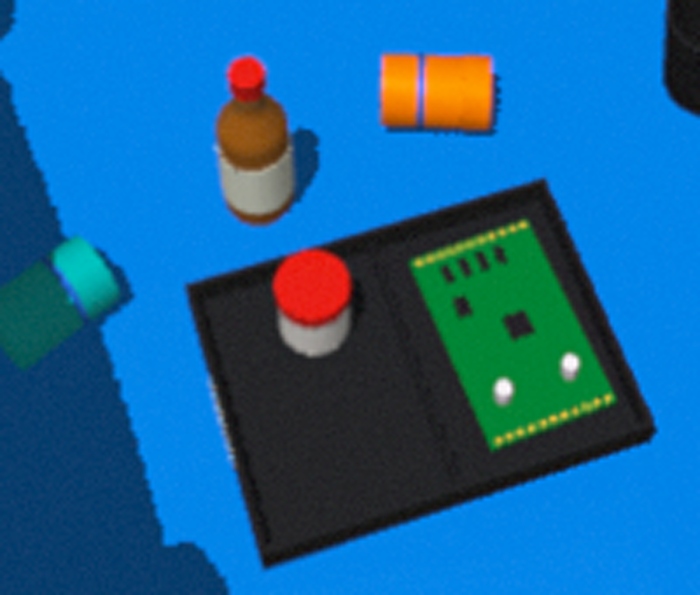

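View pics/crop_top_tray.png

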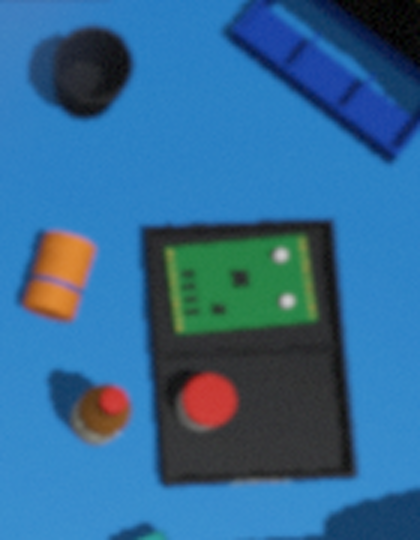

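Run:
```python
from h import *
s=load("side0");t=load("top0")
S=[(298.3,172),(318.7,189),(340.3,206.7),(363.7,226)];T=[(195.1,236.6),(227.4,222),(258.6,208.6),(290.6,196)]
def und(d,p): return cv2.undistortPoints(np.array([[p]],float),d["K"],d["dist_coeffs"])[0,0]
P=lambda d: np.c_[d["R"],d["t"]]
L=[]
for a,b in zip(S,T):
    X=cv2.triangulatePoints(P(s),P(t),und(s,a),und(t,b))[:,0];X=X[:3]/X[3];L.append(X)
    print("tri",X.round(4),"dS",pt(s,*a).round(4),"dT",pt(t,*b).round(4))
L=np.array(L);print(np.diff(L,axis=0).round(4), np.linalg.norm(np.diff(L,axis=0),axis=1))
# lid plane via depth pts in side & rack
for n,d,p in [("topjar",t,(409,284)),("sidejar",s,(309,372)),("flux cap s",s,(290,312)),("flux cap t",t,(377,284)),("reel t",t,(232,270)),("reel s",s,(273,215)),
  ("spindle endR s",s,(403,201)),("spindle t L",t,(152,218)),("spindle t R",t,(309,156))]:
    print(n,pt(d,*p,r=2).round(4))
# tray corners top view rim z=.022: crop/3+(340,150)
for c in [(145,228),(332,222),(353,474),(163,484)]:
    print("tray",pt(t,c[0]/3+340,c[1]/3+150,z=.022).round(4))
for c in [(188,288),(543,181),(654,432),(266,565)]:
    print("trayS",pt(s,c[0]/3.5+220,c[1]/3.5+290,z=.022).round(4))
```

```text
tri [0.5362 0.2682 0.101 ] dS [0.5336 0.2586 0.1091] dT [0.5351 0.2665 0.1101]
tri [0.5714 0.1931 0.0999] dS [0.5668 0.1822 0.1098] dT [0.5704 0.1915 0.1121]
tri [0.6052 0.1194 0.0991] dS [0.5999 0.1082 0.1102] dT [0.6036 0.1183 0.1126]
tri [0.6377 0.0425 0.1003] dS [0.6332 0.0336 0.1102] dT [0.636  0.0423 0.1102]
[[ 0.0351 -0.0751 -0.001 ]
 [ 0.0338 -0.0737 -0.0008]
 [ 0.0325 -0.0768  0.0012]] [0.08292842 0.08112341 0.08344442]
topjar [ 0.4315 -0.248   0.0494]
sidejar [ 0.4313 -0.2516  0.05  ]
flux cap s [ 0.4188 -0.1645  0.1351]
flux cap t [ 0.4198 -0.1586  0.1354]
reel t [0.4649 0.1851 0.0504]
reel s [0.4485 0.185  0.0496]
spindle endR s [ 0.704  -0.0033  0.2042]
spindle t L [0.5544 0.3426 0.2118]
spindle t R [ 0.7031 -0.001   0.2045]
tray [ 0.5837 -0.2049  0.022 ]
tray [ 0.5896 -0.3644  0.022 ]
tray [ 0.3756 -0.3719  0.022 ]
tray [ 0.367  -0.2144  0.022 ]
trayS [ 0.3663 -0.2191  0.022 ]
trayS [ 0.5825 -0.2082  0.022 ]
trayS [ 0.5896 -0.369   0.022 ]
trayS [ 0.3738 -0.381   0.022 ]
```

Run:
```python
from h import *
s=load("side0");t=load("top0")
def cloud(d):
    h,w=d["depth"].shape; u,v=np.meshgrid(np.arange(w),np.arange(h))
    xy=cv2.undistortPoints(np.stack([u,v],-1).reshape(-1,1,2).astype(float),d["K"],d["dist_coeffs"]).reshape(h,w,2)
    X=np.dstack([xy,np.ones((h,w))])*d["depth"][...,None]
    return (X-d["t"])@d["R"]
S=[(298.3,172),(318.7,189),(340.3,206.7),(363.7,226)];T=[(195.1,236.6),(227.4,222),(258.6,208.6),(290.6,196)]
a=np.radians(26);
for n,d,C in(("side",s,S),("top",t,T)):
    P=cloud(d); dark=d["image"].max(2)<75
    for c in C:
        m=np.zeros_like(dark); u,v=map(int,c); m[v-12:v+13,u-12:u+13]=1
        m&=dark&(d["depth"]>0); Q=P[m]; Q=Q[(Q[:,2]>.09)&(Q[:,2]<.135)]
        c0=Q.mean(0);  
        n_=np.linalg.svd(Q-c0)[2][2]; n_*=np.sign(n_[2])
        (ec,ax,_)=cv2.fitEllipse(cv2.findContours(m.astype(np.uint8),cv2.RETR_EXTERNAL,cv2.CHAIN_APPROX_NONE)[0][0]) if m.sum()>20 else (0,0,0)
        print(n,m.sum(),"mean",c0.round(4),"norm",n_.round(3),"ell",np.round(ec,1),np.round(ax,1), "z minmax",np.percentile(Q[:,2],[3,97]).round(4))
# spindle/reel points
P=np.vstack([cloud(s)[100:300,250:430].reshape(-1,3),cloud(t)[120:290,130:340].reshape(-1,3)])
h=np.array([.912,.411]);r=np.array([-.411,.912]);o=np.array([.5855,.154])
H=(P[:,:2]-o)@h;Y=(P[:,:2]-o)@r
m=(P[:,2]>.165)&(P[:,2]<.24)&(abs(Y)<.18)&(H>-.05)&(H<.12)
print("reels: front min H",np.percentile(H[m],[0.3,1,3,50]),"zmax",np.percentile(P[m,2],[95,99,99.7]))
for lo in np.arange(-.18,.18,.02):
    k=m&(Y>lo)&(Y<lo+.02); 
    if k.sum()>5: print(round(lo,2),k.sum(),np.percentile(H[k],[2,10]).round(4),P[k,2].max().round(4),"H at top",H[k][P[k,2]>P[k,2].max()-.004].mean().round(4))
```

```text
Traceback (most recent call last):
cv2.error: OpenCV(4.12.0) /io/opencv/modules/imgproc/src/shapedescr.cpp:361: error: (-201:Incorrect size of input array) There should be at least 5 points to fit the ellipse in function 'fitEllipseNoDirect'
```

```bash
cat >> h.py <<'E'
def cloud(d):
    h,w=d["depth"].shape; u,v=np.meshgrid(np.arange(w),np.arange(h))
    xy=cv2.undistortPoints(np.stack([u,v],-1).reshape(-1,1,2).astype(float),d["K"],d["dist_coeffs"]).reshape(h,w,2)
    X=np.dstack([xy,np.ones((h,w))])*d["depth"][...,None]
    return (X-d["t"])@d["R"]
E
python3 - <<'E'
from h import *
s=load("side0");t=load("top0")
S=[(298.3,172),(318.7,189),(340.3,206.7),(363.7,226)];T=[(195.1,236.6),(227.4,222),(258.6,208.6),(290.6,196)]
for n,d,C in(("side",s,S),("top",t,T)):
    P=cloud(d); dark=d["image"].max(2)<85
    for c in C:
        m=np.zeros_like(dark); u,v=map(int,c); m[v-11:v+12,u-11:u+12]=1
        m&=dark&(d["depth"]>0); Q=P[m]; Q=Q[(Q[:,2]>.09)&(Q[:,2]<.135)]
        c0=Q.mean(0); n_=np.linalg.svd(Q-c0)[2][2]; n_*=np.sign(n_[2])
        vv,uu=np.nonzero(m)
        print(n,m.sum(),"mean",c0.round(4),"norm",n_.round(3),"px",uu.mean().round(1),vv.mean().round(1),"z",np.percentile(Q[:,2],[3,97]).round(4))
P=np.vstack([cloud(s)[100:300,250:430].reshape(-1,3),cloud(t)[120:290,130:340].reshape(-1,3)])
h=np.array([.912,.411]);r=np.array([-.411,.912]);o=np.array([.5855,.154])
H=(P[:,:2]-o)@h;Y=(P[:,:2]-o)@r
m=(P[:,2]>.165)&(P[:,2]<.24)&(abs(Y)<.18)&(H>-.05)&(H<.12)
for lo in np.arange(-.18,.18,.02):
    k=m&(Y>lo)&(Y<lo+.02); 
    if k.sum()>5: print(round(lo,2),k.sum(),np.percentile(H[k],[2,10]).round(4),P[k,2].max().round(4),"H at top",H[k][P[k,2]>P[k,2].max()-.004].mean().round(4))
E
```

```text
side 301 mean [0.5334 0.2631 0.1082] norm [-0.164 -0.232  0.959] px 298.2 170.6 z [0.094  0.1192]
side 300 mean [0.5663 0.1873 0.1081] norm [-0.244 -0.256  0.935] px 318.3 188.1 z [0.0922 0.1189]
side 317 mean [0.5997 0.1116 0.1088] norm [-0.235 -0.287  0.929] px 340.4 205.8 z [0.095 0.119]
side 337 mean [0.6324 0.0355 0.1089] norm [-0.345 -0.324  0.881] px 363.4 225.7 z [0.0944 0.1196]
top 271 mean [0.5364 0.2675 0.1107] norm [-0.362 -0.168  0.917] px 194.7 236.0 z [0.0993 0.12  ]
top 254 mean [0.5688 0.1929 0.1109] norm [-0.411 -0.178  0.894] px 226.8 222.8 z [0.1012 0.1206]
top 250 mean [0.6015 0.1172 0.1105] norm [-0.411 -0.193  0.891] px 259.0 209.7 z [0.1003 0.1201]
top 264 mean [0.6346 0.0421 0.111 ] norm [-0.398 -0.135  0.907] px 290.4 196.6 z [0.1017 0.1211]
-0.18 71 [0.0399 0.0419] 0.2091 H at top 0.0477
-0.16 396 [0.0202 0.026 ] 0.231 H at top 0.0476
-0.14 305 [0.0254 0.0272] 0.2261 H at top 0.0462
-0.12 415 [0.0225 0.0263] 0.2303 H at top 0.0442
-0.1 72 [0.0199 0.0239] 0.2278 H at top 0.0499
-0.08 372 [0.0212 0.027 ] 0.2302 H at top 0.0489
-0.06 272 [0.0263 0.0285] 0.2265 H at top 0.0472
-0.04 310 [0.026 0.028] 0.2253 H at top 0.048
-0.02 168 [0.0207 0.0244] 0.2309 H at top 0.0504
-0.0 249 [0.0227 0.0283] 0.2337 H at top 0.0477
0.02 250 [0.0234 0.0321] 0.2278 H at top 0.0459
0.04 205 [0.032  0.0347] 0.2203 H at top 0.0477
0.06 268 [0.0225 0.0266] 0.2307 H at top 0.0495
0.08 92 [0.0306 0.0405] 0.2299 H at top 0.0502
0.1 458 [0.0234 0.0286] 0.2314 H at top 0.0484
0.12 279 [0.0277 0.0304] 0.2247 H at top 0.0502
0.14 250 [0.0226 0.0267] 0.232 H at top 0.0483
0.16 52 [0.0448 0.0457] 0.2103 H at top 0.049
```

```bash
python3 -m pendant '[{"gripper":1,"dp":[3,0,0],"yaw":0},{"gripper":1,"dp":[6,0,0],"yaw":0},{"gripper":1,"dp":[9,0,0],"yaw":0},{"gripper":1,"dp":[12,0,0],"yaw":0},{"gripper":1,"dp":[15,0,0],"yaw":0},{"gripper":1,"dp":[16,0,0],"yaw":0},{"gripper":1,"dp":[17,0,0],"yaw":0},{"gripper":1,"dp":[18,0,0],"yaw":0},{"gripper":1,"dp":[18,0,0],"yaw":0},{"gripper":1,"dp":[18,0,0],"yaw":0}]'; python3 -c "
from rig import manip
s=manip.sense()
print(s['joints'],s['ee_rot'])"
```

```text
t: 0.93
tool_pos: [0.251, -0.9686, 0.2367]
ee_rot: [[0.251, -0.968, 0.001], [-0.968, -0.251, -0.004], [0.004, -0.0, -1.0]]
force: [-0.0, -0.4, 0.9]
finger_gap: 1.0
[-1.34274828e+00  1.01085998e+00  2.03318201e-01  1.39813642e-04
  1.92360277e+00 -2.57044503e-02] [[ 2.51083172e-01 -9.67965010e-01  9.89538943e-04]
 [-9.67958003e-01 -2.51085120e-01 -3.68334218e-03]
 [ 3.81380485e-03 -3.30069017e-05 -9.99992727e-01]]
```

```bash
python3 -m pendant '[{"gripper":1,"dp":[5,0,0],"yaw":0},{"gripper":1,"dp":[5,0,0],"yaw":0},{"gripper":1,"dp":[5,0,0],"yaw":0},{"gripper":1,"dp":[5,0,0],"yaw":0},{"gripper":1,"dp":[5,0,0],"yaw":0}]'; python3 -c "
from rig import manip
s=manip.sense()
print(s['joints'],s['ee_rot'])"
```

```text
t: 1.35
tool_pos: [0.2585, -0.9972, 0.2121]
ee_rot: [[0.251, -0.968, 0.01], [-0.967, -0.251, -0.04], [0.041, 0.0, -0.999]]
force: [0.6, -0.0, 0.4]
finger_gap: 1.0
[-1.34219794e+00  1.11431375e+00  7.24002087e-02  9.37347334e-04
  1.91410114e+00 -2.48827265e-02] [[ 2.50892228e-01 -9.67962357e-01  1.00977992e-02]
 [-9.67155860e-01 -2.51095310e-01 -3.95055453e-02]
 [ 4.07753907e-02  1.45488657e-04 -9.99168327e-01]]
```

```bash
python3 -m pendant '[{"gripper":1,"dp":[-1,0,0],"yaw":0},{"gripper":1,"dp":[-2,0,0],"yaw":0},{"gripper":1,"dp":[-2,0,0],"yaw":0}]'; python3 -c "
from rig import manip
s=manip.sense()
print(s['joints'],s['ee_rot'])"
```

```text
t: 1.6
tool_pos: [0.2475, -0.9553, 0.2116]
ee_rot: [[0.251, -0.968, 0.01], [-0.967, -0.251, -0.04], [0.042, 0.0, -0.999]]
force: [0.2, -0.8, 1.1]
finger_gap: 0.996
[-1.34341840e+00  8.73081146e-01  4.65205583e-01  9.53321557e-04
  1.76165568e+00 -2.61963882e-02] [[ 2.50844961e-01 -9.67972497e-01  1.02981341e-02]
 [-9.67130924e-01 -2.51056207e-01 -4.03553714e-02]
 [ 4.16483001e-02  1.63297610e-04 -9.99132320e-01]]
```

Run:
```python
from h import *
for n,bx in(("side0",(60,40,420,300)),("top0",(60,60,400,350))):
    P=cloud(load(n)); 
    for nm,x0,x1,y0,y1 in [("smallarm",.6,1.1,.3,.7),("left",.3,.9,.2,.7),("rack",.5,.8,-.05,.35),("ext",.4,.95,-.7,-.3)]:
        m=(P[...,0]>x0)&(P[...,0]<x1)&(P[...,1]>y0)&(P[...,1]<y1)
        if n=="side0": m[:,:200]=0
        q=P[m]; i=q[:,2].argsort()[-20]; print(n,nm,q[i].round(3))
```

```text
side0 smallarm [0.904 0.486 0.186]
side0 left [0.597 0.228 0.227]
side0 rack [0.653 0.115 0.228]
side0 ext [ 0.71  -0.456  0.223]
top0 smallarm [0.902 0.495 0.192]
top0 left [0.601 0.27  0.227]
top0 rack [0.694 0.042 0.229]
top0 ext [ 0.805 -0.433  0.226]
```

```bash
cat >> h.py <<'E'
def rel(p,yawx=None):
    from rig import manip
    s=manip.sense(); R=np.array(s["ee_rot"]); d=R.T@(np.array(p)-s["tool_pos"])/.025
    out="dp %s"%d.round(2)
    if yawx is not None:  # wanted direction of tool x (world)
        v=R.T@np.array(yawx,float); out+=" yaw %.2f"%(np.degrees(np.arctan2(v[1],v[0]))/5)
    print(out,"n",np.round(np.linalg.norm(d)*25/41.7,1)); return d
def st():
    from rig import manip
    s=manip.sense(); R=np.array(s["ee_rot"]); p=s["tool_pos"]
    h=np.array([.912,.411,0]);r=np.array([-.411,.912,0])
    print("t",round(s["t"],2),"p",np.round(p,4),"r",np.hypot(*p[:2]).round(3),"az",np.degrees(np.arctan2(p[1],p[0])).round(1),"tilt h",np.degrees(np.arcsin(R[:,2]@h)).round(2),"row",np.degrees(np.arcsin(R[:,2]@r)).round(2),"xaz",np.degrees(np.arctan2(R[1,0],R[0,0])).round(1),"xz",R[2,0].round(3),"J",np.round(s["joints"],2),"F",np.round(s["force"],2),"gap",round(s["finger_gap"],3))
E
python3 -c "
from h import *
st(); rel([.36,-.60,.42],[.411,-.912,0]);rel([.74,.41,.45],[.411,-.912,0])"
```

```text
t 1.6 p [ 0.2475 -0.9553  0.2116] r 0.987 az -75.5 tilt h -0.41 row -2.35 xaz -75.5 xz 0.042 J [-1.34  0.87  0.47  0.    1.76 -0.03] F [ 0.15 -0.76  1.11] gap 0.996
dp [-12.27  -7.92  -8.86] yaw -1.95 n 10.2
dp [-47.48 -32.78 -11.53] yaw -1.95 n 35.3
```

```bash
python3 -m pendant '[{"gripper":0.33,"dp":[-12,-8,-9],"yaw":-1},{"gripper":0.33,"dp":[-12,-8,-9],"yaw":-1.95},{"gripper":0.33,"dp":[-12,-8,-9],"yaw":-1.95},{"gripper":0.33,"dp":[-12,-8,-9],"yaw":-1.95},{"gripper":0.33,"dp":[-12,-8,-9],"yaw":-1.95},{"gripper":0.33,"dp":[-12,-8,-9],"yaw":-1.95},{"gripper":0.33,"dp":[-12,-8,-9],"yaw":-1.95},{"gripper":0.33,"dp":[-12,-8,-9],"yaw":-1.95},{"gripper":0.33,"dp":[-47.5,-33,-11.5],"yaw":-1.95},{"gripper":0.33,"dp":[-47.5,-33,-11.5],"yaw":-1.95},{"gripper":0.33,"dp":[-47.5,-33,-11.5],"yaw":-1.95},{"gripper":0.33,"dp":[-47.5,-33,-11.5],"yaw":-1.95},{"gripper":0.33,"dp":[-47.5,-33,-11.5],"yaw":-1.95},{"gripper":0.33,"dp":[-47.5,-33,-11.5],"yaw":-1.95},{"gripper":0.33,"dp":[-47.5,-33,-11.5],"yaw":-1.95},{"gripper":0.33,"dp":[-47.5,-33,-11.5],"yaw":-1.95},{"gripper":0.33,"dp":[-47.5,-33,-11.5],"yaw":-1.95},{"gripper":0.33,"dp":[-47.5,-33,-11.5],"yaw":-1.95},{"gripper":0.33,"dp":[-47.5,-33,-11.5],"yaw":-1.95},{"gripper":0.33,"dp":[-47.5,-33,-11.5],"yaw":-1.95}]' >/dev/null; python3 -c "
from h import *
st(); rel([.76,.42,.45],[.411,-.912,0])"
```

```text
t 3.27 p [ 0.5121 -0.2125  0.4125] r 0.554 az -22.5 tilt h -0.06 row -2.35 xaz -65.7 xz 0.041 J [-0.42 -0.16  1.43 -0.03  1.84  0.71] F [ 0.39 -0.39  0.2 ] gap 0.663
dp [-18.91 -19.44  -2.3 ] yaw 0.00 n 16.3
```

```bash
python3 -m pendant '[{"gripper":0.33,"dp":[-19,-19.5,-2.3],"yaw":0},{"gripper":0.33,"dp":[-19,-19.5,-2.3],"yaw":0},{"gripper":0.33,"dp":[-19,-19.5,-2.3],"yaw":0},{"gripper":0.33,"dp":[-19,-19.5,-2.3],"yaw":0},{"gripper":0.33,"dp":[-19,-19.5,-2.3],"yaw":0},{"gripper":0.33,"dp":[-19,-19.5,-2.3],"yaw":0},{"gripper":0.33,"dp":[-19,-19.5,-2.3],"yaw":0},{"gripper":0.33,"dp":[-19,-19.5,-2.3],"yaw":0},{"gripper":0.33,"dp":[-19,-19.5,-2.3],"yaw":0},{"gripper":0.33,"dp":[-19,-19.5,-2.3],"yaw":0},{"gripper":0.33,"dp":[-19,-19.5,-2.3],"yaw":0},{"gripper":0.33,"dp":[-19,-19.5,-2.3],"yaw":0},{"gripper":0.33,"dp":[-19,-19.5,-2.3],"yaw":0},{"gripper":0.33,"dp":[-19,-19.5,-2.3],"yaw":0},{"gripper":0.33,"dp":[-19,-19.5,-2.3],"yaw":0},{"gripper":0.33,"dp":[-19,-26,-2.3],"yaw":0},{"gripper":0.33,"dp":[-19,-30,-2.3],"yaw":0},{"gripper":0.33,"dp":[-19,-34,-2.3],"yaw":0},{"gripper":0.33,"dp":[-19,-38,-2.3],"yaw":0},{"gripper":0.33,"dp":[-19,-42,-2.3],"yaw":0}]' >/dev/null; python3 -c "
from h import *
st()"
```

```text
t 4.93 p [0.8269 0.4184 0.4069] r 0.927 az 26.8 tilt h 0.15 row -2.0 xaz -65.7 xz 0.035 J [ 0.45  0.91  0.08 -0.04  2.15  1.57] F [ 1.31  0.28 -4.99] gap 0.667
```

```bash
python3 -m pendant '[{"gripper":0.33,"dp":[0,-8,0],"yaw":0},{"gripper":0.33,"dp":[0,-8,0],"yaw":0}]' >/dev/null; python3 -c "
from h import *
st()"; python3 -m pendant '[{"gripper":0.33,"dp":[0,-8,0],"yaw":0},{"gripper":0.33,"dp":[0,-8,0],"yaw":0}]' >/dev/null; python3 -c "
from h import *
st()"
```

```text
t 5.1 p [0.8501 0.4257 0.3888] r 0.951 az 26.6 tilt h 2.7 row -1.92 xaz -65.7 xz 0.034 J [ 0.45  0.93  0.07 -0.04  2.09  1.57] F [-0.79  0.48  0.49] gap 0.666
t 5.27 p [0.8715 0.4323 0.3642] r 0.973 az 26.4 tilt h 4.33 row -1.87 xaz -65.7 xz 0.033 J [ 0.44  0.96  0.07 -0.04  2.03  1.57] F [ 0.64 -0.    0.11] gap 0.666
```

```bash
python3 -m pendant '[{"gripper":0.33,"dp":[0,-6,-6],"yaw":0},{"gripper":0.33,"dp":[0,-6,-6],"yaw":0}]' >/dev/null; python3 -c "
from h import *
st()"; python3 -m pendant '[{"gripper":0.33,"dp":[0,-5,-10],"yaw":0},{"gripper":0.33,"dp":[0,-5,-10],"yaw":0}]' >/dev/null; python3 -c "
from h import *
st()"
```

```text
t 5.43 p [0.8658 0.4289 0.3891] r 0.966 az 26.4 tilt h 5.72 row -1.83 xaz -65.7 xz 0.032 J [ 0.44  0.93  0.07 -0.04  2.03  1.57] F [-0.27  0.67  1.72] gap 0.66
t 5.6 p [0.8466 0.4205 0.4368] r 0.945 az 26.4 tilt h 7.21 row -1.78 xaz -65.7 xz 0.031 J [ 0.44  0.88  0.07 -0.04  2.06  1.57] F [0.29 0.12 1.48] gap 0.665
```

```bash
python3 -m pendant '[{"gripper":0.33,"dp":[-2,-20,-12],"yaw":0},{"gripper":0.33,"dp":[-2,-20,-12],"yaw":0},{"gripper":0.33,"dp":[-4,-20,-12],"yaw":0},{"gripper":0.33,"dp":[-4,-20,-12],"yaw":0},{"gripper":0.33,"dp":[-4,-20,-12],"yaw":0},{"gripper":0.33,"dp":[-4,-20,-12],"yaw":0}]' >/dev/null; python3 -c "
from h import *
st()"
```

```text
t 6.1 p [0.8349 0.4427 0.4484] r 0.945 az 27.9 tilt h 8.62 row -1.69 xaz -65.7 xz 0.03 J [ 0.47  0.87  0.07 -0.04  2.05  1.59] F [-0.15 -0.05  1.28] gap 0.663
```

```bash
p(){ python3 -c "
from h import *
st()"; }
python3 -m pendant '[{"gripper":0.33,"dp":[-1,-8,0],"yaw":0}]' >/dev/null;p
python3 -m pendant '[{"gripper":0.33,"dp":[-1,-8,0],"yaw":0}]' >/dev/null;p
python3 -m pendant '[{"gripper":0.33,"dp":[-1,-8,-6],"yaw":0}]' >/dev/null;p
python3 -m pendant '[{"gripper":0.33,"dp":[-1,-8,-6],"yaw":0}]' >/dev/null;p
```

```text
t 6.18 p [0.8453 0.451  0.4406] r 0.958 az 28.1 tilt h 10.09 row -1.6 xaz -65.6 xz 0.029 J [ 0.47  0.88  0.07 -0.04  2.01  1.6 ] F [ 0.29 -0.41 -0.05] gap 0.667
t 6.27 p [0.8577 0.46   0.4281] r 0.973 az 28.2 tilt h 11.43 row -1.52 xaz -65.6 xz 0.027 J [ 0.48  0.9   0.07 -0.04  1.97  1.6 ] F [-0.06 -0.31 -0.05] gap 0.666
t 6.35 p [0.8581 0.463  0.4327] r 0.975 az 28.3 tilt h 12.33 row -1.46 xaz -65.6 xz 0.026 J [ 0.48  0.89  0.08 -0.04  1.96  1.6 ] F [ 0.28  0.49 -3.13] gap 0.668
t 6.43 p [0.8547 0.4641 0.4517] r 0.973 az 28.5 tilt h 14.03 row -1.35 xaz -65.6 xz 0.025 J [ 0.48  0.87  0.07 -0.04  1.95  1.6 ] F [ 0.22 -0.33  1.37] gap 0.669
```

```bash
p(){ python3 -c "
from h import *
st()"; }
python3 -m pendant '[{"gripper":0.33,"dp":[-2,-8,-2],"yaw":0}]' >/dev/null
python3 -m pendant '[{"gripper":0.33,"dp":[-2,-8,-4],"yaw":0}]' >/dev/null;p
python3 -m pendant '[{"gripper":0.33,"dp":[-2,-8,-4],"yaw":0}]' >/dev/null
python3 -m pendant '[{"gripper":0.33,"dp":[-2,-8,-4],"yaw":0}]' >/dev/null;p
python3 -m pendant '[{"gripper":0.33,"dp":[-2,-8,-4],"yaw":0}]' >/dev/null
python3 -m pendant '[{"gripper":0.33,"dp":[-2,-8,-4],"yaw":0}]' >/dev/null;p
```

```text
t 6.6 p [0.8565 0.4808 0.4646] r 0.982 az 29.3 tilt h 17.25 row -1.1 xaz -65.6 xz 0.021 J [ 0.5   0.86  0.07 -0.04  1.9   1.62] F [-0.2   0.48 -0.17] gap 0.663
t 6.77 p [0.8534 0.4945 0.4839] r 0.986 az 30.1 tilt h 20.23 row -0.81 xaz -65.5 xz 0.017 J [ 0.51  0.85  0.07 -0.05  1.87  1.63] F [ 0.19  0.01 -0.68] gap 0.664
t 6.93 p [0.8494 0.5064 0.5044] r 0.989 az 30.8 tilt h 23.14 row -0.51 xaz -65.4 xz 0.012 J [ 0.53  0.83  0.07 -0.05  1.84  1.64] F [-0.77 -0.36 -0.18] gap 0.665
```

```bash
p(){ python3 -c "
from h import *
st()"; }
python3 -m pendant '[{"gripper":0.33,"dp":[-2,-8,-4],"yaw":0}]' >/dev/null
python3 -m pendant '[{"gripper":0.33,"dp":[-2,-8,-4],"yaw":0}]' >/dev/null;p
cat >> h.py <<'E'
A=np.array([.438*.912,.438*.411,-.899]); Rr=np.array([-.4103,.912,0])
MID=np.array([.5863,.1547,.1102])
def lid(i,MID=MID): return MID+Rr*[.124,.041,-.041,-.124][i]
def go(i,back): rel(lid(i)-back*A,[.411,-.912,0])
E
python3 -c "
from h import *
print([lid(i).round(3).tolist() for i in range(4)])
go(0,.2);go(0,.06);go(0,-.023)"
```

```text
t 7.1 p [0.8441 0.5168 0.5269] r 0.99 az 31.5 tilt h 26.01 row -0.18 xaz -65.2 xz 0.008 J [ 0.54  0.81  0.07 -0.06  1.8   1.65] F [-0.4   0.52 -0.05] gap 0.663
[[0.535, 0.268, 0.11], [0.569, 0.192, 0.11], [0.603, 0.117, 0.11], [0.637, 0.042, 0.11]]
dp [ 3.77 21.14  0.26] yaw 0.13 n 12.9
dp [ 3.75 21.14  5.86] yaw 0.13 n 13.3
dp [ 3.74 21.14  9.18] yaw 0.13 n 14.0
```

```bash
python3 -m pendant '[{"gripper":0.33,"dp":[3.75,21.15,0.25],"yaw":0.1},{"gripper":0.33,"dp":[3.75,21.15,0.25],"yaw":0.1},{"gripper":0.33,"dp":[3.75,21.15,0.25],"yaw":0.1},{"gripper":0.33,"dp":[3.75,21.15,0.25],"yaw":0.1},{"gripper":0.33,"dp":[3.75,21.15,0.25],"yaw":0.1},{"gripper":0.33,"dp":[3.75,21.15,0.25],"yaw":0.1},{"gripper":0.33,"dp":[3.75,21.15,0.25],"yaw":0.1},{"gripper":0.33,"dp":[3.75,21.15,0.25],"yaw":0.1},{"gripper":0.33,"dp":[3.75,21.15,0.25],"yaw":0.1},{"gripper":0.33,"dp":[3.75,21.15,0.25],"yaw":0.1},{"gripper":0.33,"dp":[3.75,21.15,0.25],"yaw":0.1},{"gripper":0.33,"dp":[3.75,21.15,0.25],"yaw":0.1},{"gripper":0.33,"dp":[3.75,21.15,0.25],"yaw":0.1},{"gripper":0.33,"dp":[3.75,21.15,0.25],"yaw":0.1},{"gripper":0.33,"dp":[3.75,21.15,0.25],"yaw":0.1}]' >/dev/null; python3 -c "
from h import *
st(); go(0,.06);go(0,-.023)
from rig import manip
for n in('side','top'):
    d=manip.get_image(n); np.savez(n+'1.npz',**d)
    x0,y0,x1,y1=(230,60,430,210+50) if n=='side' else (130,100,340,300)
    cv2.imwrite(f'pics/{n}1.png',cv2.resize(d['image'][y0:y1,x0:x1,::-1],None,fx=3,fy=3))
"
```

```text
t 8.35 p [0.4887 0.2563 0.3116] r 0.552 az 27.7 tilt h 25.96 row -0.2 xaz -65.7 xz 0.004 J [ 0.44 -0.45  1.86 -0.01  1.27  1.59] F [-0.79  0.43  1.18] gap 0.67
dp [0.33 1.83 5.67] yaw 0.03 n 3.6
dp [0.31 1.82 8.99] yaw 0.03 n 5.5
```

View pics/side1.png

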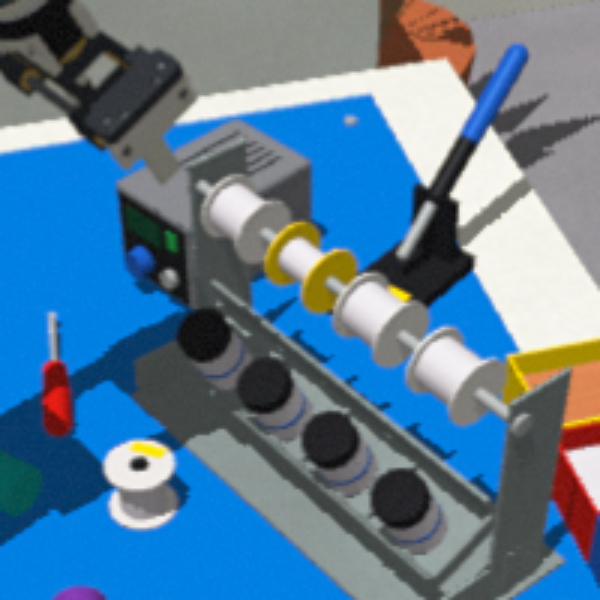

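View pics/top1.png

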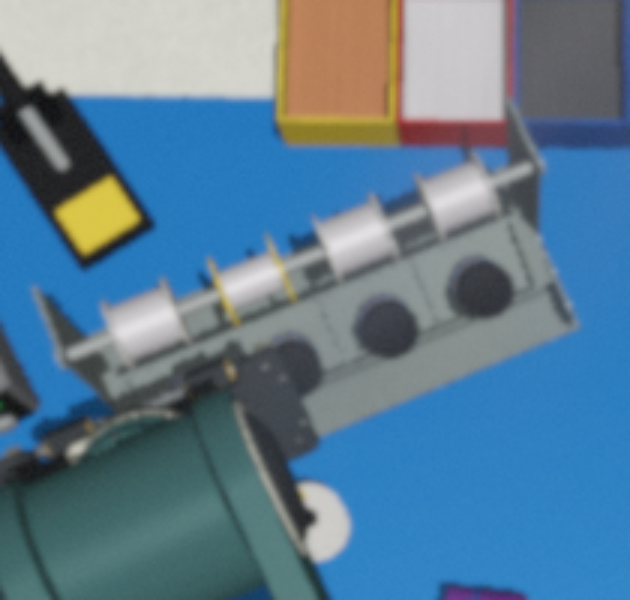

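Run:
```python
from h import *
P=np.vstack([cloud(load(n))[60:300,130:440].reshape(-1,3) for n in("side0","top0")])
O=MID[:2]+np.array([.912,.411])*.0375
H=(P[:,:2]-O)@[.912,.411];Y=(P[:,:2]-O)@[-.411,.912]
for s in(-1,1):
  for z in np.arange(.03,.23,.02):
    m=(abs(Y-s*.188)<.008)&(abs(P[:,2]-z)<.01)&(abs(H)<.15)
    if m.sum()>3: print(s,z.round(2),m.sum(),H[m].min().round(3),H[m].max().round(3))
```

```text
-1 0.03 371 -0.076 0.15
-1 0.05 373 -0.076 0.126
-1 0.07 164 -0.005 0.11
-1 0.09 128 -0.004 0.058
-1 0.11 133 -0.004 0.057
-1 0.13 136 -0.004 0.059
-1 0.15 145 -0.004 0.057
-1 0.17 152 -0.003 0.059
-1 0.19 144 -0.003 0.056
-1 0.21 200 -0.004 0.061
1 0.03 119 -0.15 0.06
1 0.05 164 -0.072 0.061
1 0.07 104 0.001 0.061
1 0.09 120 -0.0 0.063
1 0.11 118 -0.001 0.063
1 0.13 99 -0.0 0.063
1 0.15 58 -0.001 0.061
1 0.17 60 -0.001 0.061
1 0.19 85 -0.001 0.061
1 0.21 187 0.0 0.061
```

```bash
python3 -m pendant '[{"gripper":0.33,"dp":[0.3,1.8,2],"yaw":0},{"gripper":0.33,"dp":[0.3,1.8,4],"yaw":0},{"gripper":0.33,"dp":[0.3,1.8,5.7],"yaw":0},{"gripper":0.33,"dp":[0.3,1.8,5.7],"yaw":0}]'; python3 -c "
from h import *
st(); go(0,-.023)
from rig import manip
for n in('side','top'):
    d=manip.get_image(n); np.savez(n+'1.npz',**d)
    x0,y0,x1,y1=(230,60,430,210+50) if n=='side' else (130,100,340,300)
    cv2.imwrite(f'pics/{n}2.png',cv2.resize(d['image'][y0:y1,x0:x1,::-1],None,fx=3,fy=3))
"
```

```text
t: 8.78
tool_pos: [0.5135, 0.2587, 0.1623]
ee_rot: [[0.411, -0.819, 0.4], [-0.912, -0.372, 0.176], [0.004, -0.437, -0.9]]
force: [1.0, -1.2, -0.7]
finger_gap: 0.668
t 8.78 p [0.5135 0.2587 0.1623] r 0.575 az 26.7 tilt h 25.91 row -0.2 xaz -65.7 xz 0.004 J [ 0.42 -0.35  2.03 -0.    1.01  1.57] F [ 0.97 -1.25 -0.75] gap 0.668
dp [0.02 0.06 3.21] yaw 0.03 n 1.9
```

View pics/side2.png

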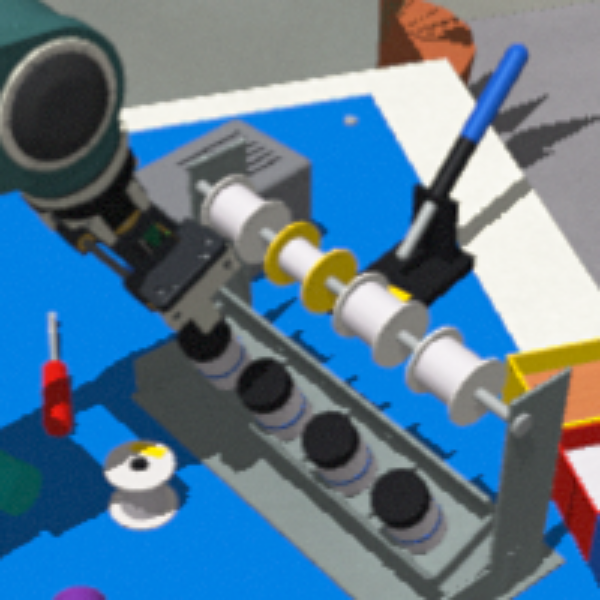

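```bash
python3 -m pendant '[{"gripper":0.33,"dp":[0,0,1.1],"yaw":0},{"gripper":0.33,"dp":[0,0,2.2],"yaw":0},{"gripper":0.33,"dp":[0,0,3.2],"yaw":0},{"gripper":0.33,"dp":[0,0,3.2],"yaw":0},{"gripper":-0.3,"dp":[0,0,3.2],"yaw":0},{"gripper":-0.3,"dp":[0,0,3.2],"yaw":0},{"gripper":-0.3,"dp":[0,0,3.2],"yaw":0},{"gripper":-0.3,"dp":[0,0,3.2],"yaw":0}]' 20; python3 -c "
from h import *
st()"
python3 -m pendant '[{"gripper":-0.3,"dp":[0,0,-0.4],"yaw":0},{"gripper":-0.3,"dp":[0,0,-0.8],"yaw":0},{"gripper":-0.3,"dp":[0,0,-0.8],"yaw":0},{"gripper":-0.3,"dp":[0,0,-0.8],"yaw":0},{"gripper":-0.3,"dp":[0,0,-0.8],"yaw":0},{"gripper":-0.3,"dp":[0,0,-0.8],"yaw":0}]'; python3 -c "
from h import *
st()
from rig import manip
d=manip.get_image('side')
x0,y0,x1,y1=(230,60,430,210+50)
cv2.imwrite(f'pics/side3.png',cv2.resize(d['image'][y0:y1,x0:x1,::-1],None,fx=3,fy=3));st()"
```

```text
t: 9.55
tool_pos: [0.5457, 0.273, 0.0949]
ee_rot: [[0.411, -0.818, 0.402], [-0.911, -0.371, 0.177], [0.004, -0.439, -0.899]]
force: [-6.9, -1.5, 8.3]
finger_gap: 0.477
t 9.55 p [0.5457 0.273  0.0949] r 0.61 az 26.6 tilt h 26.04 row -0.2 xaz -65.7 xz 0.004 J [ 0.42 -0.21  2.04 -0.    0.86  1.57] F [-6.94 -1.51  8.31] gap 0.477
t: 10.05
tool_pos: [0.5372, 0.2692, 0.1102]
ee_rot: [[0.411, -0.82, 0.399], [-0.911, -0.372, 0.176], [0.004, -0.436, -0.9]]
force: [-1.2, -0.8, 3.2]
finger_gap: 0.478
t 10.05 p [0.5372 0.2692 0.1102] r 0.601 az 26.6 tilt h 25.85 row -0.2 xaz -65.7 xz 0.004 J [ 0.42 -0.24  2.04 -0.    0.9   1.57] F [-1.19 -0.78  3.24] gap 0.478
t 10.1 p [0.5372 0.2692 0.1102] r 0.601 az 26.6 tilt h 25.85 row -0.2 xaz -65.7 xz 0.004 J [ 0.42 -0.24  2.04 -0.    0.9   1.57] F [-0.9  -0.46  4.09] gap 0.479
```

View pics/side3.png

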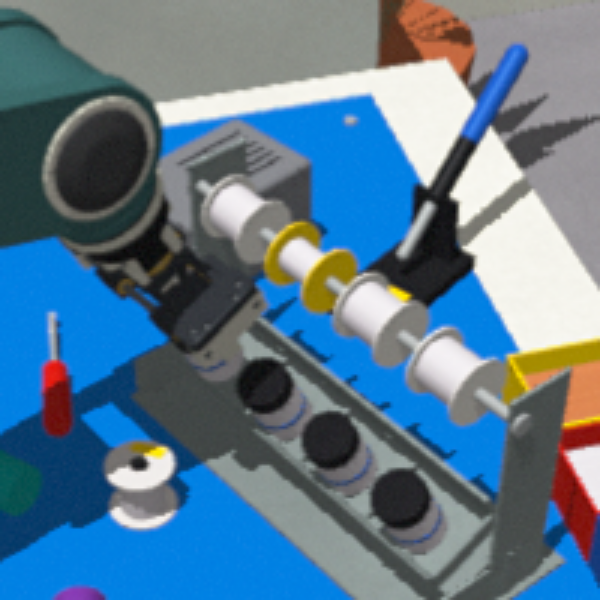

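```bash
python3 -m pendant '[{"gripper":-0.3,"dp":[0,0,-0.8],"yaw":0},{"gripper":-0.3,"dp":[0,0,-1.2],"yaw":0},{"gripper":-0.3,"dp":[0,0,-1.2],"yaw":0},{"gripper":-0.3,"dp":[0,0,-1.2],"yaw":0}]' >/dev/null
for i in 1 2 3; do python3 -m pendant '[{"gripper":-0.3,"dp":[0,0,0],"yaw":0}]' | egrep 'force|pos'; done; python3 -c "
from h import *
st()
from rig import manip
print(np.round(manip.sense()['joint_torque'],2),np.round(manip.sense()['wrist_torque'],2))
d=manip.get_image('side')
x0,y0,x1,y1=(230,60,430,210+50)
cv2.imwrite(f'pics/side4.png',cv2.resize(d['image'][y0:y1,x0:x1,::-1],None,fx=3,fy=3));st()"
```

```text
tool_pos: [0.5251, 0.2639, 0.1363]
force: [0.4, 0.2, -0.9]
tool_pos: [0.5251, 0.2638, 0.1361]
force: [0.8, 0.1, -1.2]
tool_pos: [0.5251, 0.2638, 0.1362]
force: [-0.3, 0.0, -0.2]
t 10.68 p [0.5251 0.2638 0.1362] r 0.588 az 26.7 tilt h 25.77 row -0.2 xaz -65.7 xz 0.004 J [ 0.42 -0.3   2.04 -0.    0.95  1.57] F [-0.26  0.04 -0.19] gap 0.48
[ 1.000e-02 -3.790e+01 -6.275e+01 -0.000e+00 -2.250e+00  1.000e-02] [-0.12  0.24  0.03]
t 10.73 p [0.5251 0.2638 0.1364] r 0.588 az 26.7 tilt h 25.79 row -0.2 xaz -65.7 xz 0.004 J [ 0.42 -0.3   2.04 -0.    0.95  1.57] F [-0.1  -0.15 -1.61] gap 0.478
```

View pics/side4.png

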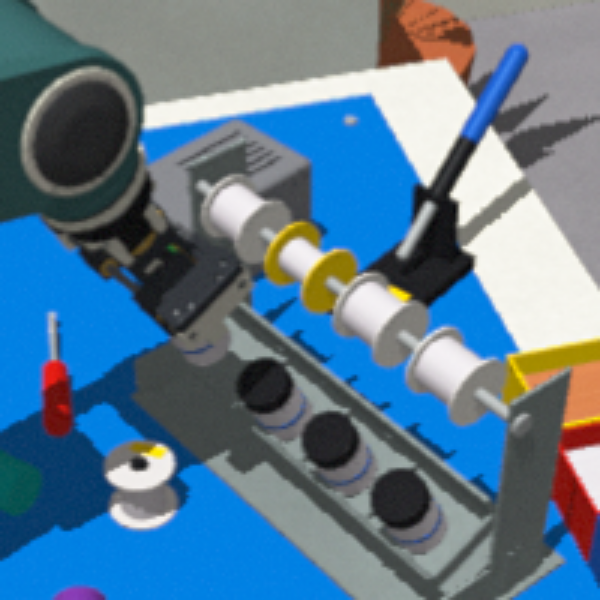

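```bash
python3 -c "
from h import *
rel([.5457,.273,.0949])"
```

```text
dp [-0.   -0.09  1.89] n 1.1
```

```bash
python3 -m pendant '[{"gripper":-0.3,"dp":[0,0,0.6],"yaw":0},{"gripper":-0.3,"dp":[0,0,1.2],"yaw":0},{"gripper":-0.3,"dp":[0,0,1.5],"yaw":0},{"gripper":-0.3,"dp":[0,0,1.65],"yaw":0},{"gripper":-0.3,"dp":[0,0,1.75],"yaw":0},{"gripper":-0.3,"dp":[0,0,1.8],"yaw":0},{"gripper":-0.3,"dp":[0,0,1.8],"yaw":0}]';python3 -m pendant '[{"gripper":-0.3,"dp":[0,0,0],"yaw":0}]'|egrep 'pos|force'; python3 -c "
from h import *
st()
from rig import manip
d=manip.get_image('side')
x0,y0,x1,y1=(260,130,360,230)
cv2.imwrite(f'pics/side5.png',cv2.resize(d['image'][y0:y1,x0:x1,::-1],None,fx=6,fy=6));st()"
```

```text
t: 11.32
tool_pos: [0.5456, 0.2727, 0.1001]
ee_rot: [[0.411, -0.817, 0.405], [-0.911, -0.371, 0.178], [0.004, -0.442, -0.897]]
force: [3.0, -0.1, 19.7]
finger_gap: 0.478
tool_pos: [0.5455, 0.2727, 0.1002]
force: [2.6, 0.0, 18.9]
t 11.4 p [0.5455 0.2727 0.1002] r 0.61 az 26.6 tilt h 26.27 row -0.22 xaz -65.7 xz 0.004 J [ 0.42 -0.22  2.03 -0.01  0.87  1.57] F [ 2.65  0.03 18.89] gap 0.473
t 11.45 p [0.5455 0.2727 0.1002] r 0.61 az 26.6 tilt h 26.26 row -0.22 xaz -65.7 xz 0.004 J [ 0.42 -0.22  2.03 -0.01  0.87  1.57] F [ 1.99 -0.06 18.14] gap 0.476
```

View pics/side5.png

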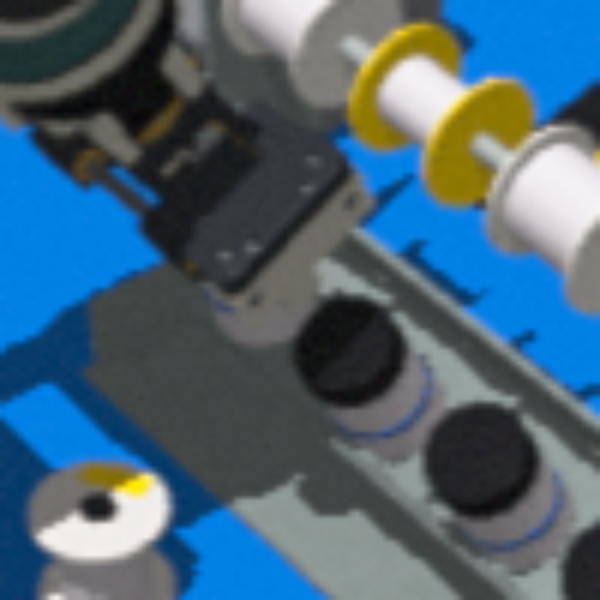

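Run:
```python
from h import *
P=np.vstack([cloud(load(n))[60:330,50:440].reshape(-1,3) for n in("side0","top0")])
O=MID[:2]+np.array([.912,.411])*.0375
H=(P[:,:2]-O)@[.912,.411];Y=(P[:,:2]-O)@[-.411,.912]
m=(P[:,2]>.03)&(Y>.165)&(Y<.40)&(H<.1)&(H>-.2)
for y in np.arange(.165,.4,.015):
  k=m&(abs(Y-y-.0075)<.0075)
  for lo in np.arange(-.2,.1,.03):
    kk=k&(H>=lo)&(H<lo+.03)
    if kk.sum()>3: print(round(y,3),round(lo,2),P[kk,2].max().round(3),end=' | ')
  print()
```

```text
0.165 -0.05 0.069 | 0.165 -0.02 0.208 | 0.165 0.01 0.21 | 
0.18 -0.08 0.053 | 0.18 -0.05 0.054 | 0.18 -0.02 0.225 | 0.18 0.01 0.229 | 0.18 0.04 0.23 | 



0.24 0.01 0.106 | 0.24 0.04 0.112 | 0.24 0.07 0.11 | 
0.255 0.01 0.109 | 0.255 0.04 0.11 | 0.255 0.07 0.113 | 
0.27 0.01 0.107 | 0.27 0.04 0.111 | 0.27 0.07 0.113 | 
0.285 0.01 0.109 | 0.285 0.04 0.113 | 0.285 0.07 0.113 | 
0.3 0.01 0.109 | 0.3 0.04 0.111 | 0.3 0.07 0.113 | 
0.315 0.01 0.11 | 0.315 0.04 0.112 | 0.315 0.07 0.112 | 
0.33 0.01 0.108 | 0.33 0.04 0.115 | 0.33 0.07 0.113 | 
0.345 0.01 0.109 | 0.345 0.04 0.113 | 0.345 0.07 0.113 | 
0.36 0.07 0.104 | 

0.39 -0.2 0.037 |
```

```bash
python3 -m pendant '[{"gripper":-0.3,"dp":[0,0,-0.1],"yaw":0},{"gripper":-0.3,"dp":[0,0,-0.1],"yaw":0},{"gripper":0.33,"dp":[0,0,-0.1],"yaw":0},{"gripper":0.33,"dp":[0,0,-0.1],"yaw":0},{"gripper":0.33,"dp":[0,0,-0.1],"yaw":0},{"gripper":0.33,"dp":[0,0,-0.1],"yaw":0}]';python3 -c "
from h import *
st()"
python3 -m pendant '[{"gripper":0.33,"dp":[0,0,-1],"yaw":0},{"gripper":0.33,"dp":[0,0,-2],"yaw":0},{"gripper":0.33,"dp":[0,0,-3],"yaw":0},{"gripper":0.33,"dp":[0,0,-3.5],"yaw":0},{"gripper":0.33,"dp":[0,0,-3.5],"yaw":0}]'; python3 -c "
from h import *
st()
from rig import manip
d=manip.get_image('side')
x0,y0,x1,y1=(260,130,360,230)
cv2.imwrite(f'pics/side6.png',cv2.resize(d['image'][y0:y1,x0:x1,::-1],None,fx=6,fy=6));st()"
```

```text
t: 11.95
tool_pos: [0.5419, 0.2712, 0.0983]
ee_rot: [[0.411, -0.82, 0.398], [-0.911, -0.372, 0.175], [0.004, -0.435, -0.9]]
force: [-0.0, -0.2, -0.0]
finger_gap: 0.654
t 11.95 p [0.5419 0.2712 0.0983] r 0.606 az 26.6 tilt h 25.79 row -0.2 xaz -65.7 xz 0.004 J [ 0.42 -0.22  2.04 -0.    0.87  1.57] F [-0.02 -0.17 -0.01] gap 0.654
t: 12.37
tool_pos: [0.5075, 0.2561, 0.1806]
ee_rot: [[0.411, -0.818, 0.402], [-0.911, -0.371, 0.177], [0.004, -0.439, -0.898]]
force: [0.6, 1.1, 1.0]
finger_gap: 0.666
t 12.37 p [0.5075 0.2561 0.1806] r 0.568 az 26.8 tilt h 26.07 row -0.2 xaz -65.7 xz 0.004 J [ 0.42 -0.38  2.02 -0.    1.04  1.57] F [0.62 1.11 1.05] gap 0.666
t 12.42 p [0.5075 0.2561 0.1785] r 0.568 az 26.8 tilt h 25.96 row -0.2 xaz -65.7 xz 0.004 J [ 0.42 -0.38  2.03 -0.    1.04  1.57] F [-0.82 -0.18 -0.08] gap 0.662
```

View pics/side6.png

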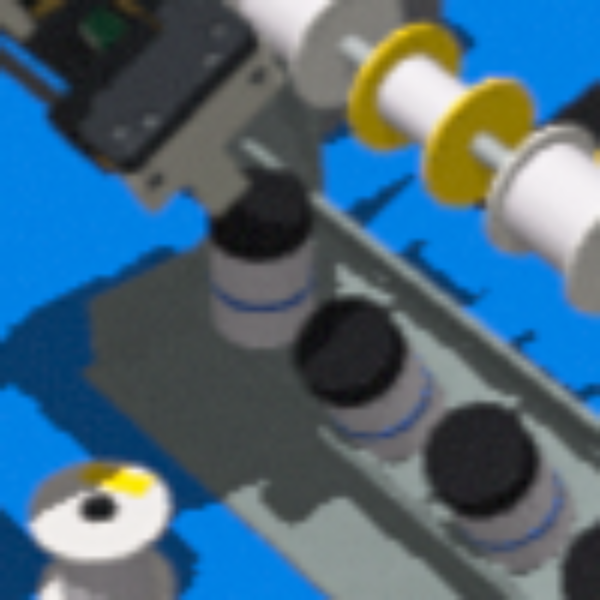

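```bash
python3 -m pendant '[{"gripper":0.33,"dp":[0,0,-1.5],"yaw":0},{"gripper":0.33,"dp":[0,0,-3],"yaw":0},{"gripper":0.33,"dp":[0,0,-3],"yaw":0}]'>/dev/null
python3 - <<'E'
from h import *
from rig import manip
st()
d=manip.get_image('side'); np.savez('side7.npz',**d)
P=cloud(d)
O=MID[:2]+np.array([.912,.411])*.0375
def bay(P):
    H=(P[...,:2]-O)@[.912,.411];Y=(P[...,:2]-O)@[-.411,.912];Z=P[...,2]-.055
    return np.stack([H*.899+Z*.438,Y,-H*.438+Z*.899],-1)
B=bay(P)
img=d['image']
for nm,yc in(("tin1",.124),("tin2",.041),("tin3",-.041)):
    m=(abs(B[...,1]-yc)<.035)&(B[...,2]>.012)&(B[...,2]<.09)&(abs(B[...,0])<.045)
    dark=m&(img.max(2)<75); light=m&(img.max(2)>=75)
    Q=B[dark]; n=np.linalg.svd(Q-Q.mean(0))[2][2]
    print(nm,dark.sum(),Q.mean(0).round(4),"n",n.round(2),"lo/hi",np.percentile(Q,[3,97],axis=0).round(3).tolist(),"light",light.sum(),np.percentile(B[light],[2,98],axis=0).round(3).tolist())
x0,y0,x1,y1=(270,140,350,210)
cv2.imwrite('pics/side7.png',cv2.resize(img[y0:y1,x0:x1,::-1],None,fx=8,fy=8,interpolation=cv2.INTER_CUBIC))
E
```

```text
t 12.67 p [0.4775 0.2429 0.2504] r 0.536 az 27.0 tilt h 26.18 row -0.2 xaz -65.7 xz 0.004 J [ 0.43 -0.49  1.99 -0.    1.18  1.57] F [0.85 0.25 1.4 ] gap 0.666
tin1 309 [-0.0004  0.1197  0.0589] n [-0.23 -0.94  0.24] lo/hi [[-0.043, 0.096, 0.019], [0.028, 0.147, 0.079]] light 272 [[-0.037, 0.095, 0.017], [0.03, 0.135, 0.07]]
tin2 326 [-0.0119  0.0395  0.0596] n [-0.48 -0.59 -0.64] lo/hi [[-0.039, 0.019, 0.019], [0.027, 0.068, 0.072]] light 262 [[-0.044, 0.007, 0.014], [0.031, 0.066, 0.067]]
tin3 340 [-0.0101 -0.0443  0.0606] n [-0.64  0.14 -0.76] lo/hi [[-0.036, -0.064, 0.016], [0.027, -0.02, 0.072]] light 286 [[-0.044, -0.071, 0.013], [0.03, -0.009, 0.068]]
```

View pics/side7.png

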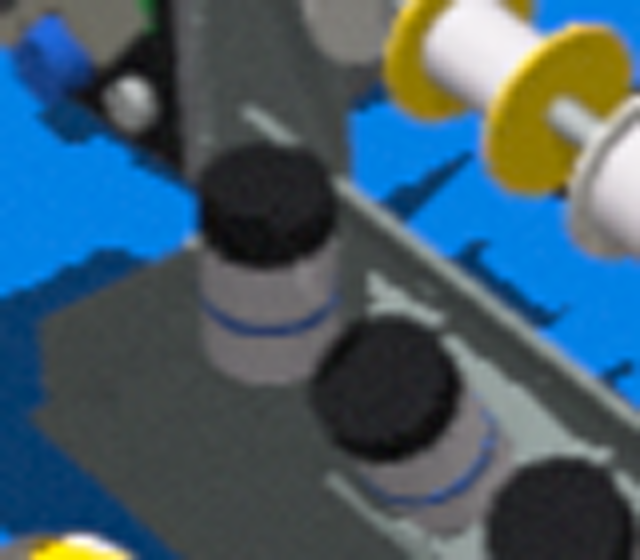

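```bash
cat >> h.py <<'E'
O2=MID[:2]+np.array([.912,.411])*.0375
def bay(P):
    H=(P[...,:2]-O2)@[.912,.411];Y=(P[...,:2]-O2)@[-.411,.912];Z=P[...,2]-.055
    return np.stack([H*.899+Z*.438,Y,-H*.438+Z*.899],-1)
def fitcyl(Q,c0=None):
    from scipy.optimize import least_squares
    c0=Q.mean(0) if c0 is None else np.array(c0)
    def res(p):
        a=np.array([p[3],p[4],1.]);a/=np.linalg.norm(a)
        v=Q-p[:3]; s=v@a; r=np.linalg.norm(v-np.outer(s,a),axis=1)
        return np.where((abs(s)<.033)&(r<.022),-np.minimum(.022-r,.033-abs(s)),np.hypot(np.maximum(r-.022,0),np.maximum(abs(s)-.033,0)))
    o=least_squares(res,np.r_[c0,0,0],loss="soft_l1",f_scale=.002)
    a=np.array([o.x[3],o.x[4],1.]); return o.x[:3],a/np.linalg.norm(a),np.sqrt(np.mean(o.fun**2))
E
python3 - <<'E'
from h import *
d=load('side7');P=cloud(d);B=bay(P)
def poly(pp):
    m=np.zeros((480,640),np.uint8); cv2.fillPoly(m,[np.array([[x/8+270,y/8+140] for x,y in pp]).round().astype(int)],1); return m>0
t1=[(208,195),(230,160),(300,155),(325,180),(330,300),(322,350),(270,370),(220,355),(212,300)]
t2=[(320,390),(340,345),(400,325),(450,350),(490,420),(500,480),(440,515),(380,490)]
for nm,pp in(("1",t1),("2",t2)):
    Q=B[poly(pp)]; Q=Q[(abs(Q[:,0])<.06)&(Q[:,2]>.0)]
    c,a,e=fitcyl(Q); print(nm,len(Q),c.round(4),a.round(3),e.round(4))
E
```

```text
1 394 [-0.0051  0.1251  0.0416] [ 0.446 -0.012  0.895] 0.0034
2 363 [-0.0143  0.0431  0.0359] [-0.008 -0.006  1.   ] 0.0031
```

```bash
cat >> h.py <<'E'
def unbay(b):
    x,y,z=b; H=x*.899-z*.438; Z=x*.438+z*.899+.055
    xy=O2+H*np.array([.912,.411])+y*np.array([-.411,.912]); return np.array([xy[0],xy[1],Z])
def rb(b): return rel(unbay(b),[.411,-.912,0])
def bs():
    from rig import manip
    s=manip.sense(); print("bay TCP",bay(np.array(s["tool_pos"])).round(4)); st()
E
python3 -c "
from h import *
bs(); rb([.0017,.125,.13]); rb([.0017,.125,.042])"
```

```text
bay TCP [-0.0057  0.1251  0.2169]
t 12.72 p [0.4778 0.243  0.2475] r 0.536 az 27.0 tilt h 26.07 row -0.2 xaz -65.7 xz 0.004 J [ 0.43 -0.48  1.99 -0.    1.18  1.57] F [ 1.34 -0.5  -0.72] gap 0.662
dp [-0.01 -0.29  3.48] yaw 0.03 n 2.1
dp [-0.02 -0.29  7.  ] yaw 0.03 n 4.2
```

```bash
python3 -m pendant '[{"gripper":0.33,"dp":[0,-0.3,1.5],"yaw":0},{"gripper":0.33,"dp":[0,-0.3,3],"yaw":0},{"gripper":0.33,"dp":[0,-0.3,4.5],"yaw":0},{"gripper":0.33,"dp":[0,-0.3,5.7],"yaw":0},{"gripper":0.33,"dp":[0,-0.3,6.5],"yaw":0},{"gripper":0.33,"dp":[0,-0.3,7],"yaw":0},{"gripper":0.33,"dp":[0,-0.3,7],"yaw":0},{"gripper":0.33,"dp":[0,-0.3,7],"yaw":0}]' >/dev/null;python3 -c "
from h import *
bs()"
python3 -m pendant '[{"gripper":-0.3,"dp":[0,0,0],"yaw":0},{"gripper":-0.3,"dp":[0,0,0],"yaw":0},{"gripper":-0.3,"dp":[0,0,0],"yaw":0}]' 15 >/dev/null;python3 -c "
from h import *
bs()"
```

```text
bay TCP [-0.0009  0.1245  0.0391]
t 13.38 p [0.553  0.2762 0.0898] r 0.618 az 26.5 tilt h 25.72 row -0.2 xaz -65.7 xz 0.004 J [ 0.42 -0.18  2.02 -0.    0.85  1.57] F [-0.96  0.35  1.12] gap 0.665
bay TCP [0.0008 0.1245 0.0412]
t 13.63 p [0.5535 0.2765 0.0924] r 0.619 az 26.5 tilt h 25.96 row -0.2 xaz -65.7 xz 0.004 J [ 0.42 -0.18  2.02 -0.    0.85  1.57] F [-0.32  0.96  1.26] gap 0.498
```

```bash
python3 -m pendant '[{"gripper":-0.3,"dp":[0,0,0],"yaw":0},{"gripper":-0.3,"dp":[0,0,-0.2],"yaw":0},{"gripper":-0.3,"dp":[0,0,-0.4],"yaw":0},{"gripper":-0.3,"dp":[0,0,-0.5],"yaw":0},{"gripper":-0.3,"dp":[0,-0.15,-0.5],"yaw":0},{"gripper":-0.3,"dp":[0,-0.3,-0.5],"yaw":0},{"gripper":-0.3,"dp":[0,-0.4,-0.5],"yaw":0},{"gripper":-0.3,"dp":[0,-0.4,-0.5],"yaw":0},{"gripper":-0.3,"dp":[0,-0.4,-0.5],"yaw":0}]' >/dev/null;python3 -c "
from h import *
bs()
from rig import manip
d=manip.get_image('side')
x0,y0,x1,y1=(270,140,350,210)
cv2.imwrite('pics/side8.png',cv2.resize(d['image'][y0:y1,x0:x1,::-1],None,fx=8,fy=8,interpolation=cv2.INTER_CUBIC))"
```

```text
bay TCP [0.0098 0.1246 0.0521]
t 14.38 p [0.5566 0.2779 0.1062] r 0.622 az 26.5 tilt h 25.81 row -0.2 xaz -65.7 xz 0.004 J [ 0.42 -0.19  2.   -0.    0.88  1.57] F [ 0.56 -0.54 -0.94] gap 0.479
```

View pics/side8.png

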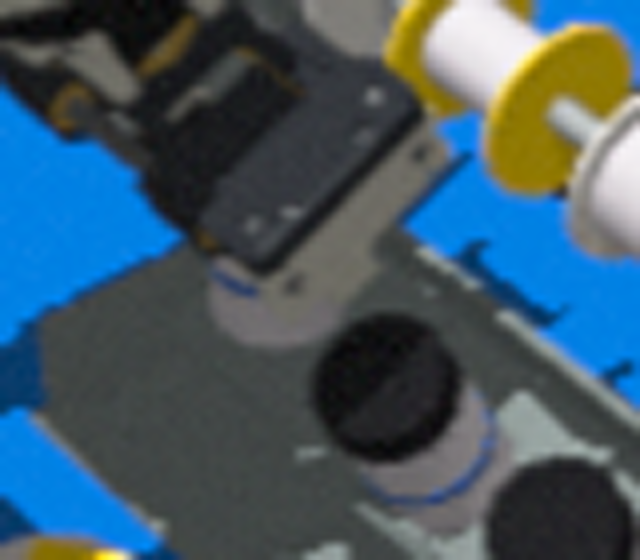

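```bash
python3 -m pendant '[{"gripper":-0.3,"dp":[0,0.06,0.2],"yaw":0},{"gripper":-0.3,"dp":[0,0.06,0.35],"yaw":0},{"gripper":-0.3,"dp":[0,0.06,0.45],"yaw":0},{"gripper":-0.3,"dp":[0,0.06,0.45],"yaw":0},{"gripper":-0.3,"dp":[0,0.06,0.45],"yaw":0}]' >/dev/null;python3 -c "
from h import *
bs()"
python3 -m pendant '[{"gripper":0.0,"dp":[0,0,0],"yaw":0},{"gripper":0.2,"dp":[0,0,0],"yaw":0},{"gripper":0.33,"dp":[0,0,0],"yaw":0},{"gripper":0.33,"dp":[0,0,0],"yaw":0},{"gripper":0.33,"dp":[0,0.3,-0.7],"yaw":0},{"gripper":0.33,"dp":[0,0.4,-1.7],"yaw":0},{"gripper":0.33,"dp":[0,0.4,-3],"yaw":0},{"gripper":0.33,"dp":[0,0.4,-4.5],"yaw":0},{"gripper":0.33,"dp":[0,0.4,-5],"yaw":0}]'  >/dev/null;python3 -c "
from h import *
bs()
from rig import manip
d=manip.get_image('side')
x0,y0,x1,y1=(270,140,350,210)
cv2.imwrite('pics/side9.png',cv2.resize(d['image'][y0:y1,x0:x1,::-1],None,fx=8,fy=8,interpolation=cv2.INTER_CUBIC))"
```

```text
bay TCP [0.0076 0.1245 0.0406]
t 14.85 p [0.5593 0.2791 0.0948] r 0.625 az 26.5 tilt h 25.74 row -0.2 xaz -65.7 xz 0.004 J [ 0.42 -0.17  2.   -0.    0.86  1.57] F [-4.94 -2.13  0.79] gap 0.48
bay TCP [0.0007 0.125  0.1712]
t 15.6 p [0.5014 0.2535 0.2092] r 0.562 az 26.8 tilt h 26.16 row -0.2 xaz -65.7 xz 0.004 J [ 0.42 -0.41  2.   -0.    1.09  1.57] F [-0.74 -0.63  1.98] gap 0.664
```

View pics/side9.png

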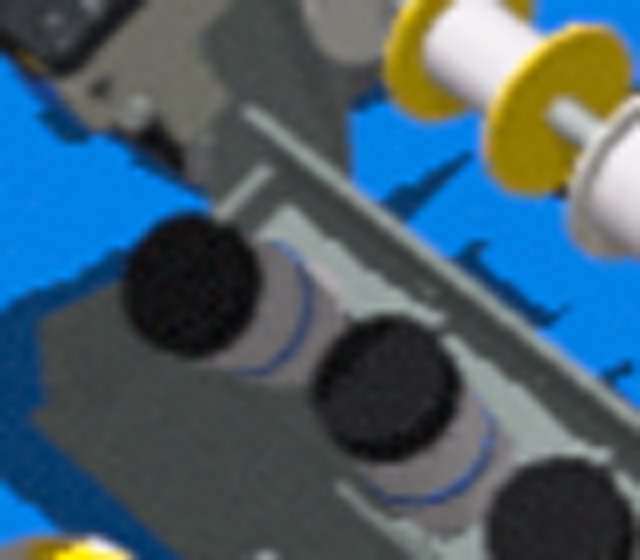

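```bash
python3 -m pendant '[{"gripper":0.33,"dp":[0,0,-0.5],"yaw":0},{"gripper":0.33,"dp":[0,0,-1],"yaw":0},{"gripper":0.33,"dp":[0,0,-1],"yaw":0},{"gripper":0.33,"dp":[0,0,-1],"yaw":0}]'  >/dev/null;python3 - <<'E'
from h import *
from rig import manip
d=manip.get_image('side'); np.savez('side10.npz',**d); P=cloud(d);B=bay(P)
e=manip.get_image('top'); cv2.imwrite('pics/top10.png',cv2.resize(e['image'][150:290,130:340,::-1],None,fx=3.5,fy=3.5))
def poly(pp):
    m=np.zeros((480,640),np.uint8); cv2.fillPoly(m,[np.array([[x/8+270,y/8+140] for x,y in pp]).round().astype(int)],1); return m>0
t1=[(135,290),(155,240),(200,220),(250,245),(290,250),(335,310),(330,340),(290,375),(240,365),(180,345)]
Q=B[poly(t1)]; Q=Q[(abs(Q[:,0])<.08)&(Q[:,2]>.0)]
c,a,er=fitcyl(Q); print(len(Q),c.round(4),a.round(3),er.round(4))
x0,y0,x1,y1=(270,140,350,210)
cv2.imwrite('pics/side10.png',cv2.resize(d['image'][y0:y1,x0:x1,::-1],None,fx=8,fy=8,interpolation=cv2.INTER_CUBIC))
E
```

```text
342 [-0.0206  0.1249  0.0406] [-0.319 -0.046  0.947] 0.0034
```

View pics/side10.png

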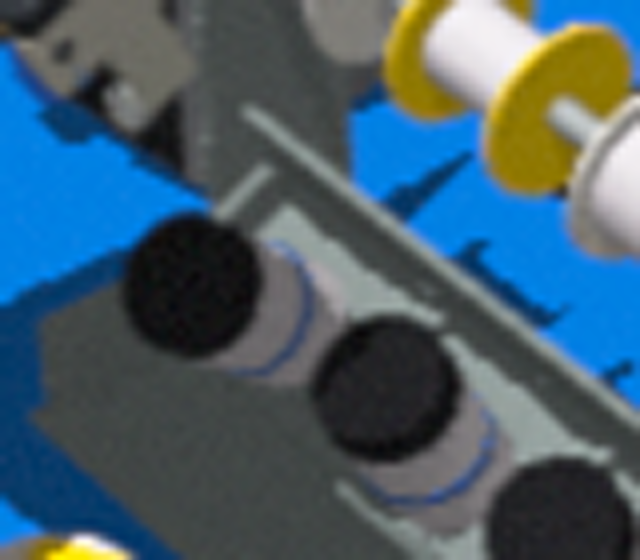

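View pics/top10.png

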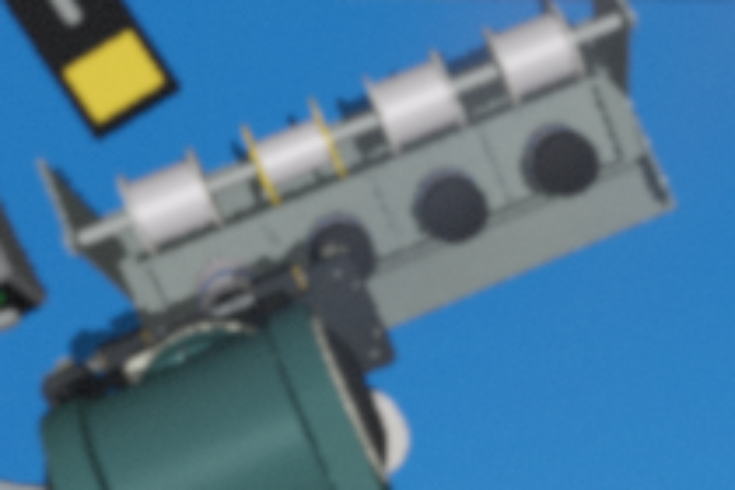

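```bash
python3 -c "
from h import *
bs(); rb([-.0166,.125,.13]); rb([-.0166,.125,.036])"
```

```text
bay TCP [-0.0018  0.125   0.1902]
t 16.08 p [0.4917 0.2492 0.2252] r 0.551 az 26.9 tilt h 25.75 row -0.2 xaz -65.7 xz 0.004 J [ 0.42 -0.44  1.99 -0.    1.14  1.57] F [-0.29  0.95  0.6 ] gap 0.664
dp [-0.01  0.58  2.41] yaw 0.03 n 1.5
dp [-0.03  0.57  6.17] yaw 0.03 n 3.7
```

```bash
python3 -m pendant '[{"gripper":0.33,"dp":[0,0.3,1.3],"yaw":0},{"gripper":0.33,"dp":[0,0.57,2.5],"yaw":0},{"gripper":0.33,"dp":[0,0.57,3.7],"yaw":0},{"gripper":0.33,"dp":[0,0.57,4.8],"yaw":0},{"gripper":0.33,"dp":[0,0.57,5.7],"yaw":0},{"gripper":0.33,"dp":[0,0.57,6.1],"yaw":0},{"gripper":0.33,"dp":[0,0.57,6.1],"yaw":0},{"gripper":0.33,"dp":[0,0.57,6.1],"yaw":0},{"gripper":-0.3,"dp":[0,0.57,6.1],"yaw":0},{"gripper":-0.3,"dp":[0,0.57,6.1],"yaw":0},{"gripper":-0.3,"dp":[0,0.57,6.1],"yaw":0},{"gripper":-0.3,"dp":[0,0.57,6.1],"yaw":0},{"gripper":-0.3,"dp":[0,0.57,6.1],"yaw":0}]' 6 >/dev/null;python3 -c "
from h import *
bs()"
python3 -m pendant '[{"gripper":-0.3,"dp":[0,0,-0.25],"yaw":0},{"gripper":-0.3,"dp":[0,0,-0.5],"yaw":0},{"gripper":-0.3,"dp":[0,-0.25,-0.5],"yaw":0},{"gripper":-0.3,"dp":[0,-0.45,-0.5],"yaw":0},{"gripper":-0.3,"dp":[0,-0.45,-0.5],"yaw":0},{"gripper":-0.3,"dp":[0,-0.45,-0.5],"yaw":0}]' >/dev/null;python3 -c "
from h import *
bs()
from rig import manip
d=manip.get_image('side')
x0,y0,x1,y1=(270,140,350,210)
cv2.imwrite('pics/side11.png',cv2.resize(d['image'][y0:y1,x0:x1,::-1],None,fx=8,fy=8,interpolation=cv2.INTER_CUBIC))"
```

```text
bay TCP [-0.0151  0.1244  0.0396]
t 17.17 p [0.5412 0.2708 0.084 ] r 0.605 az 26.6 tilt h 25.94 row -0.2 xaz -65.7 xz 0.004 J [ 0.42 -0.21  2.05 -0.    0.84  1.57] F [-0.56 -0.27  3.9 ] gap 0.486
bay TCP [-0.0044  0.1245  0.051 ]
t 17.67 p [0.5453 0.2728 0.0989] r 0.61 az 26.6 tilt h 25.83 row -0.2 xaz -65.7 xz 0.004 J [ 0.42 -0.21  2.03 -0.    0.87  1.57] F [-0.05 -0.65 -1.05] gap 0.483
```

View pics/side11.png

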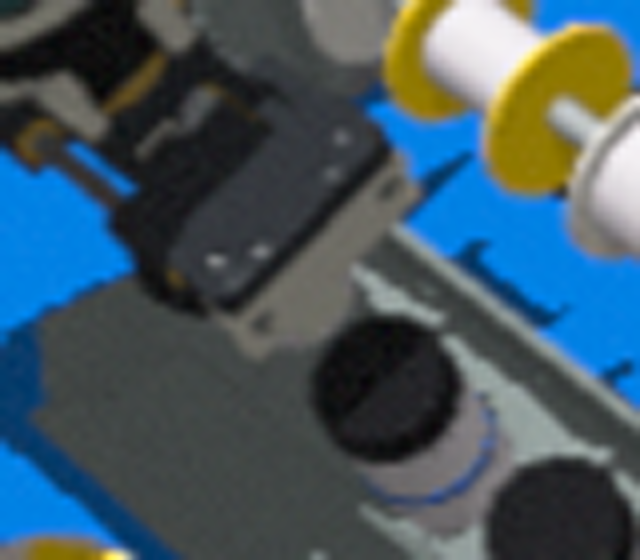

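```bash
python3 -m pendant '[{"gripper":-0.3,"dp":[0,0,0.2],"yaw":0},{"gripper":-0.3,"dp":[0,0,0.4],"yaw":0},{"gripper":-0.3,"dp":[0,0,0.55],"yaw":0},{"gripper":-0.3,"dp":[0,0,0.65],"yaw":0},{"gripper":-0.3,"dp":[0,0,0.72],"yaw":0},{"gripper":-0.3,"dp":[0,0,0.8],"yaw":0},{"gripper":-0.3,"dp":[0,0,0.8],"yaw":0},{"gripper":-0.3,"dp":[0,0,0.8],"yaw":0}]' >/dev/null;python3 -c "
from h import *
bs()"
```

```text
bay TCP [-0.0038  0.1245  0.0314]
t 18.38 p [0.5537 0.2765 0.0815] r 0.619 az 26.5 tilt h 25.94 row -0.2 xaz -65.7 xz 0.004 J [ 0.42 -0.17  2.03 -0.    0.83  1.57] F [0.52 0.38 6.18] gap 0.484
```

```bash
python3 -m pendant '[{"gripper":0.1,"dp":[0,0,-0.08],"yaw":0},{"gripper":0.33,"dp":[0,0,-0.08],"yaw":0},{"gripper":0.33,"dp":[0,0,-0.08],"yaw":0},{"gripper":0.33,"dp":[0,0,-1],"yaw":0},{"gripper":0.33,"dp":[0,0,-2.2],"yaw":0},{"gripper":0.33,"dp":[0,0,-3.6],"yaw":0},{"gripper":0.33,"dp":[0,0,-4.5],"yaw":0},{"gripper":0.33,"dp":[0,0,-4.5],"yaw":0}]' >/dev/null;python3 -c "
from h import *
bs()
from rig import manip
d=manip.get_image('side');np.savez('side12.npz',**d)
x0,y0,x1,y1=(270,140,350,210)
cv2.imwrite('pics/side12.png',cv2.resize(d['image'][y0:y1,x0:x1,::-1],None,fx=8,fy=8,interpolation=cv2.INTER_CUBIC))"
```

```text
bay TCP [-0.0019  0.1249  0.1484]
t 19.05 p [0.5084 0.2566 0.1876] r 0.569 az 26.8 tilt h 26.21 row -0.2 xaz -65.7 xz 0.004 J [ 0.42 -0.38  2.02 -0.    1.05  1.57] F [0.28 0.23 1.36] gap 0.664
```

View pics/side12.png

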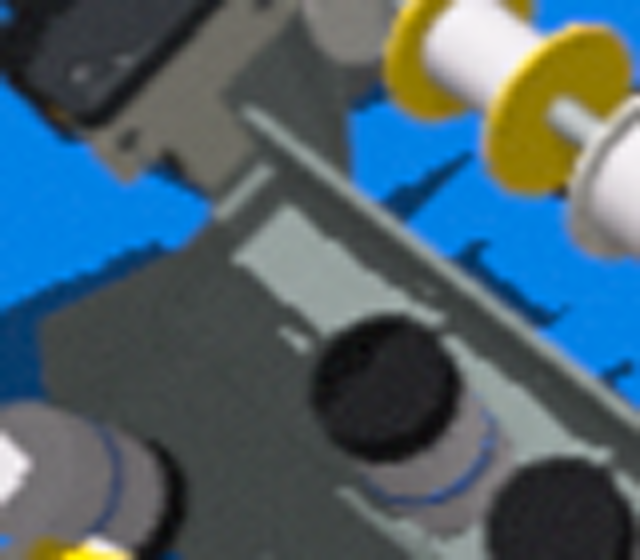

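```bash
python3 -c "
from h import *
d=load('side12'); cv2.imwrite('pics/side13.png',d['image'][:,:,::-1]); cv2.imwrite('pics/side13c.png',cv2.resize(d['image'][150:260,220:330,::-1],None,fx=5,fy=5,interpolation=cv2.INTER_CUBIC))"
```

```text
(no output)
```

View pics/side13c.png

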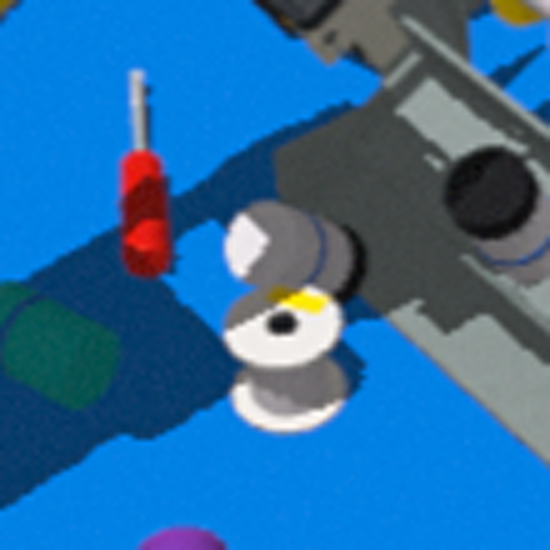

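```bash
python3 -c "
from h import *
bs(); rb([-.011,.042,.14]); rb([-.011,.042,.043])"
```

```text
bay TCP [-0.003   0.1249  0.146 ]
t 19.1 p [0.5085 0.2566 0.185 ] r 0.57 az 26.8 tilt h 26.08 row -0.2 xaz -65.7 xz 0.004 J [ 0.42 -0.38  2.02 -0.    1.05  1.57] F [-0.39 -0.08 -0.98] gap 0.667
dp [3.31 0.33 0.25] yaw 0.03 n 2.0
dp [3.3  0.34 4.13] yaw 0.03 n 3.2
```

```bash
python3 -m pendant '[{"gripper":0.33,"dp":[1.6,0.1,0],"yaw":0},{"gripper":0.33,"dp":[3.3,0.33,0.2],"yaw":0},{"gripper":0.33,"dp":[3.3,0.33,1],"yaw":0},{"gripper":0.33,"dp":[3.3,0.33,2.2],"yaw":0},{"gripper":0.33,"dp":[3.3,0.33,3.2],"yaw":0},{"gripper":0.33,"dp":[3.3,0.33,3.9],"yaw":0},{"gripper":0.33,"dp":[3.3,0.33,4.1],"yaw":0},{"gripper":0.33,"dp":[3.3,0.33,4.1],"yaw":0},{"gripper":0.33,"dp":[3.3,0.33,4.1],"yaw":0},{"gripper":0.33,"dp":[3.3,0.33,4.1],"yaw":0},{"gripper":-0.3,"dp":[3.3,0.33,4.1],"yaw":0},{"gripper":-0.3,"dp":[3.3,0.33,4.1],"yaw":0},{"gripper":-0.3,"dp":[3.3,0.33,4.1],"yaw":0},{"gripper":-0.3,"dp":[3.3,0.33,4.1],"yaw":0}]' 20 >/dev/null;python3 -c "
from h import *
bs()"
python3 -m pendant '[{"gripper":-0.3,"dp":[0,0,-0.2],"yaw":0},{"gripper":-0.3,"dp":[0,0,-0.4],"yaw":0},{"gripper":-0.3,"dp":[0,-0.1,-0.4],"yaw":0},{"gripper":-0.3,"dp":[0,-0.1,-0.4],"yaw":0},{"gripper":-0.3,"dp":[0,-0.1,-0.4],"yaw":0}]' >/dev/null; for i in 1 2 3 4; do python3 -m pendant '[{"gripper":-0.3,"dp":[0,0,0],"yaw":0}]'|grep force; done; python3 -c "
from h import *
bs()"
```

```text
bay TCP [-0.0123  0.0419  0.0421]
t 20.27 p [0.5764 0.1962 0.0875] r 0.609 az 18.8 tilt h 25.89 row -0.21 xaz -65.7 xz 0.004 J [ 0.25 -0.2   2.04  0.09  0.86  1.35] F [-3.83 -1.69  5.3 ] gap 0.478
force: [0.6, 0.1, -1.4]
force: [0.0, 0.9, -0.5]
force: [0.2, -0.4, -0.7]
force: [-0.2, -0.3, -0.5]
bay TCP [-0.0104  0.042   0.0514]
t 21.02 p [0.5743 0.1953 0.0967] r 0.607 az 18.8 tilt h 25.82 row -0.2 xaz -65.7 xz 0.004 J [ 0.25 -0.22  2.04  0.09  0.88  1.36] F [-0.2  -0.34 -0.5 ] gap 0.477
```

```bash
python3 -m pendant '[{"gripper":-0.3,"dp":[0,0,0.2],"yaw":0},{"gripper":-0.3,"dp":[0,0,0.35],"yaw":0},{"gripper":-0.3,"dp":[0,0,0.4],"yaw":0},{"gripper":-0.3,"dp":[0,0,0.4],"yaw":0},{"gripper":-0.3,"dp":[0,0,0.4],"yaw":0}]' >/dev/null;python3 -c "
from h import *
bs()"
python3 -m pendant '[{"gripper":-0.02,"dp":[0,0,0],"yaw":0},{"gripper":0.1,"dp":[0,0,0],"yaw":0},{"gripper":0.33,"dp":[0,0,0],"yaw":0},{"gripper":0.33,"dp":[0,0,0],"yaw":0},{"gripper":0.33,"dp":[0,0,-0.6],"yaw":0},{"gripper":0.33,"dp":[0,0,-1.6],"yaw":0},{"gripper":0.33,"dp":[0,0,-2.8],"yaw":0},{"gripper":0.33,"dp":[0,0,-4],"yaw":0},{"gripper":0.33,"dp":[0,0,-4],"yaw":0}]' >/dev/null;python3 -c "
from h import *
bs()
from rig import manip
d=manip.get_image('side')
x0,y0,x1,y1=(250,130,390,250)
cv2.imwrite('pics/side14.png',cv2.resize(d['image'][y0:y1,x0:x1,::-1],None,fx=5,fy=5,interpolation=cv2.INTER_CUBIC))"
```

```text
bay TCP [-0.01    0.0419  0.0417]
t 21.43 p [0.5784 0.1971 0.0881] r 0.611 az 18.8 tilt h 25.83 row -0.2 xaz -65.7 xz 0.004 J [ 0.25 -0.2   2.04  0.09  0.86  1.35] F [-8.35 -3.19  9.06] gap 0.478
bay TCP [-0.007   0.0421  0.1469]
t 22.18 p [0.5388 0.1794 0.184 ] r 0.568 az 18.4 tilt h 26.24 row -0.27 xaz -65.7 xz 0.005 J [ 0.24 -0.38  2.02  0.09  1.05  1.36] F [0.34 0.42 1.47] gap 0.664
```

View pics/side14.png

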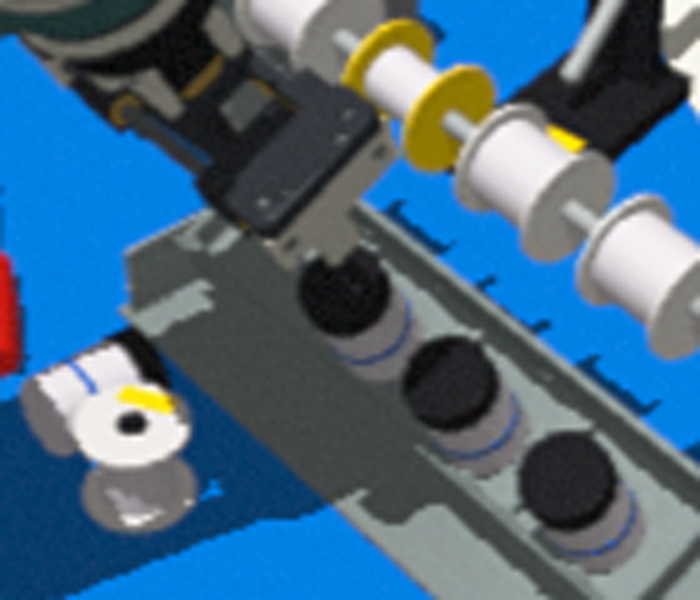

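```bash
python3 -m pendant '[{"gripper":0.33,"dp":[1.6,0.1,0],"yaw":0},{"gripper":0.33,"dp":[3.3,0.12,0.1],"yaw":0},{"gripper":0.33,"dp":[3.3,0.12,1],"yaw":0},{"gripper":0.33,"dp":[3.3,0.12,2.2],"yaw":0},{"gripper":0.33,"dp":[3.3,0.12,3.2],"yaw":0},{"gripper":0.33,"dp":[3.3,0.12,3.8],"yaw":0},{"gripper":0.33,"dp":[3.3,0.12,4.1],"yaw":0},{"gripper":0.33,"dp":[3.3,0.12,4.1],"yaw":0},{"gripper":0.33,"dp":[3.3,0.12,4.1],"yaw":0},{"gripper":-0.3,"dp":[3.3,0.12,4.1],"yaw":0},{"gripper":-0.3,"dp":[3.3,0.12,4.1],"yaw":0},{"gripper":-0.3,"dp":[3.3,0.12,4.1],"yaw":0},{"gripper":-0.3,"dp":[3.3,0.12,4.1],"yaw":0}]' 20 >/dev/null;python3 -c "
from h import *
bs()"
python3 -m pendant '[{"gripper":-0.3,"dp":[0,0,-0.2],"yaw":0},{"gripper":-0.3,"dp":[0,0,-0.4],"yaw":0},{"gripper":-0.3,"dp":[0,-0.1,-0.4],"yaw":0},{"gripper":-0.3,"dp":[0,-0.1,-0.4],"yaw":0},{"gripper":-0.3,"dp":[0,-0.1,-0.4],"yaw":0}]' >/dev/null; for i in 1 2 3; do python3 -m pendant '[{"gripper":-0.3,"dp":[0,0,0],"yaw":0}]'|grep force; done; python3 -c "
from h import *
bs()"
```

```text
bay TCP [-0.0124 -0.0407  0.0402]
t 23.32 p [0.611  0.1212 0.0857] r 0.623 az 11.2 tilt h 25.92 row -0.23 xaz -65.7 xz 0.005 J [ 0.09 -0.16  2.01  0.18  0.87  1.15] F [-3.35 -2.05  5.43] gap 0.482
force: [0.0, 0.4, -1.2]
force: [0.4, -1.1, -0.9]
force: [-0.2, 0.2, -1.0]
bay TCP [-0.0108 -0.0405  0.0491]
t 23.98 p [0.6087 0.1204 0.0944] r 0.621 az 11.2 tilt h 25.81 row -0.19 xaz -65.7 xz 0.004 J [ 0.09 -0.17  2.    0.18  0.89  1.15] F [-0.22  0.18 -1.01] gap 0.473
```

```bash
python3 -m pendant '[{"gripper":-0.3,"dp":[0,0,0.2],"yaw":0},{"gripper":-0.3,"dp":[0,0,0.35],"yaw":0},{"gripper":-0.3,"dp":[0,0,0.38],"yaw":0},{"gripper":-0.3,"dp":[0,0,0.38],"yaw":0},{"gripper":-0.3,"dp":[0,0,0.38],"yaw":0}]' >/dev/null;python3 -c "
from h import *
bs()"
python3 -m pendant '[{"gripper":-0.02,"dp":[0,0,0],"yaw":0},{"gripper":0.1,"dp":[0,0,0],"yaw":0},{"gripper":0.33,"dp":[0,0,0],"yaw":0},{"gripper":0.33,"dp":[0,0,0],"yaw":0},{"gripper":0.33,"dp":[0,0,-0.6],"yaw":0},{"gripper":0.33,"dp":[0,0,-1.6],"yaw":0},{"gripper":0.33,"dp":[0,0,-2.8],"yaw":0},{"gripper":0.33,"dp":[0,0,-4],"yaw":0},{"gripper":0.33,"dp":[0,0,-4],"yaw":0}]' >/dev/null;python3 -c "
from h import *
bs();rb([-.011,-.1235,.043])
from rig import manip
d=manip.get_image('side')
x0,y0,x1,y1=(250,130,410,270)
cv2.imwrite('pics/side15.png',cv2.resize(d['image'][y0:y1,x0:x1,::-1],None,fx=4,fy=4,interpolation=cv2.INTER_CUBIC))"
```

```text
bay TCP [-0.0105 -0.0406  0.0398]
t 24.4 p [0.6127 0.1221 0.0861] r 0.625 az 11.3 tilt h 25.82 row -0.2 xaz -65.7 xz 0.004 J [ 0.09 -0.15  2.    0.18  0.87  1.15] F [-5.76 -2.61  6.06] gap 0.476
bay TCP [-0.0074 -0.0407  0.1453]
t 25.15 p [0.5732 0.1042 0.1824] r 0.583 az 10.3 tilt h 26.22 row -0.33 xaz -65.7 xz 0.007 J [ 0.06 -0.34  1.99  0.17  1.06  1.16] F [-0.6   0.21  2.81] gap 0.668
dp [3.29 0.17 4.11] yaw 0.04 n 3.2
```

View pics/side15.png

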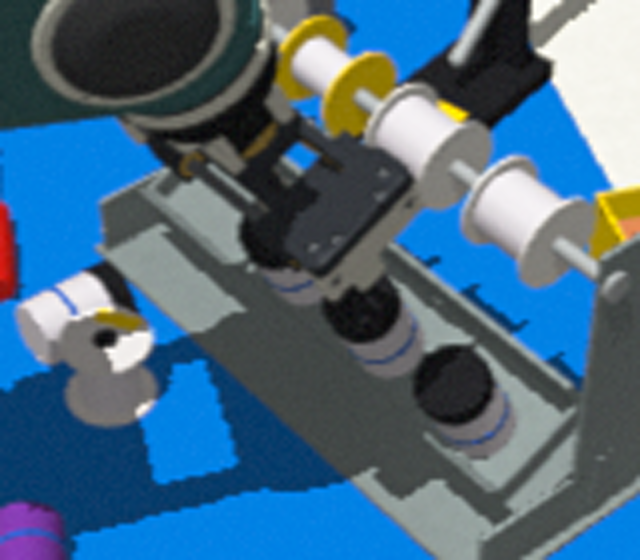

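```bash
python3 -m pendant '[{"gripper":0.33,"dp":[1.6,0.1,0],"yaw":0},{"gripper":0.33,"dp":[3.3,0.15,0.1],"yaw":0},{"gripper":0.33,"dp":[3.3,0.15,1],"yaw":0},{"gripper":0.33,"dp":[3.3,0.15,2.2],"yaw":0},{"gripper":0.33,"dp":[3.3,0.15,3.2],"yaw":0},{"gripper":0.33,"dp":[3.3,0.15,3.8],"yaw":0},{"gripper":0.33,"dp":[3.3,0.15,4.1],"yaw":0},{"gripper":0.33,"dp":[3.3,0.15,4.1],"yaw":0},{"gripper":0.33,"dp":[3.3,0.15,4.1],"yaw":0},{"gripper":-0.3,"dp":[3.3,0.15,4.1],"yaw":0},{"gripper":-0.3,"dp":[3.3,0.15,4.1],"yaw":0},{"gripper":-0.3,"dp":[3.3,0.15,4.1],"yaw":0},{"gripper":-0.3,"dp":[3.3,0.15,4.1],"yaw":0}]' 40 >/dev/null;python3 -c "
from h import *
bs()"
python3 -m pendant '[{"gripper":-0.3,"dp":[0,0,-0.2],"yaw":0},{"gripper":-0.3,"dp":[0,0,-0.4],"yaw":0},{"gripper":-0.3,"dp":[0,-0.1,-0.4],"yaw":0},{"gripper":-0.3,"dp":[0,-0.1,-0.4],"yaw":0}]' >/dev/null; for i in 1 2 3; do python3 -m pendant '[{"gripper":-0.3,"dp":[0,0,0],"yaw":0}]'|grep force; done; python3 -c "
from h import *
bs()"
```

```text
bay TCP [-0.0135 -0.1234  0.0386]
t 26.28 p [0.6447 0.0457 0.0838] r 0.646 az 4.1 tilt h 25.91 row -0.25 xaz -65.7 xz 0.005 J [-0.06 -0.09  1.95  0.26  0.89  0.97] F [-3.82 -2.75  5.84] gap 0.472
force: [0.2, -0.2, -3.9]
force: [0.5, 0.2, -3.6]
force: [-1.1, 0.0, -3.2]
bay TCP [-0.012  -0.123   0.0473]
t 26.87 p [0.6423 0.0451 0.0922] r 0.644 az 4.0 tilt h 25.8 row -0.18 xaz -65.7 xz 0.004 J [-0.06 -0.1   1.95  0.25  0.91  0.97] F [-1.08  0.03 -3.18] gap 0.472
```

```bash
python3 -c "
from h import *
rel([.36,.16,.40]); rel([.25,.11,.42])"
```

```text
dp [ -8.79   2.2  -14.77] n 10.4
dp [ -8.77   6.2  -17.59] n 12.4
```

```bash
python3 -m pendant '[{"gripper":-0.3,"dp":[0,0,-1.2],"yaw":0},{"gripper":-0.3,"dp":[0,0,-2.8],"yaw":0},{"gripper":-0.3,"dp":[0,0,-4.5],"yaw":0},{"gripper":-0.3,"dp":[0,0,-6],"yaw":0},{"gripper":-0.3,"dp":[-8.8,2.2,-14.8],"yaw":0},{"gripper":-0.3,"dp":[-8.8,2.2,-14.8],"yaw":0},{"gripper":-0.3,"dp":[-8.8,2.2,-14.8],"yaw":0},{"gripper":-0.3,"dp":[-8.8,2.2,-14.8],"yaw":0},{"gripper":-0.3,"dp":[-8.8,2.2,-14.8],"yaw":0},{"gripper":-0.3,"dp":[-8.8,2.2,-14.8],"yaw":0},{"gripper":-0.3,"dp":[-8.8,2.2,-14.8],"yaw":0},{"gripper":-0.3,"dp":[-8.8,2.2,-14.8],"yaw":0},{"gripper":-0.3,"dp":[-8.8,4.2,-16],"yaw":0},{"gripper":-0.3,"dp":[-8.8,6.2,-17],"yaw":0},{"gripper":-0.3,"dp":[-8.8,6.2,-17],"yaw":0}]' 50 >/dev/null; python3 -c "
from h import *
bs()"
```

```text
bay TCP [-0.0881  0.0983  0.4606]
t 28.12 p [0.3241 0.1443 0.4305] r 0.355 az 24.0 tilt h 24.02 row -0.17 xaz -65.6 xz 0.004 J [ 0.31 -0.83  1.87  0.04  1.68  1.47] F [ 0.36  0.09 -3.79] gap 0.473
```

```bash
p(){ python3 -c "
from h import *
st()"; }
python3 -m pendant '[{"gripper":-0.3,"dp":[0,7,-3.5],"yaw":0}]' >/dev/null;p
python3 -m pendant '[{"gripper":-0.3,"dp":[0,7,-3.5],"yaw":0}]' >/dev/null;p
python3 -m pendant '[{"gripper":-0.3,"dp":[0,7,-7],"yaw":0}]' >/dev/null;p
python3 -m pendant '[{"gripper":-0.3,"dp":[0,7,0],"yaw":0}]' >/dev/null;p
```

```text
t 28.2 p [0.3125 0.1385 0.4432] r 0.342 az 23.9 tilt h 22.59 row -0.17 xaz -65.7 xz 0.004 J [ 0.31 -0.83  1.84  0.04  1.73  1.47] F [ 0.35 -0.23 -3.87] gap 0.468
t 28.28 p [0.2985 0.1319 0.4599] r 0.326 az 23.8 tilt h 21.23 row -0.17 xaz -65.7 xz 0.003 J [ 0.3  -0.83  1.81  0.04  1.79  1.46] F [-0.14 -0.23 -3.65] gap 0.473
t 28.37 p [0.2809 0.1238 0.486 ] r 0.307 az 23.8 tilt h 20.16 row -0.16 xaz -65.7 xz 0.003 J [ 0.29 -0.83  1.76  0.04  1.86  1.46] F [ 0.09 -0.23 -4.  ] gap 0.472
t 28.45 p [0.2709 0.119  0.4937] r 0.296 az 23.7 tilt h 19.12 row -0.2 xaz -65.7 xz 0.004 J [ 0.29 -0.83  1.74  0.04  1.9   1.45] F [-0.62  0.23 -4.27] gap 0.473
```

```bash
p(){ python3 -c "
from h import *
st()"; }
python3 -m pendant '[{"gripper":-0.3,"dp":[0,7,1],"yaw":0}]' >/dev/null
python3 -m pendant '[{"gripper":-0.3,"dp":[0,7,1],"yaw":0}]' >/dev/null;p
python3 -m pendant '[{"gripper":-0.3,"dp":[0,7,0.5],"yaw":0}]' >/dev/null
python3 -m pendant '[{"gripper":-0.3,"dp":[0,7,0.5],"yaw":0}]' >/dev/null
python3 -m pendant '[{"gripper":-0.3,"dp":[0,7,0.5],"yaw":0}]' >/dev/null;p
```

```text
t 28.62 p [0.2586 0.1121 0.4871] r 0.282 az 23.4 tilt h 15.88 row -0.13 xaz -65.7 xz 0.003 J [ 0.28 -0.83  1.74  0.04  1.95  1.45] F [ 0.48  0.61 -5.38] gap 0.473
t 28.87 p [0.2307 0.0969 0.4993] r 0.25 az 22.8 tilt h 11.46 row -0.02 xaz -65.7 xz 0.001 J [ 0.26 -0.83  1.71  0.04  2.06  1.42] F [-0.35  0.13 -3.89] gap 0.474
```

```bash
p(){ python3 -c "
from h import *
st()"; }
python3 -c "
from h import *
rel([.34,.15,.32])"
python3 -m pendant '[{"gripper":-0.3,"dp":[0,-3,8],"yaw":0},{"gripper":-0.3,"dp":[0,-3,8],"yaw":0},{"gripper":-0.3,"dp":[0,-3,8],"yaw":0},{"gripper":-0.3,"dp":[0,-3,8],"yaw":0},{"gripper":-0.3,"dp":[0,-3,8],"yaw":0}]' >/dev/null;p
python3 -m pendant '[{"gripper":-0.3,"dp":[0,7,0],"yaw":0}]' >/dev/null
python3 -m pendant '[{"gripper":-0.3,"dp":[0,7,0],"yaw":0}]' >/dev/null;p
python3 -m pendant '[{"gripper":-0.3,"dp":[0,7,0],"yaw":0}]' >/dev/null
python3 -m pendant '[{"gripper":-0.3,"dp":[0,7,0],"yaw":0}]' >/dev/null;p
```

```text
dp [-0.14 -3.34  7.99] n 5.2
t 29.28 p [0.3325 0.1428 0.321 ] r 0.362 az 23.2 tilt h 11.59 row -0.02 xaz -65.7 xz 0.001 J [ 0.32 -0.74  1.98  0.02  1.7   1.47] F [ 0.83 -0.1  -3.43] gap 0.477
t 29.45 p [0.2915 0.1232 0.3115] r 0.316 az 22.9 tilt h 9.29 row 0.09 xaz -65.6 xz -0.001 J [ 0.3  -0.83  2.04  0.02  1.78  1.45] F [ 1.61 -0.22 -0.4 ] gap 0.475
t 29.62 p [0.2786 0.1143 0.3189] r 0.301 az 22.3 tilt h 6.62 row 0.15 xaz -65.7 xz -0.002 J [ 0.29 -0.83  2.02  0.02  1.84  1.44] F [ 0.28 -0.79 -3.84] gap 0.473
```

```bash
p(){ python3 -c "
from h import *
st()"; }
python3 -m pendant '[{"gripper":-0.3,"dp":[0,7,1],"yaw":0}]' >/dev/null
python3 -m pendant '[{"gripper":-0.3,"dp":[0,7,1],"yaw":0}]' >/dev/null;p
python3 -m pendant '[{"gripper":-0.3,"dp":[0,7,1],"yaw":0}]' >/dev/null
python3 -m pendant '[{"gripper":-0.3,"dp":[0,7,1],"yaw":0}]' >/dev/null;p
```

```text
t 29.78 p [0.2667 0.1051 0.3155] r 0.287 az 21.5 tilt h 3.6 row 0.3 xaz -65.6 xz -0.005 J [ 0.27 -0.83  2.02  0.02  1.89  1.42] F [-1.3   0.12 -4.21] gap 0.472
t 29.95 p [0.2544 0.0942 0.316 ] r 0.271 az 20.3 tilt h 0.55 row 0.52 xaz -65.6 xz -0.009 J [ 0.25 -0.83  2.02  0.01  1.94  1.4 ] F [-0.54 -0.13 -3.95] gap 0.473
```

```bash
python3 -c "
from h import *
rel([.44,.0,.30]);rel([.426,-.334,.18],[.0436,-.999,0])"
```

```text
dp [ 6.5  -5.2   0.63] n 5.0
dp [18.48  0.87  5.26] yaw 4.38 n 11.5
```

```bash
python3 -m pendant '[{"gripper":-0.3,"dp":[6.5,-5.2,0.6],"yaw":0},{"gripper":-0.3,"dp":[6.5,-5.2,0.6],"yaw":0},{"gripper":-0.3,"dp":[6.5,-5.2,0.6],"yaw":0},{"gripper":-0.3,"dp":[6.5,-5.2,0.6],"yaw":0},{"gripper":-0.3,"dp":[6.5,-5.2,0.6],"yaw":0},{"gripper":-0.3,"dp":[18.5,0.9,5.2],"yaw":1},{"gripper":-0.3,"dp":[18.5,0.9,5.2],"yaw":2},{"gripper":-0.3,"dp":[18.5,0.9,5.2],"yaw":3},{"gripper":-0.3,"dp":[18.5,0.9,5.2],"yaw":4.4},{"gripper":-0.3,"dp":[18.5,0.9,5.2],"yaw":4.4},{"gripper":-0.3,"dp":[18.5,0.9,5.2],"yaw":4.4},{"gripper":-0.3,"dp":[18.5,0.9,5.2],"yaw":4.4},{"gripper":-0.3,"dp":[18.5,0.9,5.2],"yaw":4.4},{"gripper":-0.3,"dp":[18.5,0.9,5.2],"yaw":4.4},{"gripper":-0.3,"dp":[18.5,0.9,5.2],"yaw":4.4},{"gripper":-0.3,"dp":[18.5,0.9,5.2],"yaw":4.4}]' >/dev/null; python3 -c "
from h import *
st();rel([.426,-.334,.06],[.0436,-.999,0])
from rig import manip
d=manip.get_image('side');cv2.imwrite('pics/side16.png',cv2.resize(d['image'][250:460,200:440,::-1],None,fx=3,fy=3))"
```

```text
t 31.28 p [ 0.4253 -0.3353  0.1809] r 0.542 az -38.3 tilt h 0.59 row 0.61 xaz -87.7 xz -0.014 J [-0.72 -0.15  1.8   0.01  1.5   0.81] F [-0.49 -0.8  -3.73] gap 0.473
dp [ 0.02 -0.    4.84] yaw -0.05 n 2.9
```

View pics/side16.png

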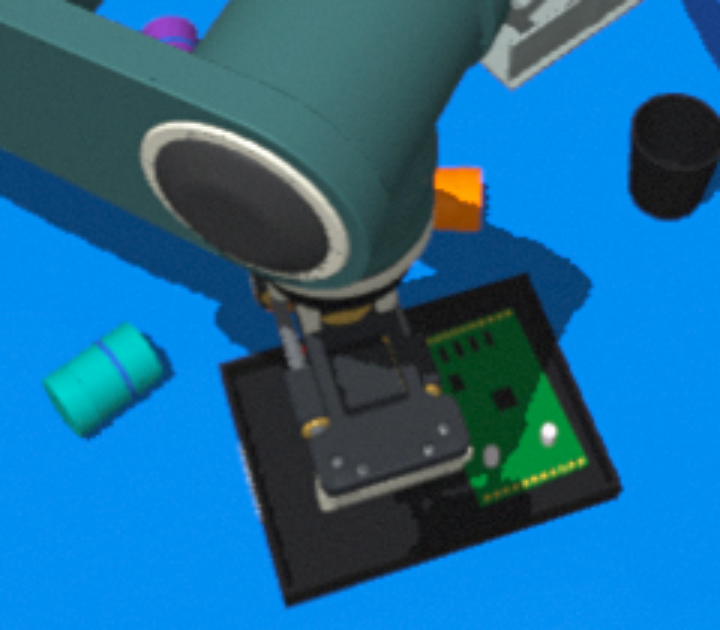

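```bash
python3 -m pendant '[{"gripper":-0.3,"dp":[0,0,1.4],"yaw":0},{"gripper":-0.3,"dp":[0,0,2.8],"yaw":0},{"gripper":-0.3,"dp":[0,0,4],"yaw":0},{"gripper":-0.3,"dp":[0,0,4.7],"yaw":0},{"gripper":-0.3,"dp":[0,0,5.1],"yaw":0},{"gripper":-0.3,"dp":[0,0,5.2],"yaw":0},{"gripper":-0.3,"dp":[0,0,5.2],"yaw":0},{"gripper":-0.3,"dp":[0,0,5.2],"yaw":0}]' |egrep 'pos|force'; for i in 1; do python3 -m pendant '[{"gripper":-0.3,"dp":[0,0,0.05],"yaw":0},{"gripper":-0.3,"dp":[0,0,0.1],"yaw":0},{"gripper":-0.3,"dp":[0,0,0.1],"yaw":0}]'|egrep 'pos|force'; python3 -m pendant '[{"gripper":-0.3,"dp":[0,0,0.05],"yaw":0},{"gripper":-0.3,"dp":[0,0,0.1],"yaw":0},{"gripper":-0.3,"dp":[0,0,0.1],"yaw":0}]'|egrep 'pos|force'; done
```

```text
tool_pos: [0.4275, -0.333, 0.0538]
force: [-0.3, -0.5, -3.4]
tool_pos: [0.4269, -0.3329, 0.0501]
force: [0.3, 0.4, -3.9]
tool_pos: [0.4267, -0.3327, 0.0469]
force: [0.5, 0.7, -3.6]
```

```bash
python3 -m pendant '[{"gripper":-0.3,"dp":[0,0,0.05],"yaw":0},{"gripper":-0.3,"dp":[0,0,0.08],"yaw":0},{"gripper":-0.3,"dp":[0,0,0.08],"yaw":0}]'|egrep 'pos|force'; python3 -m pendant '[{"gripper":-0.3,"dp":[0,0,0.05],"yaw":0},{"gripper":-0.3,"dp":[0,0,0.08],"yaw":0},{"gripper":-0.3,"dp":[0,0,0.08],"yaw":0}]'|egrep 'pos|force'
```

```text
tool_pos: [0.4267, -0.3326, 0.0448]
force: [-0.4, 0.4, -4.3]
tool_pos: [0.4267, -0.3326, 0.0429]
force: [-0.2, 0.8, -2.9]
```

```bash
python3 -m pendant '[{"gripper":-0.3,"dp":[0,0,0.04],"yaw":0},{"gripper":-0.3,"dp":[0,0,0.06],"yaw":0},{"gripper":-0.3,"dp":[0,0,0.06],"yaw":0}]'|egrep 'pos|force'; python3 -m pendant '[{"gripper":-0.3,"dp":[0,0,0.04],"yaw":0},{"gripper":-0.3,"dp":[0,0,0.06],"yaw":0},{"gripper":-0.3,"dp":[0,0,0.06],"yaw":0}]'|egrep 'pos|force'
```

```text
tool_pos: [0.4268, -0.3326, 0.0415]
force: [0.1, 0.2, -3.0]
tool_pos: [0.427, -0.3327, 0.0407]
force: [-1.8, 2.5, 4.1]
```

```bash
python3 -m pendant '[{"gripper":-0.03,"dp":[0,0,0],"yaw":0},{"gripper":0.05,"dp":[0,0,0],"yaw":0},{"gripper":0.15,"dp":[0,0,0],"yaw":0},{"gripper":0.15,"dp":[0,0,0],"yaw":0},{"gripper":0.15,"dp":[0,0,-1],"yaw":0},{"gripper":0.15,"dp":[0,0,-2.5],"yaw":0},{"gripper":0.15,"dp":[0,0,-4],"yaw":0},{"gripper":0.15,"dp":[0,0,-5.5],"yaw":0}]'|egrep 'pos|force|gap'; python3 -c "
from h import *
st()
from rig import manip
for n in('side','top'):
    d=manip.get_image(n);np.savez(n+'17.npz',**d);cv2.imwrite(f'pics/{n}17.png',d['image'][:,:,::-1])"
```

```text
tool_pos: [0.4256, -0.3342, 0.1791]
force: [0.4, -0.6, -0.6]
finger_gap: 0.579
t 34.17 p [ 0.4256 -0.3342  0.1791] r 0.541 az -38.1 tilt h 0.6 row 0.52 xaz -87.6 xz -0.012 J [-0.72 -0.16  1.8   0.01  1.5   0.81] F [ 0.37 -0.62 -0.59] gap 0.579
```

View pics/side17.png

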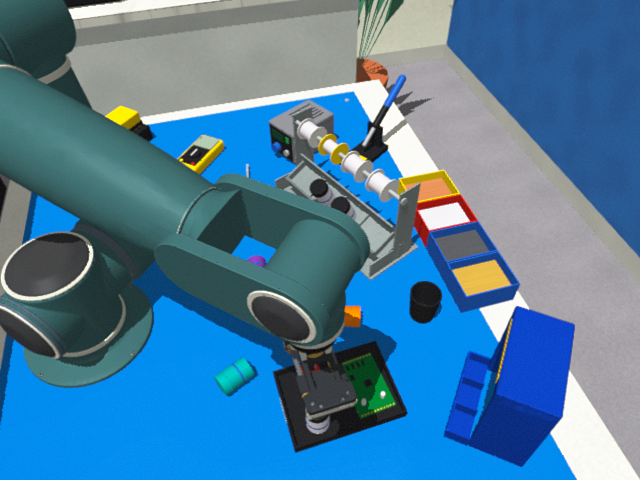

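View pics/top17.png

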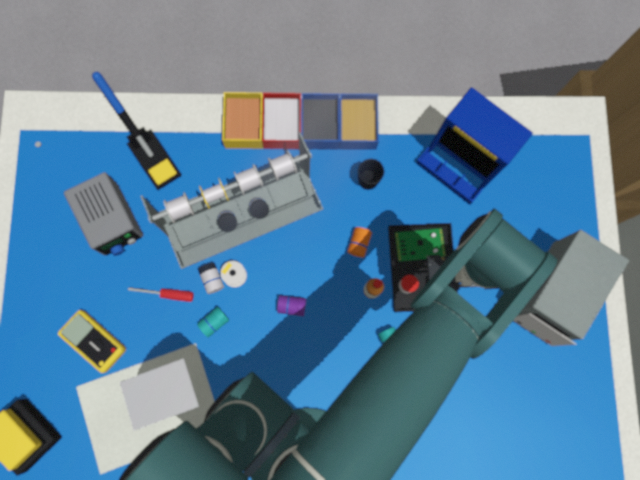

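Run:
```python
from h import *
d=load('top17');o=load('top0')
a=cv2.resize(d['image'][245:310,175:275,::-1],None,fx=7,fy=7,interpolation=cv2.INTER_CUBIC)
cv2.imwrite('pics/top18.png',a)
b=cv2.resize(o['image'][245:310,175:275,::-1],None,fx=7,fy=7,interpolation=cv2.INTER_CUBIC)
cv2.imwrite('pics/top18o.png',b)
```

```text
(no output)
```

View pics/top18.png

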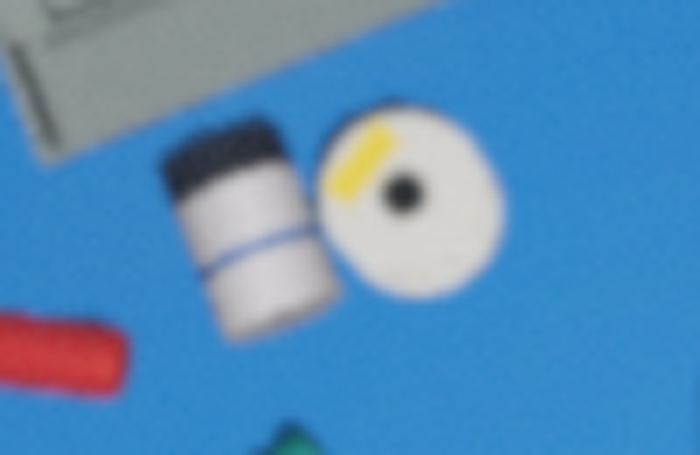

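View pics/top18o.png

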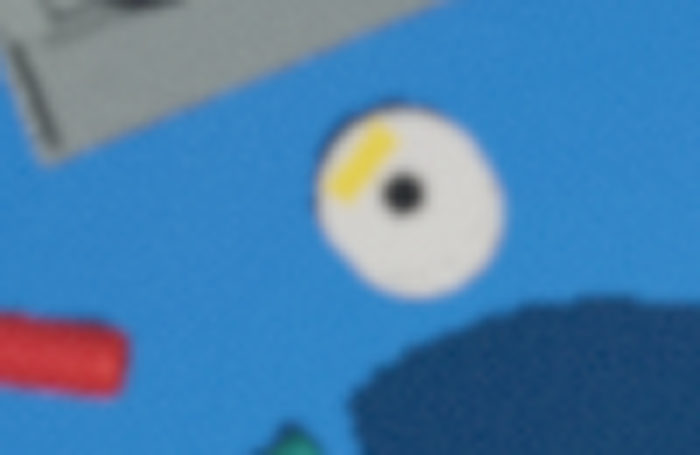

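Run:
```python
from h import *
for n in("side0","top0"):
    P=cloud(load(n))[100:300,130:440].reshape(-1,3)
    H=(P[:,:2]-O2)@[.912,.411];Y=(P[:,:2]-O2)@[-.411,.912]
    for lo in np.arange(-.11,-.02,.008):
        m=(H>lo)&(H<lo+.008)&(Y>-.14)&(Y<.16)&(P[:,2]<.09)
        print(n,lo.round(3),m.sum(),np.percentile(P[m,2],[10,50,90]).round(4))
d=load('top17')
# tin1 geometry
for nm,u,v in [("ctr",253,237),("lid end",222,140),("base end",285,325),("lid L",165,170),("lid R",285,145),("baseL",235,340),("baseR",338,292)]:
    print(nm,pt(d,u/7+175,v/7+245,z=.022).round(4),pt(d,u/7+175,v/7+245,r=0).round(4))
print("reel",pt(d,410/7+175,200/7+245,z=.05).round(4))
```

```text
side0 -0.11 238 [-0.0016  0.0008  0.0037]
side0 -0.102 237 [-0.0015  0.001   0.0033]
side0 -0.094 265 [-0.0015  0.0009  0.0032]
side0 -0.086 283 [-0.0014  0.0012  0.0034]
side0 -0.078 326 [-0.0002  0.0034  0.0063]
side0 -0.07 277 [0.0017 0.0041 0.0066]
side0 -0.062 279 [0.0019 0.0044 0.0072]
side0 -0.054 487 [0.0025 0.0075 0.0761]
side0 -0.046 485 [0.0021 0.0064 0.0711]
side0 -0.038 467 [0.0025 0.0063 0.0698]
side0 -0.03 410 [0.0022 0.0058 0.0686]
side0 -0.022 212 [0.0019 0.0046 0.0806]
top0 -0.11 326 [-0.0034  0.001   0.0049]
top0 -0.102 358 [-0.0032  0.0006  0.0048]
top0 -0.094 360 [-0.0037  0.0004  0.0052]
top0 -0.086 367 [-0.0036  0.0006  0.0048]
top0 -0.078 385 [-0.0037  0.0012  0.0067]
top0 -0.07 369 [-0.0004  0.0037  0.0076]
top0 -0.062 366 [-0.0002  0.0036  0.0078]
top0 -0.054 444 [0.0003 0.0051 0.0598]
top0 -0.046 548 [0.0007 0.0062 0.0583]
top0 -0.038 265 [0.0004 0.0053 0.0508]
top0 -0.03 190 [0.0382 0.0434 0.052 ]
top0 -0.022 186 [0.0425 0.0481 0.0572]
ctr [0.4471 0.2394 0.022 ] [0.4443 0.2363 0.0416]
lid end [0.4819 0.2515 0.022 ] [0.4778 0.2474 0.0466]
base end [0.4158 0.2271 0.022 ] [0.4174 0.229  0.0089]
lid L [0.471  0.2712 0.022 ] [0.4697 0.2697 0.0305]
lid R [0.4801 0.2292 0.022 ] [0.4799 0.229  0.0233]
baseL [0.4105 0.2444 0.022 ] [0.41   0.2438 0.0259]
baseR [0.4275 0.2088 0.022 ] [0.4273 0.2086 0.0235]
reel [0.4562 0.1811 0.05  ]
```

```bash
python3 -c "
from h import *
a=np.radians(22.6);X=[np.cos(a),np.sin(a),0]
rel([.447,.239,.20],X)"
```

```text
dp [-22.94  -1.75  -0.47] yaw -22.04 n 13.8
```

```bash
python3 -m pendant '[{"gripper":0.15,"dp":[-3,-0.2,-1.5],"yaw":-1.4},{"gripper":0.5,"dp":[-23,-1.75,-1.5],"yaw":-2.8},{"gripper":0.8,"dp":[-23,-1.75,-1],"yaw":-4.2},{"gripper":0.8,"dp":[-23,-1.75,-1],"yaw":-5.6},{"gripper":0.8,"dp":[-23,-1.75,-1],"yaw":-7},{"gripper":0.8,"dp":[-23,-1.75,-1],"yaw":-8.4},{"gripper":0.8,"dp":[-23,-1.75,-1],"yaw":-9.8},{"gripper":0.8,"dp":[-23,-1.75,-0.5],"yaw":-11.2},{"gripper":0.8,"dp":[-23,-1.75,-0.5],"yaw":-12.6},{"gripper":0.8,"dp":[-23,-1.75,-0.5],"yaw":-14},{"gripper":0.8,"dp":[-23,-1.75,-0.5],"yaw":-15.4},{"gripper":0.8,"dp":[-23,-1.75,-0.5],"yaw":-16.8},{"gripper":0.8,"dp":[-23,-1.75,-0.5],"yaw":-18.2},{"gripper":0.8,"dp":[-23,-1.75,-0.5],"yaw":-19.6},{"gripper":0.8,"dp":[-23,-1.75,-0.5],"yaw":-21},{"gripper":0.8,"dp":[-23,-1.75,-0.5],"yaw":-22},{"gripper":0.8,"dp":[-23,-1.75,-0.5],"yaw":-22}]' >/dev/null; python3 -c "
from h import *
a=np.radians(22.6);X=[np.cos(a),np.sin(a),0]
st();rel([.447,.239,.10],X);rel([.447,.239,.024],X)
from rig import manip
d=manip.get_image('side');cv2.imwrite('pics/side19.png',cv2.resize(d['image'][120:270,200:360,::-1],None,fx=4,fy=4,interpolation=cv2.INTER_CUBIC))"
```

```text
t 35.68 p [0.4453 0.2425 0.1967] r 0.507 az 28.6 tilt h 0.57 row 0.5 xaz 22.7 xz 0.01 J [ 0.44 -0.25  1.85  0.01  1.53  0.05] F [0.62 0.24 0.89] gap 0.899
dp [-0.03  0.19  3.87] yaw 0.03 n 2.3
dp [-0.06  0.22  6.91] yaw 0.03 n 4.1
```

View pics/side19.png

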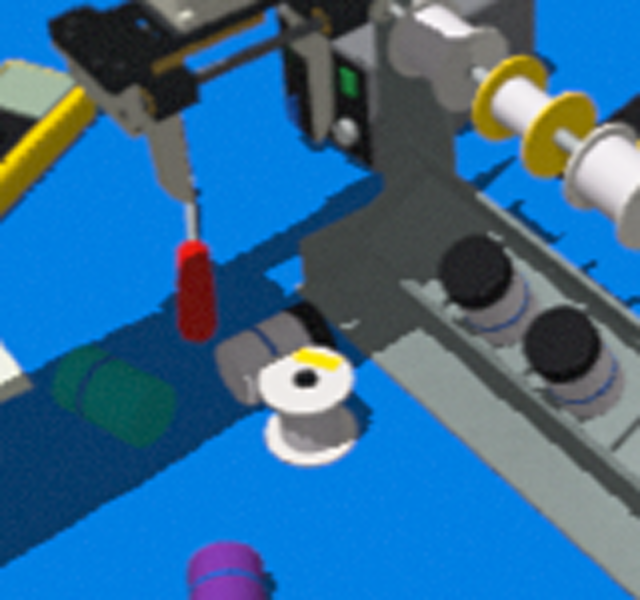

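```bash
python3 -m pendant '[{"gripper":0.8,"dp":[0,0.2,1.5],"yaw":0},{"gripper":0.8,"dp":[0,0.2,3],"yaw":0},{"gripper":0.8,"dp":[0,0.2,4.5],"yaw":0},{"gripper":0.8,"dp":[0,0.2,5.8],"yaw":0},{"gripper":0.8,"dp":[0,0.2,6.5],"yaw":0},{"gripper":0.8,"dp":[0,0.2,6.85],"yaw":0},{"gripper":0.8,"dp":[0,0.2,6.85],"yaw":0},{"gripper":0.8,"dp":[0,0.2,6.85],"yaw":0},{"gripper":0.2,"dp":[0,0.2,6.85],"yaw":0},{"gripper":0.2,"dp":[0,0.2,6.85],"yaw":0},{"gripper":0.2,"dp":[0,0.2,6.85],"yaw":0},{"gripper":0.2,"dp":[0,0.2,6.85],"yaw":0}]' 15 >/dev/null;python3 -c "
from h import *
st()
rel(list(unbay([0,0,0])[:2])+[.1])"
python3 -m pendant '[{"gripper":0.2,"dp":[0,0,-0.8],"yaw":0},{"gripper":0.2,"dp":[0,0,-2],"yaw":0},{"gripper":0.2,"dp":[0,0,-2.4],"yaw":0}]' >/dev/null;python3 -c "
from h import *
st()
from rig import manip
d=manip.get_image('side');cv2.imwrite('pics/side20.png',cv2.resize(d['image'][120:270,200:360,::-1],None,fx=4,fy=4,interpolation=cv2.INTER_CUBIC))
rel([.524,.105,.05],[.912,.411,0])"
```

```text
t 36.73 p [0.449  0.2395 0.0272] r 0.509 az 28.1 tilt h 0.72 row 0.5 xaz 22.4 xz 0.012 J [ 0.44 -0.12  2.03  0.01  1.22  0.04] F [ 0.33 -0.8   6.17] gap 0.715
dp [ 5.32  5.15 -2.9 ] n 4.8
t 36.98 p [0.4491 0.239  0.0899] r 0.509 az 28.0 tilt h 0.83 row 0.51 xaz 22.4 xz 0.014 J [ 0.43 -0.18  1.97  0.01  1.34  0.04] F [1.08 0.01 0.52] gap 0.713
dp [0.68 6.11 1.57] yaw -0.37 n 3.8
```

View pics/side20.png

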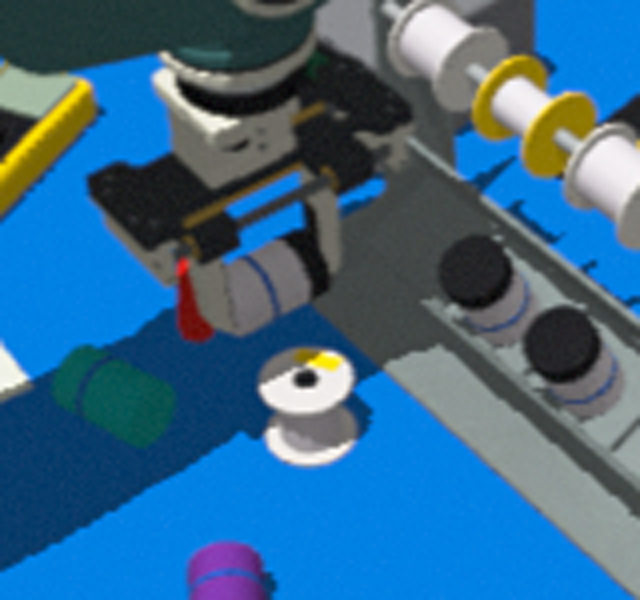

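```bash
python3 -c "
from h import *
d=load('top17')
for u,v in((279,298),(305,298),(279,312),(304,316),(291,306)):
    p=pt(d,u,v,z=.022);H=(p[:2]-O2)@[.912,.411];Y=(p[:2]-O2)@[-.411,.912];print(p.round(3),H.round(3),Y.round(3))
h=np.array([.912,.411]);r=np.array([-.411,.912])
p=O2-.165*h-.045*r;print(p)
rel([p[0],p[1],.09],[.912,.411,0]);rel([p[0],p[1],.0285],[.912,.411,0])"
```

```text
[0.4   0.071 0.022] -0.242 0.0
[0.4   0.007 0.022] -0.269 -0.058
[0.365 0.071 0.022] -0.274 0.014
[0.355 0.009 0.022] -0.308 -0.038
[0.38  0.041 0.022] -0.272 -0.019
[0.488515  0.0612575]
dp [-1.27  7.18 -0.07] yaw -0.37 n 4.4
dp [-1.31  7.2   2.39] yaw -0.37 n 4.6
```

```bash
python3 -m pendant '[{"gripper":0.2,"dp":[-0.3,1.6,-0.2],"yaw":0},{"gripper":0.2,"dp":[-0.6,3.2,-0.2],"yaw":-0.37},{"gripper":0.2,"dp":[-0.9,4.8,-0.2],"yaw":-0.37},{"gripper":0.2,"dp":[-1.3,6.4,0],"yaw":-0.37},{"gripper":0.2,"dp":[-1.3,7.2,0.5],"yaw":-0.37},{"gripper":0.2,"dp":[-1.3,7.2,1.5],"yaw":-0.37},{"gripper":0.2,"dp":[-1.3,7.2,2.1],"yaw":-0.37},{"gripper":0.2,"dp":[-1.3,7.2,2.4],"yaw":-0.37},{"gripper":0.2,"dp":[-1.3,7.2,2.45],"yaw":-0.37},{"gripper":0.2,"dp":[-1.3,7.2,2.45],"yaw":-0.37}]'|egrep 'pos|force'
python3 -m pendant '[{"gripper":0.45,"dp":[0,0,0],"yaw":0},{"gripper":0.75,"dp":[0,0,0],"yaw":0},{"gripper":0.8,"dp":[0,0,0],"yaw":0},{"gripper":0.8,"dp":[0,0,-1.5],"yaw":0},{"gripper":0.8,"dp":[0,0,-3],"yaw":0},{"gripper":0.6,"dp":[0,0,-3.5],"yaw":1.4},{"gripper":0.4,"dp":[0,0,-3.5],"yaw":2.8},{"gripper":0.33,"dp":[0,0,-3.5],"yaw":4.2}]'|egrep 'pos|force'
python3 -c "
from h import *
from rig import manip
d=manip.get_image('side');cv2.imwrite('pics/side21.png',cv2.resize(d['image'][150:310,220:400,::-1],None,fx=4,fy=4,interpolation=cv2.INTER_CUBIC));np.savez('side21.npz',**d);st()"
```

```text
tool_pos: [0.4866, 0.0604, 0.0219]
force: [-0.9, 0.6, -0.7]
tool_pos: [0.4871, 0.0596, 0.1118]
force: [-0.4, -1.0, -1.0]
t 38.58 p [0.4868 0.0595 0.1111] r 0.49 az 7.0 tilt h 0.7 row 0.48 xaz 2.3 xz 0.008 J [ 0.06 -0.24  1.99  0.01  1.39  0.02] F [-0.48  0.86 -0.09] gap 0.697
```

View pics/side21.png

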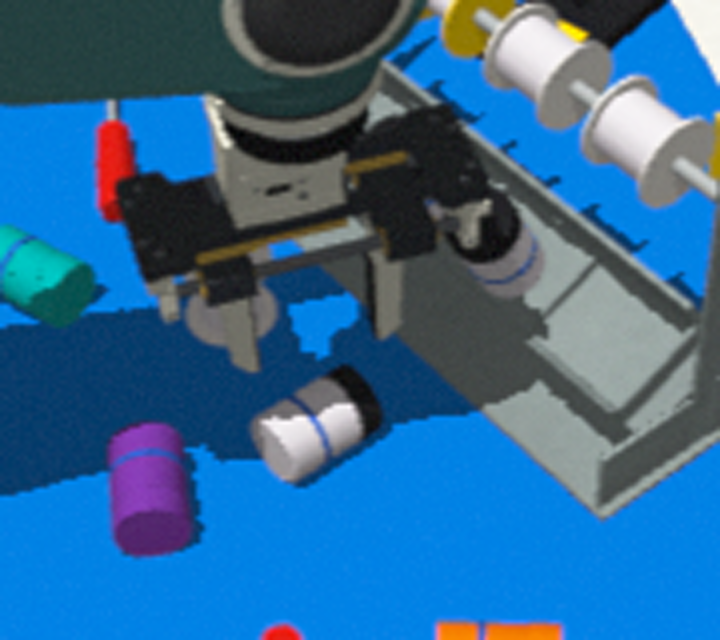

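```bash
python3 -c "
from h import *
d=load('side21')
def poly(pp):
    m=np.zeros((480,640),np.uint8); cv2.fillPoly(m,[np.array([[x/4+220,y/4+150] for x,y in pp]).round().astype(int)],1); return m>0
Q=cloud(d)[poly([(258,430),(345,372),(375,390),(378,425),(300,475),(265,465)])]
Q=Q[Q[:,2]>.005]
from scipy.optimize import least_squares
def res(p):
    a=np.array([np.cos(p[2]),np.sin(p[2])]);v=Q[:,:2]-p[:2];s=v@a;t=v@[-a[1],a[0]];r=np.hypot(t,Q[:,2]-.022)
    return np.where((abs(s)<.033)&(r<.022),-np.minimum(.022-r,.033-abs(s)),np.hypot(np.maximum(r-.022,0),np.maximum(abs(s)-.033,0)))
o=least_squares(res,[.485,.06,.4],loss='soft_l1',f_scale=.002);print(len(Q),o.x[:2].round(4),np.degrees(o.x[2]).round(1),np.sqrt(np.mean(o.fun**2)).round(4))
"
```

```text
469 [0.4837 0.0621] 24.5 0.0773
```

```bash
python3 -c "
from h import *
rel([.476,.0567,.024],[.411,-.912,0])"
```

```text
dp [-0.46  0.14  3.48] yaw 13.62 n 2.1
```

```bash
python3 -m pendant '[{"gripper":0.33,"dp":[-0.45,0.15,0],"yaw":1.4},{"gripper":0.33,"dp":[-0.45,0.15,0],"yaw":2.8},{"gripper":0.33,"dp":[-0.45,0.15,0],"yaw":4.2},{"gripper":0.33,"dp":[-0.45,0.15,0],"yaw":5.6},{"gripper":0.33,"dp":[-0.45,0.15,0],"yaw":7},{"gripper":0.33,"dp":[-0.45,0.15,0],"yaw":8.4},{"gripper":0.33,"dp":[-0.45,0.15,0],"yaw":9.8},{"gripper":0.33,"dp":[-0.45,0.15,0.5],"yaw":11.2},{"gripper":0.33,"dp":[-0.45,0.15,1.2],"yaw":12.6},{"gripper":0.33,"dp":[-0.45,0.15,2.2],"yaw":13.6},{"gripper":0.33,"dp":[-0.45,0.15,3],"yaw":13.6},{"gripper":0.33,"dp":[-0.45,0.15,3.45],"yaw":13.6},{"gripper":0.33,"dp":[-0.45,0.15,3.45],"yaw":13.6},{"gripper":-0.3,"dp":[-0.45,0.15,3.45],"yaw":13.6},{"gripper":-0.3,"dp":[-0.45,0.15,3.45],"yaw":13.6},{"gripper":-0.3,"dp":[-0.45,0.15,3.45],"yaw":13.6}]' 8 >/dev/null
python3 -c "
from h import *
st()
from rig import manip
d=manip.get_image('side');cv2.imwrite('pics/side22.png',cv2.resize(d['image'][150:310,220:400,::-1],None,fx=4,fy=4,interpolation=cv2.INTER_CUBIC))"
```

```text
t 39.92 p [0.4767 0.0562 0.0254] r 0.48 az 6.7 tilt h 0.72 row 0.47 xaz -64.7 xz -0.008 J [ 0.06 -0.18  2.08  0.01  1.23  1.18] F [ 0.47  1.58 -0.15] gap 0.501
```

View pics/side22.png

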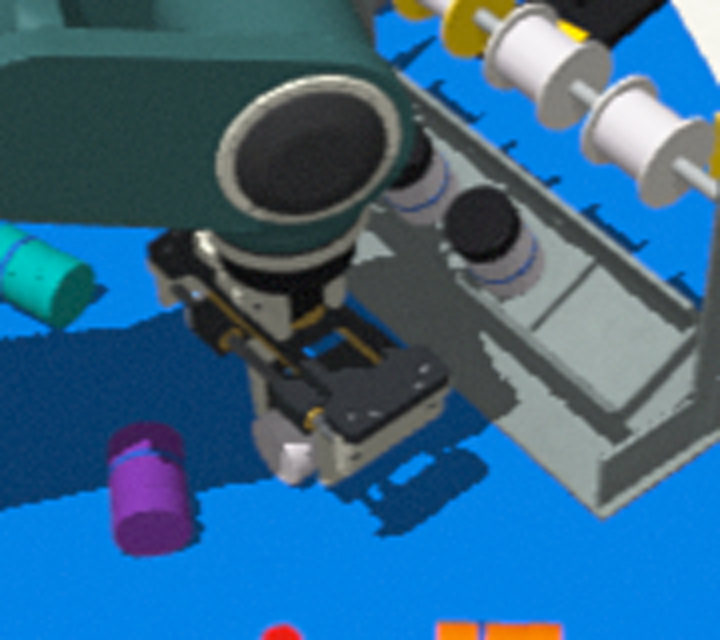

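```bash
python3 -c "
from h import *
rel([.6117,.007,.095],[.411,-.912,0]);rel([.6117,.007,.052],[.411,-.912,0])"
```

```text
dp [ 4.06 -4.08 -2.77] yaw 0.20 n 3.8
dp [ 4.08 -4.06 -1.05] yaw 0.20 n 3.5
```

```bash
python3 -m pendant '[{"gripper":-0.3,"dp":[0,0,-1.2],"yaw":0},{"gripper":-0.3,"dp":[1,-1,-2.6],"yaw":0},{"gripper":-0.3,"dp":[2.5,-2.5,-2.9],"yaw":0.2},{"gripper":-0.3,"dp":[4.05,-4.05,-2.9],"yaw":0.2},{"gripper":-0.3,"dp":[4.05,-4.05,-2.9],"yaw":0.2},{"gripper":-0.3,"dp":[4.05,-4.05,-2.9],"yaw":0.2},{"gripper":-0.3,"dp":[4.05,-4.05,-2.9],"yaw":0.2}]' |egrep 'pos|force|gap'
python3 -c "
from h import *
from rig import manip
d=manip.get_image('side');cv2.imwrite('pics/side23.png',cv2.resize(d['image'][170:310,280:460,::-1],None,fx=4,fy=4,interpolation=cv2.INTER_CUBIC));st()
rel([.6117,.007,.095],[.411,-.912,0])"
```

```text
tool_pos: [0.6112, 0.0062, 0.0967]
force: [-0.6, 0.4, -1.1]
finger_gap: 0.473
t 40.6 p [0.6103 0.0067 0.0967] r 0.61 az 0.6 tilt h 0.59 row 0.52 xaz -65.8 xz -0.009 J [-0.04  0.04  1.75  0.01  1.35  1.11] F [ 0.   -0.21 -0.56] gap 0.476
dp [ 0.01 -0.06  0.07] yaw -0.00 n 0.1
```

View pics/side23.png

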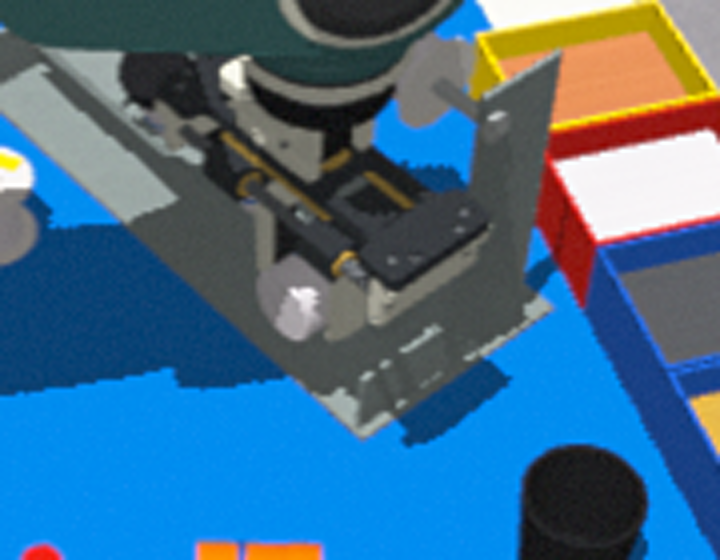

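```bash
python3 -m pendant '[{"gripper":-0.3,"dp":[0,0,0.3],"yaw":0},{"gripper":-0.3,"dp":[0,0,0.6],"yaw":0},{"gripper":-0.3,"dp":[0,0,0.8],"yaw":0},{"gripper":-0.3,"dp":[0,0,1],"yaw":0},{"gripper":-0.3,"dp":[0,0,1.2],"yaw":0}]' |egrep 'pos|force|gap'
python3 -m pendant '[{"gripper":-0.3,"dp":[0,0,0.2],"yaw":0},{"gripper":-0.3,"dp":[0,0,0.4],"yaw":0},{"gripper":-0.3,"dp":[0,0,0.6],"yaw":0}]' |egrep 'pos|force|gap'
python3 -c "
from h import *
from rig import manip
d=manip.get_image('side');cv2.imwrite('pics/side24.png',cv2.resize(d['image'][170:310,280:460,::-1],None,fx=4,fy=4,interpolation=cv2.INTER_CUBIC));st()"
```

```text
tool_pos: [0.61, 0.0071, 0.0662]
force: [-3.1, -4.0, 2.0]
finger_gap: 0.467
tool_pos: [0.6107, 0.0075, 0.0515]
force: [-3.0, -0.9, 3.7]
finger_gap: 0.461
t 41.32 p [0.6102 0.0075 0.0503] r 0.61 az 0.7 tilt h 0.57 row 0.54 xaz -65.7 xz -0.009 J [-0.04  0.09  1.78  0.01  1.27  1.11] F [-1.89 -0.68 -2.6 ] gap 0.459
```

View pics/side24.png

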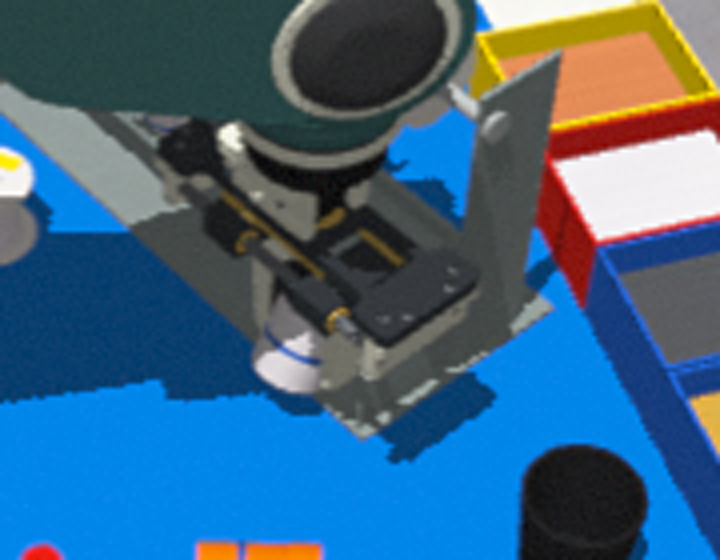

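```bash
python3 -m pendant '[{"gripper":-0.3,"dp":[0,-0.15,0],"yaw":0},{"gripper":-0.3,"dp":[0,-0.3,0],"yaw":0},{"gripper":-0.3,"dp":[0,-0.4,0],"yaw":0},{"gripper":-0.3,"dp":[0,-0.4,0],"yaw":0}]' 12|egrep 'pos|force|gap'
python3 -c "
from h import *
from rig import manip
d=manip.get_image('side');cv2.imwrite('pics/side25.png',cv2.resize(d['image'][190:290,320:420,::-1],None,fx=6,fy=6,interpolation=cv2.INTER_CUBIC));st()
d=manip.get_image('top');cv2.imwrite('pics/top25.png',cv2.resize(d['image'][160:280,250:370,::-1],None,fx=5,fy=5,interpolation=cv2.INTER_CUBIC))"
```

```text
tool_pos: [0.6195, 0.0117, 0.0518]
force: [-7.4, -2.2, 5.5]
finger_gap: 0.46
t 41.7 p [0.6195 0.0117 0.0518] r 0.62 az 1.1 tilt h 0.56 row 0.54 xaz -65.7 xz -0.009 J [-0.03  0.1   1.76  0.01  1.27  1.12] F [-6.49 -2.02  5.39] gap 0.466
```

View pics/side25.png

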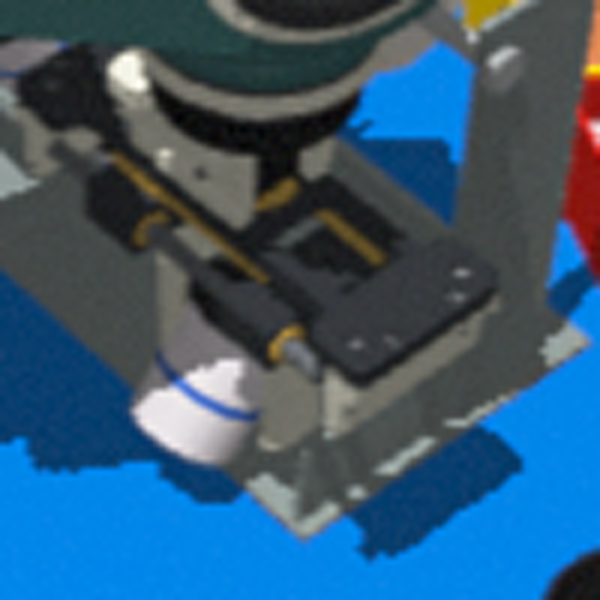

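```bash
python3 -m pendant '[{"gripper":-0.3,"dp":[0,0.5,-0.3],"yaw":0},{"gripper":-0.3,"dp":[0,1.8,-0.4],"yaw":0},{"gripper":-0.3,"dp":[0,3.2,-0.4],"yaw":0},{"gripper":-0.3,"dp":[0,3.8,-0.2],"yaw":0},{"gripper":-0.3,"dp":[0,3.8,0],"yaw":0},{"gripper":-0.3,"dp":[0,3.8,0.15],"yaw":0},{"gripper":-0.3,"dp":[0,3.8,0.25],"yaw":0},{"gripper":-0.3,"dp":[0,3.8,0.3],"yaw":0}]' 8|egrep 'pos|force|gap'
python3 -c "
from h import *
from rig import manip
d=manip.get_image('side');cv2.imwrite('pics/side26.png',cv2.resize(d['image'][190:310,270:390,::-1],None,fx=5,fy=5,interpolation=cv2.INTER_CUBIC));st()"
```

```text
tool_pos: [0.5337, -0.027, 0.0428]
force: [0.5, 0.6, -1.0]
finger_gap: 0.461
t 42.47 p [ 0.5336 -0.027   0.0427] r 0.534 az -2.9 tilt h 0.59 row 0.53 xaz -65.7 xz -0.009 J [-0.11 -0.07  1.95  0.01  1.25  1.04] F [-0.73 -0.05 -2.18] gap 0.459
```

View pics/side26.png

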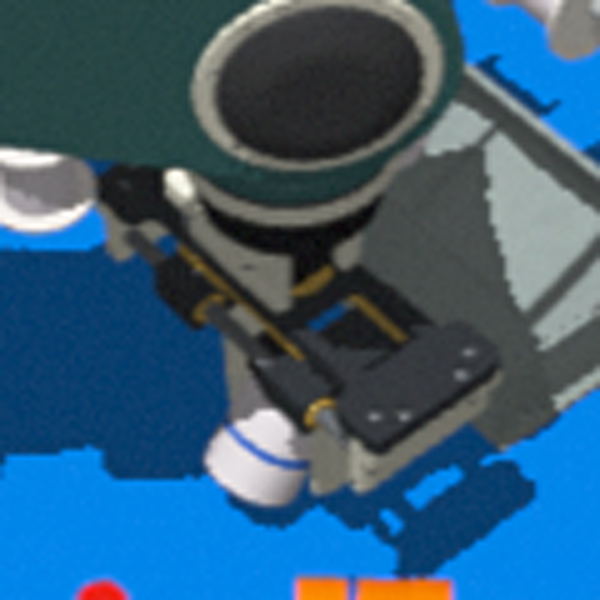

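```bash
python3 -m pendant '[{"gripper":-0.3,"dp":[0,0,0.12],"yaw":0},{"gripper":-0.3,"dp":[0,0,0.24],"yaw":0},{"gripper":-0.3,"dp":[0,0,0.24],"yaw":0}]' |egrep 'pos|force|gap'
python3 -m pendant '[{"gripper":-0.3,"dp":[0,0,0.12],"yaw":0},{"gripper":-0.3,"dp":[0,0,0.24],"yaw":0},{"gripper":-0.3,"dp":[0,0,0.24],"yaw":0}]' |egrep 'pos|force|gap'
python3 -c "
from h import *
from rig import manip
d=manip.get_image('side');cv2.imwrite('pics/side27.png',cv2.resize(d['image'][190:310,270:390,::-1],None,fx=5,fy=5,interpolation=cv2.INTER_CUBIC));st()"
```

```text
tool_pos: [0.5331, -0.0272, 0.0366]
force: [-0.1, 0.0, -1.4]
finger_gap: 0.459
tool_pos: [0.533, -0.0272, 0.0307]
force: [0.2, 0.5, -2.2]
finger_gap: 0.466
t 43.02 p [ 0.533  -0.0273  0.0309] r 0.534 az -2.9 tilt h 0.59 row 0.52 xaz -65.8 xz -0.009 J [-0.11 -0.06  1.96  0.01  1.23  1.04] F [-0.49  0.73 -0.35] gap 0.463
```

View pics/side27.png

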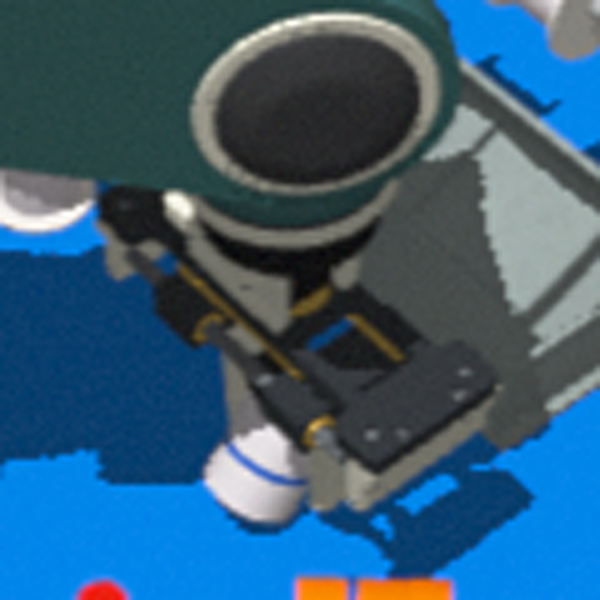

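```bash
python3 -m pendant '[{"gripper":-0.3,"dp":[0,0,0.12],"yaw":0},{"gripper":-0.3,"dp":[0,0,0.2],"yaw":0},{"gripper":-0.3,"dp":[0,0,0.2],"yaw":0}]' 5|egrep 'pos|force|gap'
python3 -m pendant '[{"gripper":-0.3,"dp":[0,0,0.08],"yaw":0},{"gripper":-0.3,"dp":[0,0,0.16],"yaw":0},{"gripper":-0.3,"dp":[0,0,0.16],"yaw":0}]' |egrep 'pos|force|gap'
python3 -c "
from h import *
from rig import manip
d=manip.get_image('side');cv2.imwrite('pics/side28.png',cv2.resize(d['image'][190:310,270:390,::-1],None,fx=5,fy=5,interpolation=cv2.INTER_CUBIC));st()"
```

```text
tool_pos: [0.5338, -0.0272, 0.0268]
force: [1.1, 1.8, 4.6]
finger_gap: 0.463
tool_pos: [0.534, -0.0271, 0.023]
force: [0.6, 1.5, 5.4]
finger_gap: 0.461
t 43.57 p [ 0.534  -0.0271  0.023 ] r 0.535 az -2.9 tilt h 0.71 row 0.47 xaz -65.8 xz -0.008 J [-0.11 -0.05  1.97  0.01  1.22  1.04] F [1.58 0.61 4.06] gap 0.461
```

View pics/side28.png

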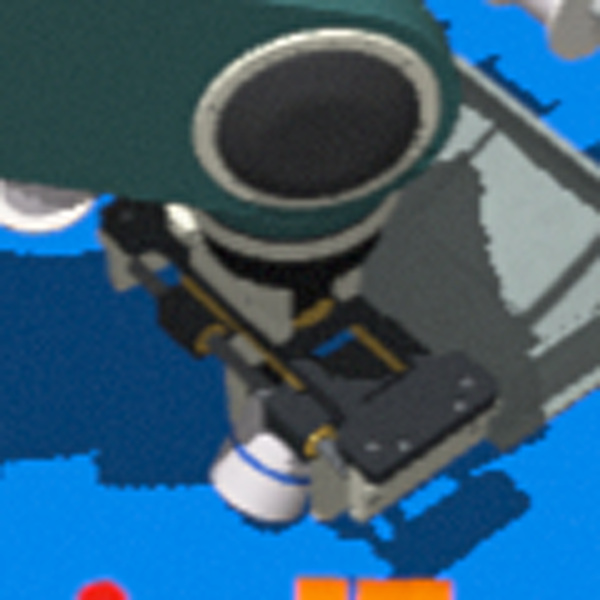

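```bash
python3 -m pendant '[{"gripper":-0.05,"dp":[0,0,0],"yaw":0},{"gripper":0.1,"dp":[0,0,0],"yaw":0},{"gripper":0.4,"dp":[0,0,0],"yaw":0},{"gripper":0.4,"dp":[0,0,0],"yaw":0},{"gripper":0.4,"dp":[0,0,-0.6],"yaw":0},{"gripper":0.4,"dp":[0,0,-1.6],"yaw":0},{"gripper":0.4,"dp":[0,0,-2.8],"yaw":0},{"gripper":0.4,"dp":[0,0,-3.8],"yaw":0},{"gripper":0.4,"dp":[0,0,-3.8],"yaw":0}]' 5|egrep 'pos|force|gap'
python3 -c "
from h import *
from rig import manip
d=manip.get_image('side');np.savez('side29.npz',**d);cv2.imwrite('pics/side29.png',cv2.resize(d['image'][190:310,270:390,::-1],None,fx=5,fy=5,interpolation=cv2.INTER_CUBIC));st()"
```

```text
tool_pos: [0.5345, -0.0286, 0.1226]
force: [0.5, -0.4, 0.2]
finger_gap: 0.7
t 44.37 p [ 0.5338 -0.0285  0.12  ] r 0.535 az -3.1 tilt h 0.83 row 0.38 xaz -65.8 xz -0.007 J [-0.11 -0.14  1.89  0.01  1.39  1.04] F [-0.4  -0.54 -0.72] gap 0.7
```

View pics/side29.png

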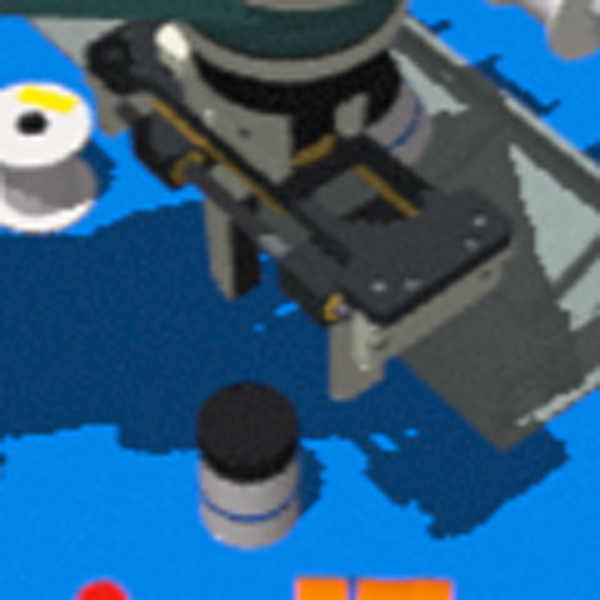

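```bash
python3 -c "
from h import *
d=load('side29')
p=pt(d,319.6,273.6,z=.066);print(p, pt(d,319.6,273.6))
q=p[:2]; rel([q[0],q[1],.044],[.411,-.912,0])
def poly(pp):
    m=np.zeros((480,640),np.uint8); cv2.fillPoly(m,[np.array([[x/5+270,y/5+190] for x,y in pp]).round().astype(int)],1); return m>0
Q=cloud(d)[poly([(203,420),(225,392),(270,392),(292,420),(292,520),(245,540),(208,515)])];Q=Q[Q[:,2]>.01]
print(fitcyl(Q))"
```

```text
[ 0.50971283 -0.03767871  0.066     ] [ 0.50964253 -0.03796969  0.06638222]
dp [-0.04  1.07  3.03] yaw -0.00 n 1.9
(array([ 0.50727168, -0.03813984,  0.03384374]), array([ 9.72192364e-04, -8.92276632e-03,  9.99959719e-01]), np.float64(0.10298452680039026))
```

```bash
python3 -m pendant '[{"gripper":0.4,"dp":[0,0.8,0.3],"yaw":0},{"gripper":0.4,"dp":[0,1.05,1.2],"yaw":0},{"gripper":0.4,"dp":[0,1.05,2.2],"yaw":0},{"gripper":0.4,"dp":[0,1.05,2.8],"yaw":0},{"gripper":0.4,"dp":[0,1.05,3.05],"yaw":0},{"gripper":0.4,"dp":[0,1.05,3.05],"yaw":0},{"gripper":0.4,"dp":[0,1.05,3.05],"yaw":0},{"gripper":-0.3,"dp":[0,1.05,3.05],"yaw":0},{"gripper":-0.3,"dp":[0,1.05,3.05],"yaw":0},{"gripper":-0.3,"dp":[0,1.05,3.05],"yaw":0},{"gripper":-0.3,"dp":[0,1.05,3.05],"yaw":0}]' 30|egrep 'pos|force|gap'
python3 -c "
from h import *
from rig import manip
d=manip.get_image('side');np.savez('side30.npz',**d);cv2.imwrite('pics/side30.png',cv2.resize(d['image'][210:310,270:390,::-1],None,fx=5,fy=5,interpolation=cv2.INTER_CUBIC));st()
rel([.62,.20,.45]);rel([.80,.47,.46])"
```

```text
tool_pos: [0.5095, -0.0382, 0.0414]
force: [0.8, 0.4, 1.7]
finger_gap: 0.462
t 45.33 p [ 0.5095 -0.0382  0.0414] r 0.511 az -4.3 tilt h 0.67 row 0.48 xaz -65.7 xz -0.008 J [-0.13 -0.12  2.01  0.01  1.25  1.01] F [0.62 0.09 2.41] gap 0.46
dp [ -7.01  -8.13 -16.19] n 11.6
dp [-13.9  -19.13 -16.41] n 17.3
```

View pics/side30.png

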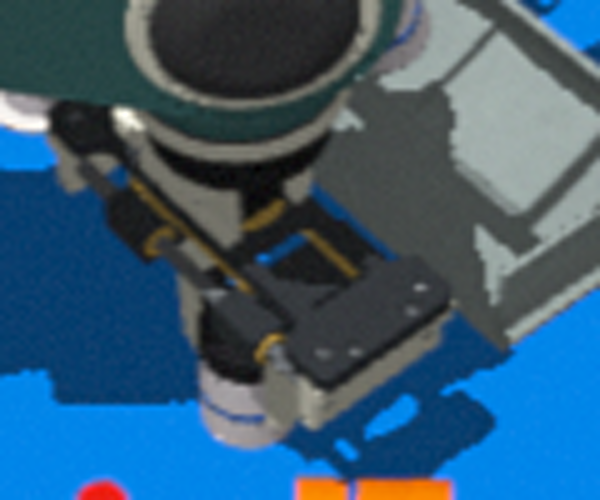

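```bash
python3 -m pendant '[{"gripper":0.0,"dp":[0,0,0],"yaw":0},{"gripper":0.2,"dp":[0,0,0],"yaw":0},{"gripper":0.2,"dp":[0,0.45,0],"yaw":0},{"gripper":0.2,"dp":[0,0.45,0],"yaw":0},{"gripper":0.2,"dp":[0,0.45,0],"yaw":0},{"gripper":-0.3,"dp":[0,0.45,0],"yaw":0},{"gripper":-0.3,"dp":[0,0.45,0],"yaw":0},{"gripper":-0.3,"dp":[0,0.45,0],"yaw":0}]' 30|egrep 'pos|force|gap'
python3 -c "
from h import *
from rig import manip
d=manip.get_image('side');np.savez('side31.npz',**d);cv2.imwrite('pics/side31.png',cv2.resize(d['image'][210:310,270:390,::-1],None,fx=5,fy=5,interpolation=cv2.INTER_CUBIC));st()
rel([.62,.20,.45]);rel([.80,.47,.46])"
```

```text
tool_pos: [0.4991, -0.0428, 0.0407]
force: [0.3, -0.2, 1.0]
finger_gap: 0.458
t 46.05 p [ 0.4991 -0.0428  0.0407] r 0.501 az -4.9 tilt h 0.62 row 0.5 xaz -65.7 xz -0.009 J [-0.14 -0.15  2.03  0.01  1.26  1.  ] F [-0.18 -1.63  0.33] gap 0.454
dp [ -7.01  -8.58 -16.22] n 11.8
dp [-13.9  -19.58 -16.44] n 17.4
```

View pics/side31.png

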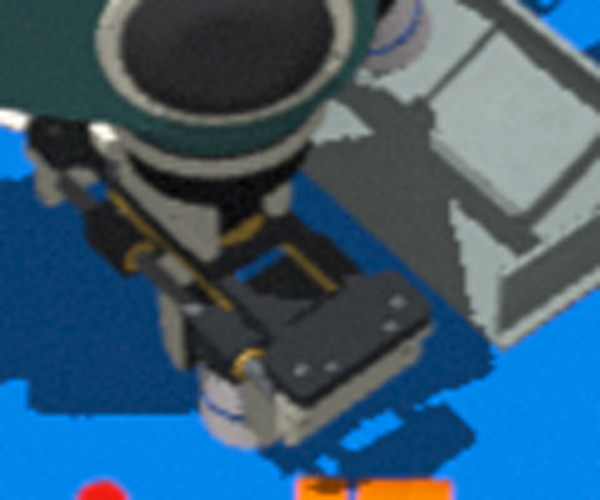

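```bash
python3 -c "
from h import *
from scipy.optimize import least_squares
for n,pp in(('side29',[(203,460),(292,460),(292,520),(245,540),(208,515)]),('side30',[(206,385),(260,385),(262,430),(240,438),(208,425)]),('side31',[(206,380),(240,388),(242,435),(208,425)])):
    d=load(n);oy=190 if n=='side29' else 210
    m=np.zeros((480,640),np.uint8); cv2.fillPoly(m,[np.array([[x/5+270,y/5+oy] for x,y in pp]).round().astype(int)],1)
    Q=cloud(d)[m>0];Q=Q[(Q[:,2]>.004)&(Q[:,2]<.066)]
    o=least_squares(lambda p:np.hypot(Q[:,0]-p[0],Q[:,1]-p[1])-.022,[.5,-.03],loss='soft_l1',f_scale=.002)
    print(n,len(Q),o.x.round(4),np.median(abs(o.fun)).round(4))
"
```

```text
side29 246 [ 0.5073 -0.0381] 0.0007
side30 119 [ 0.5074 -0.0381] 0.0008
side31 74 [ 0.5074 -0.0383] 0.0007
```

```bash
python3 -m pendant '[{"gripper":0.0,"dp":[0,0,0],"yaw":0},{"gripper":0.2,"dp":[0,0,0],"yaw":0},{"gripper":0.2,"dp":[0,-0.38,-0.1],"yaw":0},{"gripper":0.2,"dp":[0,-0.38,-0.1],"yaw":0},{"gripper":0.2,"dp":[0,-0.38,-0.1],"yaw":0},{"gripper":-0.3,"dp":[0,-0.38,-0.1],"yaw":0},{"gripper":-0.3,"dp":[0,-0.38,-0.1],"yaw":0},{"gripper":-0.3,"dp":[0,-0.38,-0.1],"yaw":0}]' 30|egrep 'pos|force|gap'
python3 -c "
from h import *
st()
rel([.62,.20,.45]);rel([.80,.47,.46])"
```

```text
tool_pos: [0.5075, -0.0389, 0.0432]
force: [0.7, -0.6, -0.2]
finger_gap: 0.46
t 46.72 p [ 0.5075 -0.0389  0.0432] r 0.509 az -4.4 tilt h 0.61 row 0.51 xaz -65.8 xz -0.009 J [-0.13 -0.13  2.01  0.01  1.26  1.01] F [ 0.69 -0.59 -0.22] gap 0.46
dp [ -7.01  -8.2  -16.12] n 11.6
dp [-13.9  -19.2  -16.35] n 17.3
```

```bash
python3 -c "
from h import *
rel([.80,.343,.44])"
python3 -m pendant '[{"gripper":-0.3,"dp":[0,0,-1.5],"yaw":0},{"gripper":-0.3,"dp":[0,0,-3.1],"yaw":0},{"gripper":-0.3,"dp":[0,0,-4.7],"yaw":0},{"gripper":-0.3,"dp":[0,0,-6.3],"yaw":0},{"gripper":-0.3,"dp":[0,0,-8],"yaw":0},{"gripper":-0.3,"dp":[0,0,-9.6],"yaw":0}]' |egrep 'pos|force|gap'
python3 -c "
from h import *
st();rel([.80,.343,.44])"
```

```text
dp [ -9.26 -17.11 -15.61] n 15.0
tool_pos: [0.5055, -0.0419, 0.2853]
force: [1.1, -0.7, -0.7]
finger_gap: 0.463
t 47.22 p [ 0.5055 -0.0419  0.2853] r 0.507 az -4.7 tilt h 0.63 row 0.5 xaz -65.8 xz -0.009 J [-0.14 -0.27  1.72  0.01  1.68  1.01] F [ 1.12 -0.73 -0.66] gap 0.463
dp [ -9.25 -17.13  -5.92] n 12.2
```

```bash
python3 -m pendant '[{"gripper":-0.3,"dp":[-9.3,-17.2,-6],"yaw":0},{"gripper":-0.3,"dp":[-9.3,-17.2,-6],"yaw":0},{"gripper":-0.3,"dp":[-9.3,-17.2,-6],"yaw":0},{"gripper":-0.3,"dp":[-9.3,-17.2,-6],"yaw":0},{"gripper":-0.3,"dp":[-9.3,-17.2,-6],"yaw":0},{"gripper":-0.3,"dp":[-9.3,-17.2,-6],"yaw":0},{"gripper":-0.3,"dp":[-9.3,-17.2,-6],"yaw":0},{"gripper":-0.3,"dp":[-9.3,-17.2,-6],"yaw":0},{"gripper":-0.3,"dp":[-9.3,-17.2,-6],"yaw":0},{"gripper":-0.3,"dp":[-9.3,-17.2,-6],"yaw":0},{"gripper":-0.3,"dp":[-9.3,-17.2,-6],"yaw":0},{"gripper":-0.3,"dp":[-9.3,-17.2,-6],"yaw":0},{"gripper":-0.3,"dp":[-9.3,-19,-6],"yaw":0},{"gripper":-0.3,"dp":[-9.3,-21,-6],"yaw":0}]' |egrep 'pos|force|gap'
python3 -c "
from h import *
st()"
p(){ python3 -c "
from h import *
st()"; }
python3 -m pendant '[{"gripper":-0.3,"dp":[0,-8,0],"yaw":0}]' >/dev/null
python3 -m pendant '[{"gripper":-0.3,"dp":[0,-8,0],"yaw":0}]' >/dev/null;p
python3 -m pendant '[{"gripper":-0.3,"dp":[0,-8,-2],"yaw":0}]' >/dev/null
python3 -m pendant '[{"gripper":-0.3,"dp":[0,-8,-4],"yaw":0}]' >/dev/null;p
```

```text
tool_pos: [0.8192, 0.344, 0.438]
force: [1.1, 0.5, -0.5]
finger_gap: 0.462
t 48.38 p [0.8192 0.344  0.438 ] r 0.889 az 22.8 tilt h 0.6 row 0.51 xaz -65.7 xz -0.009 J [0.37 0.74 0.3  0.01 2.1  1.52] F [ 1.05  0.5  -0.48] gap 0.462
t 48.55 p [0.8535 0.3588 0.4232] r 0.926 az 22.8 tilt h 1.78 row 0.48 xaz -65.7 xz -0.008 J [0.37 0.9  0.07 0.01 2.14 1.52] F [-11.22  -7.43  42.1 ] gap 0.465
t 48.72 p [0.8714 0.368  0.409 ] r 0.946 az 22.9 tilt h 4.08 row 0.45 xaz -65.8 xz -0.008 J [0.37 0.91 0.08 0.01 2.08 1.52] F [ 0.13  0.15 -0.61] gap 0.46
```

```bash
p(){ python3 -c "
from h import *
st()"; }
python3 -m pendant '[{"gripper":-0.3,"dp":[0,-8,-5],"yaw":0}]' >/dev/null
python3 -m pendant '[{"gripper":-0.3,"dp":[0,-8,-5],"yaw":0}]' >/dev/null
python3 -m pendant '[{"gripper":-0.3,"dp":[0,-8,-5],"yaw":0}]' >/dev/null
python3 -m pendant '[{"gripper":-0.3,"dp":[0,-8,-4],"yaw":0}]' >/dev/null;p
python3 -m pendant '[{"gripper":-0.3,"dp":[0,-8,-4],"yaw":0}]' >/dev/null
python3 -m pendant '[{"gripper":-0.3,"dp":[0,-8,-4],"yaw":0}]' >/dev/null
python3 -m pendant '[{"gripper":-0.3,"dp":[0,-8,-4],"yaw":0}]' >/dev/null
python3 -m pendant '[{"gripper":-0.3,"dp":[0,-8,-4],"yaw":0}]' >/dev/null;p
```

```text
t 49.05 p [0.8802 0.3746 0.4502] r 0.957 az 23.1 tilt h 10.85 row 0.28 xaz -65.8 xz -0.005 J [0.37 0.87 0.07 0.02 2.01 1.53] F [ 0.15 -0.15 -0.92] gap 0.461
t 49.38 p [0.8936 0.3827 0.4747] r 0.972 az 23.2 tilt h 16.52 row 0.19 xaz -65.8 xz -0.004 J [0.37 0.85 0.07 0.02 1.93 1.53] F [-0.61 -0.18 -0.52] gap 0.461
```

```bash
p(){ python3 -c "
from h import *
st()"; }
python3 -m pendant '[{"gripper":-0.3,"dp":[0,-8,-4],"yaw":0}]' >/dev/null
python3 -m pendant '[{"gripper":-0.3,"dp":[0,-8,-4],"yaw":0}]' >/dev/null
python3 -m pendant '[{"gripper":-0.3,"dp":[0,-8,-4],"yaw":0}]' >/dev/null
python3 -m pendant '[{"gripper":-0.3,"dp":[0,-8,-4],"yaw":0}]' >/dev/null
python3 -m pendant '[{"gripper":-0.3,"dp":[0,-8,-4],"yaw":0}]' >/dev/null;p
python3 -m pendant '[{"gripper":-0.3,"dp":[0,-8,-4],"yaw":0}]' >/dev/null;p
python3 -c "
from h import *
rb([-.003,.124,.25]); rb([-.003,.124,.06])"
```

```text
t 49.8 p [0.8995 0.3877 0.5247] r 0.979 az 23.3 tilt h 23.87 row 0.07 xaz -65.8 xz -0.002 J [0.37 0.81 0.07 0.02 1.84 1.53] F [ 0.16  0.72 -1.4 ] gap 0.461
t 49.88 p [0.8994 0.3881 0.5365] r 0.98 az 23.3 tilt h 25.34 row 0.05 xaz -65.8 xz -0.002 J [0.38 0.8  0.07 0.02 1.83 1.54] F [-0.44 -0.7  -0.62] gap 0.461
dp [-1.55 20.91  1.53] yaw -0.03 n 12.6
dp [-1.54 20.82  9.13] yaw -0.03 n 13.7
```

```bash
python3 -m pendant '[{"gripper":-0.3,"dp":[-1.55,20.9,1],"yaw":0},{"gripper":-0.3,"dp":[-1.55,20.9,1],"yaw":0},{"gripper":-0.3,"dp":[-1.55,20.9,1],"yaw":0},{"gripper":-0.3,"dp":[-1.55,20.9,1],"yaw":0},{"gripper":-0.3,"dp":[-1.55,20.9,1],"yaw":0},{"gripper":-0.3,"dp":[-1.55,20.9,1],"yaw":0},{"gripper":-0.3,"dp":[-1.55,20.9,1],"yaw":0},{"gripper":-0.3,"dp":[-1.55,20.9,1],"yaw":0},{"gripper":-0.3,"dp":[-1.55,20.9,1],"yaw":0},{"gripper":-0.3,"dp":[-1.55,20.9,1],"yaw":0},{"gripper":-0.3,"dp":[-1.55,20.9,1],"yaw":0},{"gripper":-0.3,"dp":[-1.55,20.9,1],"yaw":0},{"gripper":-0.3,"dp":[-1.55,20.9,1.5],"yaw":0},{"gripper":-0.3,"dp":[-1.55,20.9,1.5],"yaw":0},{"gripper":-0.3,"dp":[-1.55,20.9,1.5],"yaw":0}]' |egrep 'force|gap'
python3 -c "
from h import *
bs();rb([-.003,.124,.10]); rb([-.003,.124,.055])"
```

```text
force: [1.1, -0.9, 0.4]
finger_gap: 0.459
bay TCP [0.033  0.1214 0.2559]
t 51.13 p [0.4955 0.2469 0.2995] r 0.554 az 26.5 tilt h 25.32 row 0.05 xaz -65.8 xz -0.002 J [ 0.41 -0.44  1.87  0.01  1.26  1.56] F [ 1.15 -0.9   0.4 ] gap 0.459
dp [-0.1   1.37  6.25] yaw -0.03 n 3.8
dp [-0.1   1.35  8.05] yaw -0.03 n 4.9
```

```bash
python3 -m pendant '[{"gripper":-0.3,"dp":[-0.1,1.0,1],"yaw":0},{"gripper":-0.3,"dp":[-0.1,1.37,2.4],"yaw":0},{"gripper":-0.3,"dp":[-0.1,1.37,3.9],"yaw":0},{"gripper":-0.3,"dp":[-0.1,1.37,5.2],"yaw":0},{"gripper":-0.3,"dp":[-0.1,1.37,6.2],"yaw":0},{"gripper":-0.3,"dp":[-0.1,1.37,6.2],"yaw":0},{"gripper":-0.3,"dp":[-0.1,1.37,6.2],"yaw":0}]' |egrep 'force|gap'
python3 -c "
from h import *
bs();rb([-.003,.124,.055])
from rig import manip
d=manip.get_image('side')
cv2.imwrite('pics/side32.png',cv2.resize(d['image'][130:230,260:380,::-1],None,fx=5,fy=5,interpolation=cv2.INTER_CUBIC))"
```

```text
force: [-0.5, -1.3, 0.3]
finger_gap: 0.459
bay TCP [-0.002  0.124  0.101]
t 51.72 p [0.5276 0.2642 0.1449] r 0.59 az 26.6 tilt h 25.13 row 0.05 xaz -65.8 xz -0.002 J [ 0.42 -0.29  2.02  0.    0.98  1.57] F [-0.47 -1.27  0.28] gap 0.459
dp [-0.    0.02  1.84] yaw -0.03 n 1.1
```

View pics/side32.png

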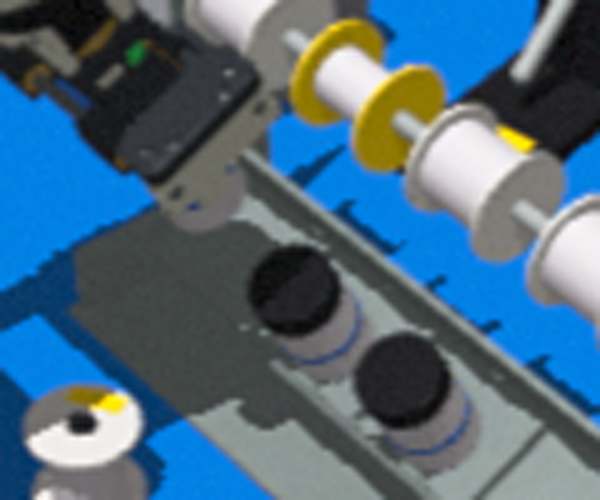

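```bash
python3 -m pendant '[{"gripper":-0.3,"dp":[0,0,0.7],"yaw":0},{"gripper":-0.3,"dp":[0,0,1.3],"yaw":0},{"gripper":-0.3,"dp":[0,0,1.7],"yaw":0},{"gripper":-0.3,"dp":[0,0,1.84],"yaw":0},{"gripper":-0.3,"dp":[0,0,1.84],"yaw":0}]' |egrep 'force|gap'
python3 -c "
from h import *
bs()"
python3 -m pendant '[{"gripper":-0.3,"dp":[0,0,0.12],"yaw":0},{"gripper":-0.3,"dp":[0,0,0.24],"yaw":0},{"gripper":-0.3,"dp":[0,0,0.24],"yaw":0}]' |egrep 'force|gap'
python3 -c "
from h import *
bs()"
```

```text
force: [0.3, 0.2, -0.8]
finger_gap: 0.466
bay TCP [-0.0019  0.124   0.0556]
t 52.18 p [0.5458 0.2725 0.1041] r 0.61 az 26.5 tilt h 25.22 row 0.05 xaz -65.8 xz -0.002 J [ 0.42 -0.21  2.02  0.    0.89  1.57] F [ 0.25  0.21 -0.83] gap 0.466
force: [-0.6, -0.2, -0.8]
finger_gap: 0.459
bay TCP [-0.0021  0.124   0.0492]
t 52.43 p [0.5482 0.2735 0.0983] r 0.613 az 26.5 tilt h 25.22 row 0.05 xaz -65.8 xz -0.002 J [ 0.42 -0.2   2.02  0.    0.88  1.57] F [-0.57 -0.19 -0.79] gap 0.459
```

```bash
python3 -m pendant '[{"gripper":-0.3,"dp":[0,0,0.08],"yaw":0},{"gripper":-0.3,"dp":[0,0,0.14],"yaw":0},{"gripper":-0.3,"dp":[0,0,0.14],"yaw":0}]' |egrep 'force|pos'
python3 -m pendant '[{"gripper":-0.3,"dp":[0,0,0.06],"yaw":0},{"gripper":-0.3,"dp":[0,0,0.12],"yaw":0},{"gripper":-0.3,"dp":[0,0,0.12],"yaw":0}]' |egrep 'force|pos'
python3 -c "
from h import *
bs()"
```

```text
tool_pos: [0.5494, 0.2741, 0.0947]
force: [-0.1, -0.5, -1.3]
tool_pos: [0.551, 0.2749, 0.0944]
force: [-18.3, -6.0, 20.6]
bay TCP [-0.001   0.1242  0.0443]
t 52.93 p [0.551  0.2749 0.0944] r 0.616 az 26.5 tilt h 25.3 row 0.06 xaz -65.8 xz -0.002 J [ 0.42 -0.19  2.02  0.    0.87  1.57] F [-18.29  -5.95  20.65] gap 0.461
```

```bash
python3 -m pendant '[{"gripper":-0.3,"dp":[0,0,-0.08],"yaw":0},{"gripper":-0.3,"dp":[0,0,-0.08],"yaw":0}]' |egrep 'force|pos'
python3 -m pendant '[{"gripper":-0.05,"dp":[0,0,0],"yaw":0},{"gripper":0.1,"dp":[0,0,0],"yaw":0},{"gripper":0.33,"dp":[0,0,0],"yaw":0},{"gripper":0.33,"dp":[0,0,0],"yaw":0},{"gripper":0.33,"dp":[0,0,-0.6],"yaw":0},{"gripper":0.33,"dp":[0,0,-1.6],"yaw":0},{"gripper":0.33,"dp":[0,0,-2.8],"yaw":0},{"gripper":0.33,"dp":[0,0,-4],"yaw":0},{"gripper":0.33,"dp":[0,0,-5.5],"yaw":0},{"gripper":0.33,"dp":[0,0,-6],"yaw":0}]' |egrep 'force|pos|gap'
python3 -c "
from h import *
bs()
from rig import manip
d=manip.get_image('side');np.savez('side33.npz',**d)
cv2.imwrite('pics/side33.png',cv2.resize(d['image'][130:270,260:420,::-1],None,fx=4,fy=4,interpolation=cv2.INTER_CUBIC))"
```

```text
tool_pos: [0.5499, 0.2743, 0.0946]
force: [-0.0, 0.8, -1.6]
tool_pos: [0.4913, 0.2478, 0.2351]
force: [-1.3, 0.2, 2.0]
finger_gap: 0.664
bay TCP [0.0017 0.124  0.1996]
t 53.93 p [0.4913 0.2478 0.2351] r 0.55 az 26.8 tilt h 25.51 row 0.05 xaz -65.8 xz -0.002 J [ 0.42 -0.44  1.98  0.    1.16  1.57] F [-1.25  0.23  1.99] gap 0.664
```

View pics/side33.png

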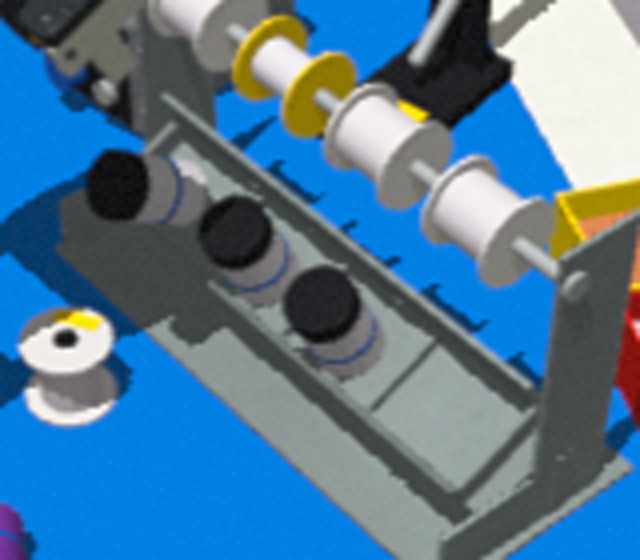

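```bash
python3 -c "
from h import *
bs();rb([-.078,.124,.15]); rb([-.078,.124,.060]);rb([-.033,.124,.060])"
```

```text
bay TCP [0.0023 0.1239 0.2001]
t 53.98 p [0.4916 0.2479 0.2359] r 0.551 az 26.8 tilt h 25.59 row 0.05 xaz -65.8 xz -0.002 J [ 0.42 -0.44  1.98  0.    1.16  1.57] F [-0.02 -0.25  3.13] gap 0.667
dp [0.   3.2  2.02] yaw -0.03 n 2.3
dp [0.01 3.18 5.62] yaw -0.03 n 3.9
dp [0.   1.37 5.61] yaw -0.03 n 3.5
```

```bash
python3 -m pendant '[{"gripper":-1,"dp":[0,1.6,0.2],"yaw":0},{"gripper":-1,"dp":[0,3.2,0.5],"yaw":0},{"gripper":-1,"dp":[0,3.2,2],"yaw":0},{"gripper":-1,"dp":[0,3.2,3.5],"yaw":0},{"gripper":-1,"dp":[0,3.2,4.9],"yaw":0},{"gripper":-1,"dp":[0,3.2,5.5],"yaw":0},{"gripper":-1,"dp":[0,3.2,5.5],"yaw":0},{"gripper":-1,"dp":[0,3.2,5.5],"yaw":0}]' 10 |egrep 'force|gap'
python3 -c "
from h import *
bs()
from rig import manip
d=manip.get_image('side')
cv2.imwrite('pics/side34.png',cv2.resize(d['image'][130:230,250:350,::-1],None,fx=5,fy=5,interpolation=cv2.INTER_CUBIC))"
```

```text
force: [-0.2, -0.5, 1.3]
finger_gap: 0.14
bay TCP [-0.0831  0.1242  0.0574]
t 54.65 p [0.4785 0.2423 0.0702] r 0.536 az 26.9 tilt h 25.05 row 0.05 xaz -65.8 xz -0.002 J [ 0.42 -0.36  2.19  0.    0.87  1.57] F [-0.18 -0.47  1.31] gap 0.14
```

View pics/side34.png

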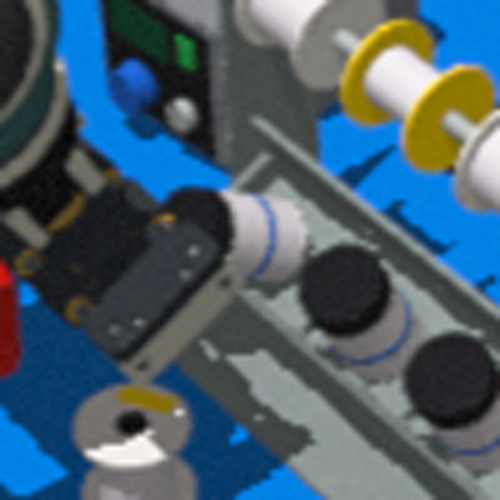

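```bash
python3 -m pendant '[{"gripper":-1,"dp":[0,-0.4,0],"yaw":0},{"gripper":-1,"dp":[0,-0.8,0],"yaw":0},{"gripper":-1,"dp":[0,-1.0,0],"yaw":0},{"gripper":-1,"dp":[0,-1.15,0],"yaw":0},{"gripper":-1,"dp":[0,-1.3,0],"yaw":0},{"gripper":-1,"dp":[0,-1.45,0],"yaw":0},{"gripper":-1,"dp":[0,-1.6,0],"yaw":0},{"gripper":-1,"dp":[0,-1.7,0],"yaw":0},{"gripper":-1,"dp":[0,-1.7,0],"yaw":0}]' |egrep 'force|gap'
python3 -c "
from h import *
bs()
from rig import manip
d=manip.get_image('side')
cv2.imwrite('pics/side35.png',cv2.resize(d['image'][130:230,250:350,::-1],None,fx=5,fy=5,interpolation=cv2.INTER_CUBIC))"
```

```text
force: [-0.4, -0.2, -0.4]
finger_gap: 0.007
bay TCP [-0.0393  0.1241  0.0576]
t 55.45 p [0.5144 0.2583 0.0896] r 0.576 az 26.7 tilt h 25.21 row 0.05 xaz -65.8 xz -0.002 J [ 0.42 -0.28  2.1   0.    0.88  1.57] F [-0.43 -0.15 -0.36] gap 0.007
```

View pics/side35.png

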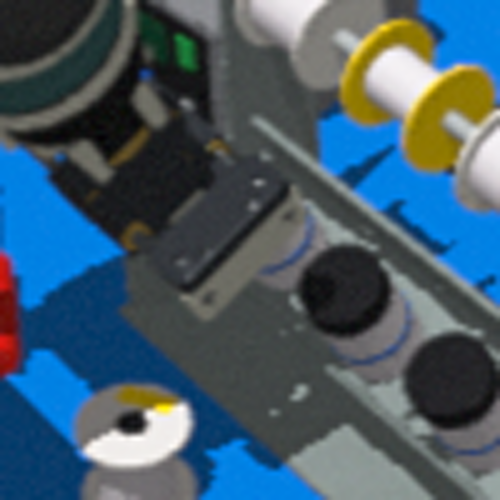

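```bash
python3 -m pendant '[{"gripper":-1,"dp":[0,0.1,0],"yaw":0},{"gripper":-1,"dp":[0,0.3,0],"yaw":0},{"gripper":-1,"dp":[0,0.8,0],"yaw":0},{"gripper":-1,"dp":[0,1.6,-0.4],"yaw":0},{"gripper":-1,"dp":[0,2.4,-1.5],"yaw":0},{"gripper":-1,"dp":[0,2.4,-3],"yaw":0},{"gripper":-1,"dp":[0,2.4,-4.5],"yaw":0}]' |egrep 'force|gap'
python3 -c "
from h import *
bs()
from rig import manip
d=manip.get_image('side');np.savez('side36.npz',**d)
cv2.imwrite('pics/side36.png',cv2.resize(d['image'][130:250,250:370,::-1],None,fx=5,fy=5,interpolation=cv2.INTER_CUBIC))"
```

```text
force: [0.5, 0.2, 0.7]
finger_gap: 0.003
bay TCP [-0.1006  0.1242  0.1713]
t 56.08 p [0.4187 0.2153 0.1649] r 0.471 az 27.2 tilt h 25.05 row 0.05 xaz -65.8 xz -0.002 J [ 0.42 -0.63  2.21  0.    1.13  1.57] F [0.5  0.16 0.74] gap 0.003
```

View pics/side36.png

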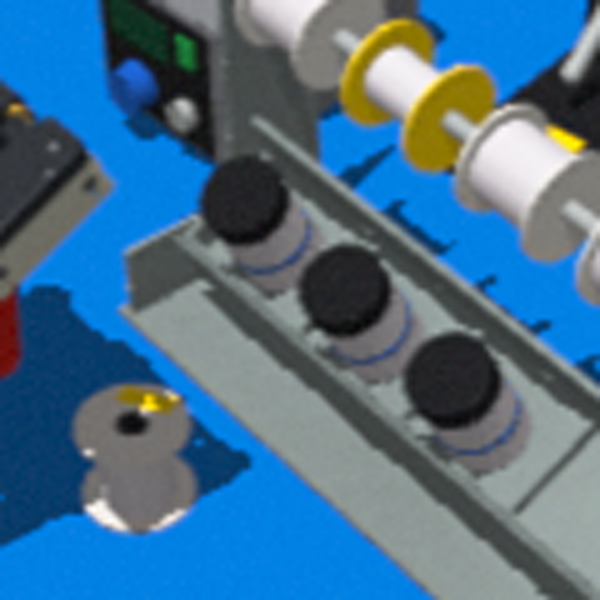

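```bash
python3 -m pendant '[{"gripper":-1,"dp":[0,0.5,-1],"yaw":0},{"gripper":-1,"dp":[0,0.5,-1],"yaw":0},{"gripper":-1,"dp":[0,0.5,-1],"yaw":0},{"gripper":-1,"dp":[0,0.5,-1],"yaw":0},{"gripper":-1,"dp":[0,0.5,-1],"yaw":0},{"gripper":-1,"dp":[0,0.5,-1],"yaw":0}]' |egrep 'force|t:'
python3 - <<'E'
from h import *
from rig import manip
for n in('side','top'):
    d=manip.get_image(n);np.savez(n+'37.npz',**d)
d=load('side37');B=bay(cloud(d))
for nm,pp in(('1',[(208,200),(230,165),(275,165),(310,215),(308,260),(270,280),(232,245)]),('2',[(305,295),(330,252),(380,260),(408,310),(405,350),(370,375),(330,335)]),('3',[(410,380),(435,340),(480,345),(518,400),(515,440),(480,465),(435,425)])):
    m=np.zeros((480,640),np.uint8); cv2.fillPoly(m,[np.array([[x/5+250,y/5+130] for x,y in pp]).round().astype(int)],1)
    Q=B[m>0];Q=Q[(abs(Q[:,0])<.06)&(Q[:,2]>0)]
    c,a,e=fitcyl(Q);print(nm,c.round(4),a.round(3),e.round(4))
cv2.imwrite('pics/fs.png',cv2.resize(d['image'][130:460,210:450,::-1],None,fx=1.8,fy=1.8))
t=load('top37');cv2.imwrite('pics/ft.png',t['image'][:,:,::-1])
Q=cloud(d)
E
```

```text
t: 56.63
ee_rot: [[0.409, -0.827, 0.386], [-0.912, -0.37, 0.175], [-0.002, -0.424, -0.906]]
force: [1.6, 0.5, 0.2]
1 [-0.0099  0.1281  0.0357] [-0.057 -0.039  0.998] 0.0063
2 [-0.0123  0.0428  0.036 ] [-0.023 -0.016  1.   ] 0.0025
3 [-0.0132 -0.0398  0.0364] [-0.018  0.006  1.   ] 0.0016
```

View pics/fs.png

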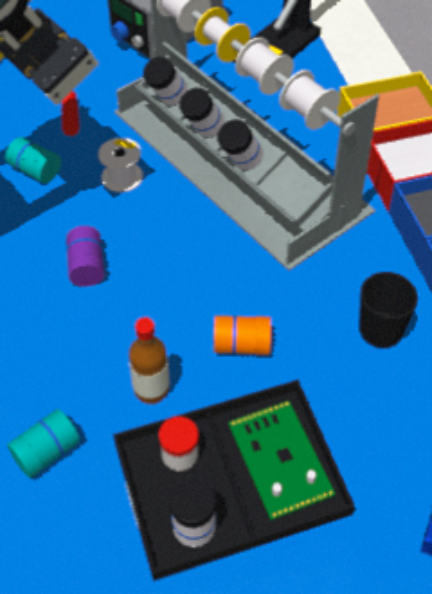

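View pics/ft.png

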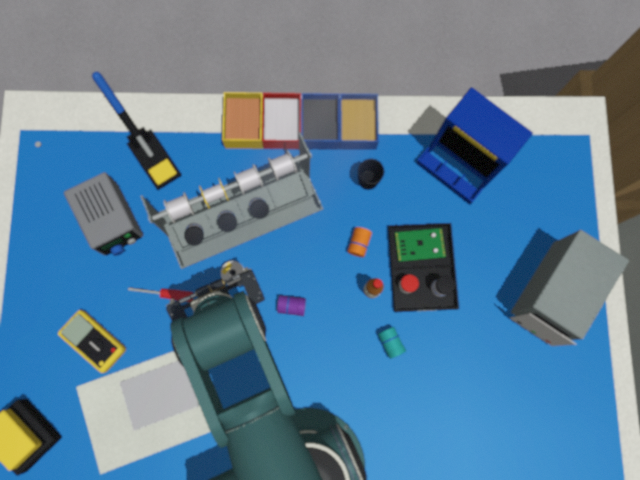

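```bash
python3 -c "
from rig import manip
print(manip.sign_off())"
```

```text
the job is handed in; nothing more can be done
None
```

The heavy tin is standing upright in the tray's front half beside the paste jar, and the three light tins are back standing in bays 1, 2 and 3 of the rack (counting from its left end). I handed in at about 57 s. One light tin fell out of the rack along the way and had to be recovered.

- **Hefting:** I found the heavy one by lifting each tin and reading the wrist force. The fourth tin, at the right end of the rack, pulled about 3.6 N (about 0.37 kg). The other three pulled about 0.8 to 1 N.
- **Leaning the hand:** the moves only shift and turn about the tool, so I got the 26° lean by asking for poses just out of reach. I removed it again before setting the heavy tin down slowly on the tray floor. The contact reading there was about +4 N, against −3.5 N while it was hanging.
- **The fall:** I lifted the first tin too far, and it caught on the rack's front lip when I put it back. While I was correcting that it fell out and rolled to rest beside the white solder reel. I picked it up and stood it upright, then put it back in bay 1. It tipped forward onto the lip on release, so I pushed it upright.
- **Forces:** the highest wrist reading I saw was about 43 N, a brief jerk in free air at a joint's end stop. Seating the tin in the rack peaked at about 28 N, both well under the 120 N limit. I can't see readings between rows.

**Last checks:**
- **Tins:** the tin in bay 1 looks the same as its neighbours in the picture. The depth fit put it about 3° off square, a noisier fit than the other two (about 1°).
- **Other things:** the board, jar, bottle, cup and look-alikes look undisturbed by eye. The reel's image position matched to within 1 to 2 pixels. The driver was partly hidden by the arm in the last top picture. The hand was touching nothing.

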